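# Gather, pour and weigh a batch of nuts

### The arm

A 6-joint arm with a two-finger parallel gripper is mounted at the origin on a cart in front of the work surface, level with it; the furniture and walls round the work are solid. World frame = base frame: x ahead of the robot, y to its left, z up, the work surface at z = 0. Lengths are in m, angles in rad, forces in N, time in s.
With the tool pointing down it reaches from about 0.3 to 0.75 m from the base axis. Payload 8.5 kg.
Tool frame: the origin (TCP) lies midway between the tips of the shut fingers; the grasp point (between the pads) lies r.grip_point_offset behind it (r.grip_point_offset is the distance from the TCP to the grasp point, in m); z points along the fingers, y is the direction in which the jaws open and shut (so a half turn about z gives the same grasp; the last joint's range is limited). The gripper opens to 85 mm and grips with 20 to 120 N. Pads are 22 mm wide; open, the fingers measure 114 mm over their backs; the gripper's body (76 mm by 85 mm) begins 54 mm behind the grasp point. The pads swing forward as they close: fully open they stand 13 mm farther back than shut.
Start: joints at [-1.48, 0.381, 1.297, -0, 1.464, -0.215], TCP at [0.166, -0.524, 0.231] pointing down, gripper open.
Joint ranges: [-3.11, 3.11], [-0.89, 2.33], [0.22, 2.48], [-1.42, 4.56], [0.17, 2.85], [-2.88, 2.88]. Speed limits (rad/s): [2.39, 2.39, 3.14, 3.14, 3.14, 3.14].

### API

Orientations are given as a unit quaternion [w, x, y, z].
In Python, from bench import r, viewer gives the robot as it stands.
- The arm moves only by the tool move_arm, never from a script. Its argument "targets" is a list of rows, each a list of 3 entries, a list of its own where there are three numbers: the shift along the tool's x, y, z in m, then the turn, a rotation vector about the tool's x, y, z in rad, then the opening, from -1 (shut) to 1 (fully open). In form: [[[x, y, z], [ax, ay, az], gripper], ...]. A call has 1 to 8 rows; each row is the pose to reach, as a shift and turn from the pose commanded when the call began, along the tool's axes at that moment; what a row does not reach only later rows make up. A row lasts 1/10 s, in which the tool goes at most 50 mm and 8.59 degrees, less where a joint would pass 70% of its speed; a pose out of reach is approached as far as the arm can. A call with a gripper value outside its range is refused whole. The fingers move at their own pace and stop on an object; "newtons" is the grip in N (left out, the last holds). Time passes only in rows, so rows that repeat a pose let the fingers close. It gives the time, the measured TCP pose, the force and the opening at its end, in the units of the state.
- r.get_state(): the state, without advancing time (a new reading comes with each control period).
- viewer.read_camera(name): name is "side" or "top"; returns a dict with "img" (384x512x3 uint8, red, green, blue), "vertical_fov" (degrees; the focal length in pixels is half the picture's height over the tangent of half this angle, whatever the lens; pixels are square), "cx", "cy" (the principal point, pixels), "k1" (the pictures are not rectified: a ray, as slopes to the right and down, at radius r is drawn at 1 + k1 r^2 times it, then the intrinsics apply), "rvec" (rotation vector, rad) and "tvec" (3), from world to camera coordinates, as OpenCV has them. Camera axes: x right, y down, z forward; pixel columns grow to the right and rows downward; lengths in m; the calibration is good to about 2 mm. A picture is of the moment at which its call begins. There is no depth.
- r.job_done(): hands the job in, once; it reports no verdict.
The state is a dict: "t": time; "q": joint angles; "qvel": joint speeds; "joint_torque": joint torques, N m; "position": TCP position; "ee_rot": TCP orientation; "ft_force": force on the tool from outside, world axes, zero at the start; "wrist_torque": the same for the moment, N m; "gripper_width": finger opening in m.
Only numpy, scipy, OpenCV 4.12 (cv2) and the standard library are available. Lean on these libraries where they do the work, as an engineer would, in place of code of your own. Each camera call takes 0.05 s, during which the arm holds its last target.

### The job

Weigh the batch of nuts: first put every nut lying loose on the trolley into the aluminium cup as it stands on its mat, then take the cup by its handle, pour all the nuts into the green pail and stand the cup upright on the black mat again; if a nut misses the pail, put it in. Then hang the pail by its bail on the hook of the spring scale, lower it slowly so that the scale takes the weight without a jerk, and leave it hanging free and still with all the nuts in it, without disturbing the small cardboard box or the red tin.

Things in the scene. Friction and masses are not known exactly. Their poses are not given: they have to be found in the camera images.
- cup: aluminium cup, 75 mm tall, outside 62 mm across at the foot, 76 mm at the mouth, wall 3, floor 4 mm, 0.14 kg empty; oily inside: nuts slide easily. Origin: centre of its underside, z up. A level round black handle, 18 mm thick, sticks out along the cup's +x from 37 to 125 mm from its axis, centre line 40 mm above the underside. Holds four nuts at the start
- cup_handle (a point): middle of the free part of the cup's handle: on the handle's centre line, 95 mm from the cup's axis, 40 mm above the cup's underside; z as the cup's
- cup_mouth (a point): centre of the cup's mouth, level with its rim, 75 mm above its underside
- mat: fixed black rubber mat, 180 x 180 x 4 mm, on which the cup stands at the start; origin at the centre of its underside
- pail: green steel pail, open box 170 (x) x 120 (y) x 75 mm, wall 3 mm, 0.3 kg. Origin: centre of underside. Fixed bail of 8 mm bar in its y-z plane: upright at y = +-64 mm to 95 mm height, then sloping in to the apex over the centre (bar's lower side 146 mm high). Black grip post on the apex, 18 x 18 mm, from 152 to 200 mm high. Mouth open on both sides (+x, -x) of the bail
- pail_grip (a point): point inside the pail's grip post, on its axis, 182 mm above the pail's underside (the post's top is 18 mm higher)
- pail_bail (a point): lower side of the bail's bar at its apex, 146 mm above the pail's underside: the point that shall sit in the hook
- scale_stand: fixed spring-scale stand: foot 150 x 130 mm, grey column 32 x 36 mm and 298 mm tall standing 4 to 36 mm behind (+x of) the origin; origin at the centre of the foot's underside; its -x is the side to which the hook points. A white plate with ten-millimetre lines stands beside the column
- hook_seat (a point): seat of the scale's hook: lowest point on top of its 8 mm bar, 106 mm in front (-x) of the stand's origin, 225 mm above the trolley top unloaded; axes as the stand's. The bar runs from the column along -x 20 mm higher, dips from 28 mm behind the seat, is level for 12 mm, rises to a tip 24 mm in front and 22 mm higher. A bar laid across (along y) settles in the dip; nothing is above
- scale (a joint): travel of the scale's orange carriage with hook and red pointer, m, 0 unloaded, growing as it is pulled down, stop at 0.075; spring 98.1 N/m, so 10 mm per 100 g, lightly damped (2.5 N s/m); pail and nuts give about 0.039 to 0.05
- nut_1: M12 steel hexagon nut, 21 mm across, 11 mm high, 20 g, oily; origin at the centre of its underside (lying flat); in the cup at the start
- nut_2: M12 steel hexagon nut, 21 mm across, 11 mm high, 20 g, oily; origin at the centre of its underside (lying flat); in the cup at the start
- nut_3: M12 steel hexagon nut, 21 mm across, 11 mm high, 20 g, oily; origin at the centre of its underside (lying flat); in the cup at the start
- nut_4: M12 steel hexagon nut, 21 mm across, 11 mm high, 20 g, oily; origin at the centre of its underside (lying flat); in the cup at the start
- nut_5: M12 steel hexagon nut, 21 mm across, 11 mm high, 20 g, oily; origin at the centre of its underside (lying flat); lies flat, loose on the trolley top at the start; may be absent
- nut_6: M12 steel hexagon nut, 21 mm across, 11 mm high, 20 g, oily; origin at the centre of its underside (lying flat); lies flat, loose on the trolley top at the start; may be absent
- nut_7: M12 steel hexagon nut, 21 mm across, 11 mm high, 20 g, oily; origin at the centre of its underside (lying flat); lies flat, loose on the trolley top at the start; may be absent
- nut_8: M12 steel hexagon nut, 21 mm across, 11 mm high, 20 g, oily; origin at the centre of its underside (lying flat); lies flat, loose on the trolley top at the start; may be absent
- box: bystander: small brown cardboard box, 61 x 76 x 42 mm; origin at the centre of its underside
- tin: bystander: red grease tin, 72 mm across, 75 mm high; origin at the centre of its underside

How it is judged:
On the way, in this order (a step that is already met when the one before it is completed fails the run):
1. all the nuts are in the cup, which stands upright and is not held (horizontal distance between each of nut_1, nut_2, nut_3, nut_4, nut_5, nut_6, nut_7, nut_8 and cup below 0.036 m and z of nut_1 in the frame of cup between -0.005 and 0.075 m and z of nut_2 in the frame of cup between -0.005 and 0.075 m and z of nut_3 in the frame of cup between -0.005 and 0.075 m and z of nut_4 in the frame of cup between -0.005 and 0.075 m and z of nut_5 in the frame of cup between -0.005 and 0.075 m and z of nut_6 in the frame of cup between -0.005 and 0.075 m and z of nut_7 in the frame of cup between -0.005 and 0.075 m and z of nut_8 in the frame of cup between -0.005 and 0.075 m and angle between cup's own z axis and vertical below 0.15 rad and contact force between the fingers and cup below 0.2 N and contact force between the fingers and nut_1 below 0.2 N and contact force between the fingers and nut_2 below 0.2 N and contact force between the fingers and nut_3 below 0.2 N and contact force between the fingers and nut_4 below 0.2 N and contact force between the fingers and nut_5 below 0.2 N and contact force between the fingers and nut_6 below 0.2 N and contact force between the fingers and nut_7 below 0.2 N and contact force between the fingers and nut_8 below 0.2 N), for 0.2 s.
2. the held cup is tipped past level over the pail (angle between cup's own z axis and vertical above 1.45 rad and horizontal distance between cup_mouth and pail below 0.11 m and height (world z) of cup above 0.08 m), for 0.1 s.
3. all the nuts are in the pail and the cup stands upright on the mat, let go (x of nut_1 in the frame of pail between -0.085 and 0.085 m and y of nut_1 in the frame of pail between -0.06 and 0.06 m and z of nut_1 in the frame of pail between -0.005 and 0.075 m and x of nut_2 in the frame of pail between -0.085 and 0.085 m and y of nut_2 in the frame of pail between -0.06 and 0.06 m and z of nut_2 in the frame of pail between -0.005 and 0.075 m and x of nut_3 in the frame of pail between -0.085 and 0.085 m and y of nut_3 in the frame of pail between -0.06 and 0.06 m and z of nut_3 in the frame of pail between -0.005 and 0.075 m and x of nut_4 in the frame of pail between -0.085 and 0.085 m and y of nut_4 in the frame of pail between -0.06 and 0.06 m and z of nut_4 in the frame of pail between -0.005 and 0.075 m and x of nut_5 in the frame of pail between -0.085 and 0.085 m and y of nut_5 in the frame of pail between -0.06 and 0.06 m and z of nut_5 in the frame of pail between -0.005 and 0.075 m and x of nut_6 in the frame of pail between -0.085 and 0.085 m and y of nut_6 in the frame of pail between -0.06 and 0.06 m and z of nut_6 in the frame of pail between -0.005 and 0.075 m and x of nut_7 in the frame of pail between -0.085 and 0.085 m and y of nut_7 in the frame of pail between -0.06 and 0.06 m and z of nut_7 in the frame of pail between -0.005 and 0.075 m and x of nut_8 in the frame of pail between -0.085 and 0.085 m and y of nut_8 in the frame of pail between -0.06 and 0.06 m and z of nut_8 in the frame of pail between -0.005 and 0.075 m and horizontal distance between cup and mat below 0.055 m and angle between cup's own z axis and vertical below 0.1 rad and height (world z) of cup below 0.012 m and contact force between the fingers and cup below 0.2 N), for 0.3 s.
4. the pail hangs on the hook by its bail, let go, and the pointer has settled (distance between pail_bail and hook_seat below 0.015 m and value of joint scale between 0.03 and 0.072 m and velocity of joint scale between -0.01 and 0.01 m/s and linear speed of pail below 0.05 m/s and angle between pail's own z axis and vertical below 0.4 rad and contact force between the fingers and pail below 0.2 N and x of nut_1 in the frame of pail between -0.085 and 0.085 m and y of nut_1 in the frame of pail between -0.06 and 0.06 m and z of nut_1 in the frame of pail between -0.005 and 0.075 m and x of nut_2 in the frame of pail between -0.085 and 0.085 m and y of nut_2 in the frame of pail between -0.06 and 0.06 m and z of nut_2 in the frame of pail between -0.005 and 0.075 m and x of nut_3 in the frame of pail between -0.085 and 0.085 m and y of nut_3 in the frame of pail between -0.06 and 0.06 m and z of nut_3 in the frame of pail between -0.005 and 0.075 m and x of nut_4 in the frame of pail between -0.085 and 0.085 m and y of nut_4 in the frame of pail between -0.06 and 0.06 m and z of nut_4 in the frame of pail between -0.005 and 0.075 m and x of nut_5 in the frame of pail between -0.085 and 0.085 m and y of nut_5 in the frame of pail between -0.06 and 0.06 m and z of nut_5 in the frame of pail between -0.005 and 0.075 m and x of nut_6 in the frame of pail between -0.085 and 0.085 m and y of nut_6 in the frame of pail between -0.06 and 0.06 m and z of nut_6 in the frame of pail between -0.005 and 0.075 m and x of nut_7 in the frame of pail between -0.085 and 0.085 m and y of nut_7 in the frame of pail between -0.06 and 0.06 m and z of nut_7 in the frame of pail between -0.005 and 0.075 m and x of nut_8 in the frame of pail between -0.085 and 0.085 m and y of nut_8 in the frame of pail between -0.06 and 0.06 m and z of nut_8 in the frame of pail between -0.005 and 0.075 m), for 0.5 s.
At the end, for the whole second after the job is handed in: bail apex in the hook seat (within 15 mm); scale pulled down over 30 mm, off its stop, still (under 10 mm/s); pail within 0.4 rad of upright, still, untouched; all nuts present inside it; cup upright on the mat, its centre within 55 mm of the mat's (all of step 4 and horizontal distance between cup and mat below 0.055 m and angle between cup's own z axis and vertical below 0.1 rad and height (world z) of cup below 0.012 m and contact force between the fingers and cup below 0.2 N).
It fails at once if the load was let go with a jerk: with the bail on the hook, the scale ran down faster than 0.25 m/s (velocity of joint scale above 0.25 m/s and distance between pail_bail and hook_seat below 0.03 m).
It fails at once if the bystander box was pushed more than 30 mm or knocked over (distance of box from where it was at the start of the episode above 0.03 m or angle between box's own z axis and vertical above 0.5 rad).
It fails at once if the bystander tin was pushed more than 30 mm or knocked over (distance of tin from where it was at the start of the episode above 0.03 m or angle between tin's own z axis and vertical above 0.5 rad).
Of nut_5, nut_6, nut_7, nut_8 only 2 to 4 are there at a start; the rules pass over those that are not, and their reading is None.
At some moment in a run one of cup, nut_5, nut_6, nut_7, nut_8 may be knocked a few centimetres aside while the robot is not near it.
It also fails if it takes over 210 s, if anything falls off the work surface, if the arm or the gripper's body presses on something with over 40 N, if the wrist force passes 120 N, or if a joint passes its speed limit or range.

## Working session

There is one attempt and no reset: what is moved stays moved. The work goes in short steps, Python scripts to look and compute and a tool call to move; the robot and the scene stay as the last step left them, time stands still between calls to the robot, and variables do not carry over. Pictures are saved under pics/ and viewed, and the job is handed in when it is done.

Besides the shell and the picture viewer there is one more tool, called after "Emit:" in YAML: its name, and indented under it one key for each argument. move_arm: Moves the arm, as the interface text tells. Its arguments: {"type":"object","properties":{"targets":{"type":"array"},"newtons":{"type":"number"}},"required":["targets"]}

```bash
ls; mkdir -p pics; cat > h.py <<'E'
from bench import r, viewer
import numpy as np, cv2
from scipy.spatial.transform import Rotation as R
def cam(n):
    d=viewer.read_camera(n); return d
def save(d,f):
    cv2.imwrite('pics/'+f,cv2.cvtColor(d['img'],cv2.COLOR_RGB2BGR))
def intr(d):
    f=d['img'].shape[0]/2/np.tan(np.radians(d['vertical_fov'])/2)
    K=np.array([[f,0,d['cx']],[0,f,d['cy']],[0,0,1.]]); return K,np.array([d['k1'],0,0,0.])
def ray(d,uv):
    K,D=intr(d); p=cv2.undistortPoints(np.array(uv,float).reshape(-1,1,2),K,D).reshape(-1,2)
    Rm=cv2.Rodrigues(np.array(d['rvec'],float))[0]; t=np.array(d['tvec'],float)
    C=-Rm.T@t
    v=np.c_[p,np.ones(len(p))]@Rm
    return C,v
def onz(d,uv,z):
    C,v=ray(d,uv); s=(z-C[2])/v[:,2]; return C+v*s[:,None]
def proj(d,P):
    K,D=intr(d); return cv2.projectPoints(np.array(P,float).reshape(-1,1,3),np.array(d['rvec'],float),np.array(d['tvec'],float),K,D)[0].reshape(-1,2)
def st():
    s=r.get_state(); return s
E
python3 - <<'E'
from h import *
s=st();print(s)
print(r.grip_point_offset)
for n in('side','top'):
    d=cam(n);save(d,n+'0.png');C,v=ray(d,[[256,192]]);print(n,C,v,d['vertical_fov'],d['k1'])
E
```

```text
pics
{'t': 0.0, 'q': array([-1.48030105e+00,  3.81210029e-01,  1.29829123e+00, -1.41275365e-05,
        1.46358789e+00, -2.15309922e-01]), 'qvel': array([-0.0001183 , -0.00129837, -0.00013344,  0.00175177, -0.00056774,
       -0.00094334]), 'joint_torque': array([ 5.55887982e-04, -4.48465168e+01, -2.31280571e+01, -1.42595436e-04,
        4.87177822e-03, -2.01946449e-05]), 'position': array([ 0.16554474, -0.52417856,  0.23069397]), 'ee_rot': array([-7.47231276e-04,  9.88332762e-01,  1.52308213e-01,  3.96569957e-05]), 'ft_force': array([-0.79366932, -0.26258977,  0.58124211]), 'wrist_torque': array([-0.03878096,  0.03116517,  0.02106342]), 'gripper_width': 0.08545235194010378}
0.0187
side [-0.03637302 -1.33235989  1.22695283] [[ 0.33428286  0.74302227 -0.57983317]] 44.749198680325925 -0.06268168472924046
top [ 0.29917929 -0.00774358  1.5011151 ] [[ 0.19055761  0.00456838 -0.98171126]] 45.96687049707565 -0.1016391341396453
```

View pics/side0.png

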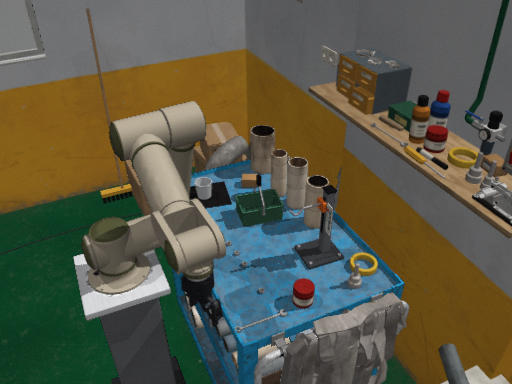

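View pics/top0.png

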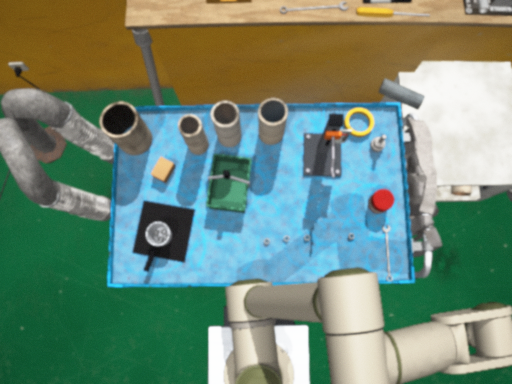

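```bash
python3 - <<'E'
from h import *
d=cam('top');im=cv2.cvtColor(d['img'],cv2.COLOR_RGB2BGR)
cv2.imwrite('pics/t_a.png',cv2.resize(im[90:290,105:265],None,fx=3,fy=3,interpolation=cv2.INTER_CUBIC))
cv2.imwrite('pics/t_b.png',cv2.resize(im[90:290,255:420],None,fx=3,fy=3,interpolation=cv2.INTER_CUBIC))
d=cam('side');im=cv2.cvtColor(d['img'],cv2.COLOR_RGB2BGR)
cv2.imwrite('pics/s_a.png',cv2.resize(im[160:345,180:410],None,fx=3,fy=3,interpolation=cv2.INTER_CUBIC))
E
```

```text
(no output)
```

View pics/t_a.png

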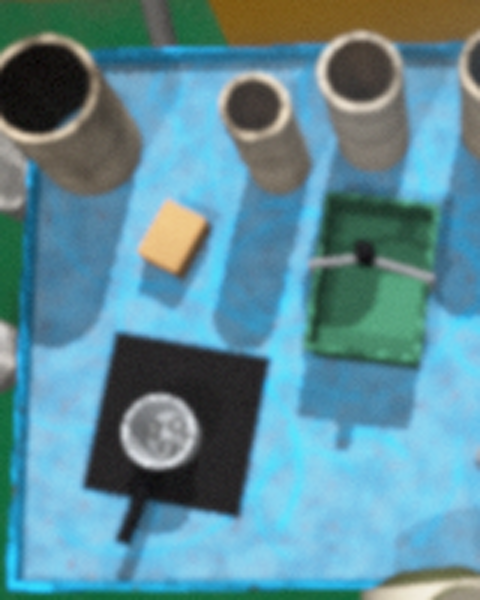

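View pics/t_b.png

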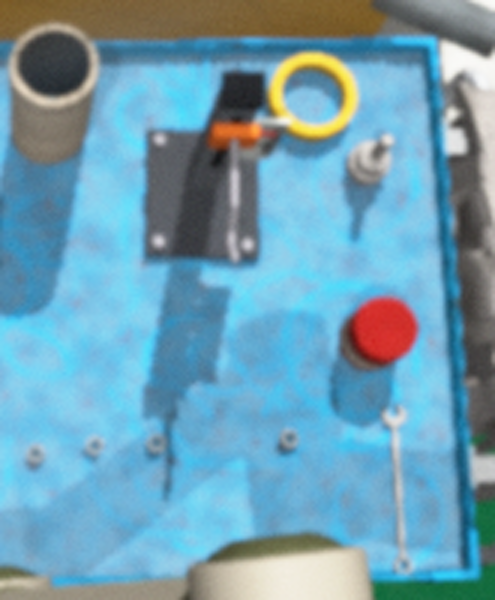

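View pics/s_a.png

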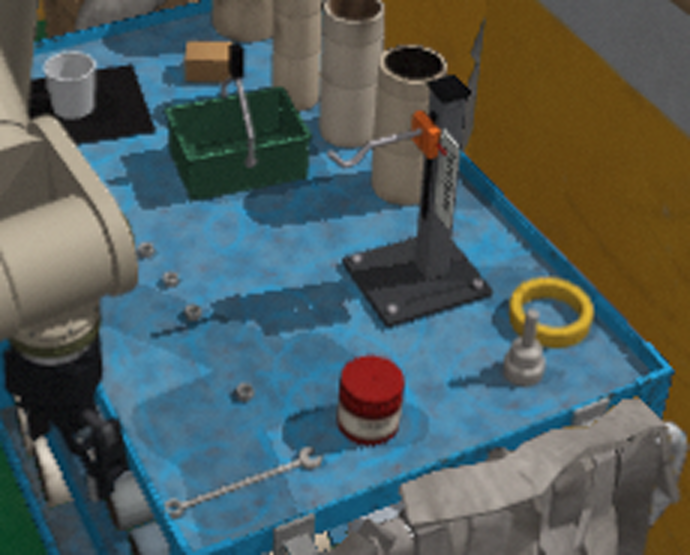

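```bash
cat > m.py <<'E'
from h import *
def masks(d):
    hsv=cv2.cvtColor(d['img'],cv2.COLOR_RGB2HSV); return hsv
def nuts(d,box=(225,255,255,375)):
    hsv=masks(d); a,b,c,e=box
    sub=hsv[a:b,c:e]; m=((sub[...,1]<110)).astype(np.uint8)
    n,l,s,ce=cv2.connectedComponentsWithStats(m)
    return [(ce[i]+[c,a],s[i,4]) for i in range(1,n) if s[i,4]>8]
E
python3 - <<'E'
from m import *
d=cam('top')
for c,a in nuts(d): print('nut',c.round(1),a,onz(d,[c],0.006)[0].round(4))
h=masks(d)
# mat
m=(h[...,2]<60).astype(np.uint8); m[:195]=0;m[275:]=0;m[:,:120]=0;m[:,205:]=0
cs,_=cv2.findContours(m,cv2.RETR_EXTERNAL,cv2.CHAIN_APPROX_SIMPLE);
for c in cs:
  if cv2.contourArea(c)>50: print('mat',cv2.contourArea(c),cv2.minAreaRect(c),onz(d,cv2.boxPoints(cv2.minAreaRect(c)),.004).round(4).tolist())
# cup
m=((h[...,1]<60)&(h[...,2]>110)).astype(np.uint8); m[:215]=0;m[255:]=0;m[:,:140]=0;m[:,180:]=0
cs,_=cv2.findContours(m,cv2.RETR_EXTERNAL,cv2.CHAIN_APPROX_SIMPLE);c=max(cs,key=cv2.contourArea)
(x,y),rad=cv2.minEnclosingCircle(c);print('cup',x,y,rad,onz(d,[[x,y],[x+rad,y],[x-rad,y],[x,y-rad],[x,y+rad]],.075).round(4).tolist())
im=cv2.cvtColor(d['img'],cv2.COLOR_RGB2BGR)
cv2.imwrite('pics/t_cup.png',cv2.resize(im[195:290,125:205],None,fx=6,fy=6,interpolation=cv2.INTER_CUBIC))
cv2.imwrite('pics/t_pail.png',cv2.resize(im[145:225,195:265],None,fx=7,fy=7,interpolation=cv2.INTER_CUBIC))
cv2.imwrite('pics/t_st.png',cv2.resize(im[100:190,295:360],None,fx=6,fy=6,interpolation=cv2.INTER_CUBIC))
s=cam('side');im=cv2.cvtColor(s['img'],cv2.COLOR_RGB2BGR)
cv2.imwrite('pics/s_pail.png',cv2.resize(im[170:230,180:300],None,fx=6,fy=6,interpolation=cv2.INTER_CUBIC))
cv2.imwrite('pics/s_st.png',cv2.resize(im[180:275,280:360],None,fx=6,fy=6,interpolation=cv2.INTER_CUBIC))
E
```

```text
nut [281.6 226.5] 28 [ 0.4716 -0.0841  0.006 ]
nut [328.  234.9] 23 [ 0.4414 -0.237   0.006 ]
nut [350.7 235.9] 44 [ 0.4368 -0.3124  0.006 ]
nut [286.4 238. ] 54 [ 0.4333 -0.0992  0.006 ]
nut [306.7 237.3] 41 [ 0.4347 -0.1662  0.006 ]
nut [266.6 240.9] 95 [ 0.4248 -0.0336  0.006 ]
nut [307.3 248.3] 15 [ 0.3983 -0.1671  0.006 ]
nut [363.7 250.4] 9 [ 0.3881 -0.353   0.006 ]
mat 2477.5 ((161.7091522216797, 238.16952514648438), (50.29246139526367, 66.50765228271484), 10.954063415527344) [[0.3462, 0.4168, 0.004], [0.565, 0.3812, 0.004], [0.5303, 0.2123, 0.004], [0.3143, 0.2515, 0.004]]
cup 157.5833282470703 233.5833282470703 12.923483848571777 [[0.4458, 0.3133, 0.075], [0.4455, 0.2718, 0.075], [0.4462, 0.355, 0.075], [0.4872, 0.3144, 0.075], [0.4049, 0.3123, 0.075]]
```

View pics/t_cup.png

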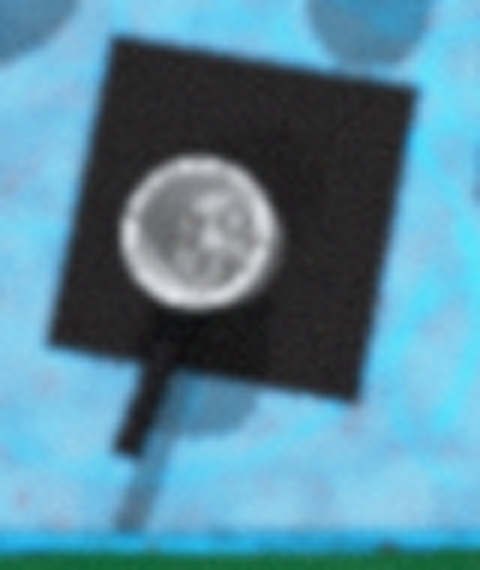

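View pics/t_pail.png

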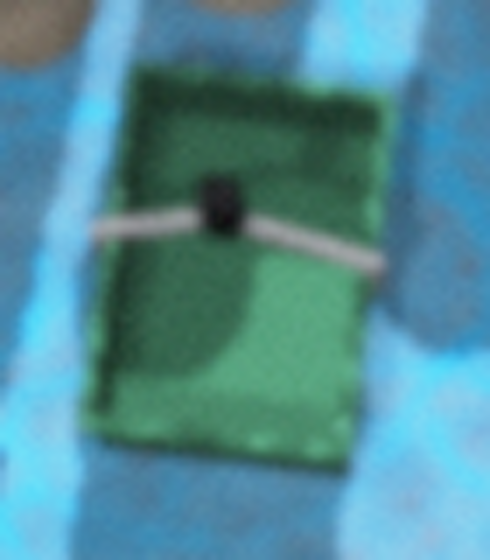

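View pics/t_st.png

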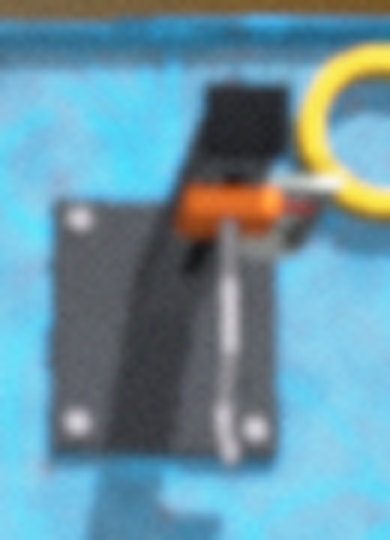

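View pics/s_pail.png

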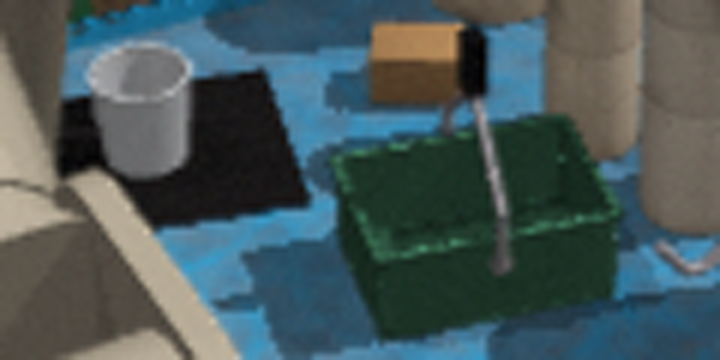

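View pics/s_st.png

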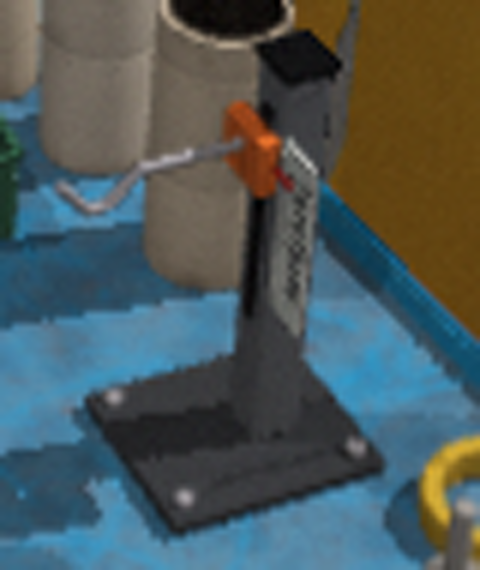

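```bash
cat >> m.py <<'E'
def cr(pts,off,s): return (np.array(pts,float)+.5)/s-.5+np.array(off)
E
python3 - <<'E'
from m import *
np.set_printoptions(precision=4,suppress=True)
d=cam('top');s=cam('side')
print('nuts',onz(d,cr([(35,455),(95,447),(155,443),(288,439)],(255,90),3),.008))
print('nuts side',onz(s,cr([(146,250),(170,279),(194,312),(244,391)],(180,160),3),.006))
print('cup',onz(d,cr([(199,233)],(125,195),6),.075))
print('handle end',onz(d,cr([(125,452),(150,358)],(125,195),6),.048))
M=onz(d,cr([(112,37),(417,90),(358,402),(50,347)],(125,195),6),.004);print('mat',M,M.mean(0),np.linalg.norm(M-np.roll(M,1,0),axis=1))
P=onz(d,cr([(130,68),(392,97),(348,468),(88,432)],(195,145),7),.075);print('pail',P,P.mean(0),np.linalg.norm(P-np.roll(P,1,0),axis=1))
v=P[0]-P[3]+P[1]-P[2];print('yaw',np.degrees(np.arctan2(v[1],v[0])))
print('grip top',onz(d,cr([(221,193)],(195,145),7),.2), 'side bail')
F=onz(d,cr([(78,218),(78,422),(256,428)],(295,100),6),.012);print('foot screws',F)
F=onz(d,cr([(55,203),(50,455),(278,465)],(295,100),6),.008);print('foot corners',F)
print('hook: ',onz(d,cr([(232,460),(226,400),(230,225)],(295,100),6),.245))
print('col top',onz(d,cr([(207,88),(290,88),(285,152),(215,150)],(295,100),6),.298))
# side hook triang
def tri(a,b):
    C1,v1=ray(d,[a]);C2,v2=ray(s,[b]);v1=v1[0];v2=v2[0]
    A=np.c_[v1,-v2];x=np.linalg.lstsq(A,C2-C1,rcond=None)[0]
    p,q=C1+x[0]*v1,C2+x[1]*v2; return (p+q)/2,np.linalg.norm(p-q)
print('tip',tri(cr([(232,460)],(295,100),6)[0],cr([(62,186)],(280,180),6)[0]))
print('griptop',tri(cr([(221,193)],(195,145),7)[0],cr([(473,30)],(180,170),6)[0]))
E
```

```text
nuts [[ 0.4231 -0.0327  0.008 ]
 [ 0.431  -0.0987  0.008 ]
 [ 0.4344 -0.1648  0.008 ]
 [ 0.4363 -0.3118  0.008 ]]
nuts side [[ 0.4257 -0.0347  0.006 ]
 [ 0.4328 -0.0992  0.006 ]
 [ 0.4366 -0.1672  0.006 ]
 [ 0.4371 -0.3122  0.006 ]]
cup [[0.4464 0.3128 0.075 ]]
handle end [[0.3323 0.356  0.048 ]
 [0.3822 0.3438 0.048 ]]
mat [[0.565  0.3815 0.004 ]
 [0.5326 0.2077 0.004 ]
 [0.3599 0.2383 0.004 ]
 [0.3911 0.4108 0.004 ]] [0.4621 0.3096 0.004 ] [0.1764 0.1768 0.1755 0.1753]
pail [[0.7037 0.1375 0.075 ]
 [0.6877 0.0151 0.075 ]
 [0.5135 0.037  0.075 ]
 [0.5317 0.1557 0.075 ]] [0.6092 0.0863 0.075 ] [0.173  0.1234 0.1755 0.1201]
yaw -6.6025733950890215
grip top [[0.6128 0.0858 0.2   ]] side bail
foot screws [[ 0.7822 -0.1809  0.012 ]
 [ 0.6618 -0.1764  0.012 ]
 [ 0.657  -0.2769  0.012 ]]
foot corners [[ 0.7927 -0.1684  0.008 ]
 [ 0.6439 -0.1603  0.008 ]
 [ 0.6363 -0.2891  0.008 ]]
hook:  [[ 0.5855 -0.2226  0.245 ]
 [ 0.6149 -0.2211  0.245 ]
 [ 0.7022 -0.2274  0.245 ]]
col top [[ 0.7526 -0.2107  0.298 ]
 [ 0.7522 -0.2499  0.298 ]
 [ 0.7205 -0.2457  0.298 ]
 [ 0.7219 -0.2129  0.298 ]]
tip (array([ 0.5875, -0.2233,  0.2442]), np.float64(0.0037580518692399054))
griptop (array([0.6127, 0.0856, 0.2024]), np.float64(0.0008090597197606157))
```

```bash
cat >> h.py <<'E'
np.set_printoptions(precision=4,suppress=True)
def cur():
    s=st(); q=s['ee_rot']; return s,np.array(s['position']),R.from_quat([q[1],q[2],q[3],q[0]])
def Rdown(yaw): # tool x at world yaw (deg), z down
    return R.from_euler('z',yaw,degrees=True)*R.from_euler('x',180,degrees=True)
def go(p,Rt=None):
    s,p0,R0=cur()
    sh=R0.inv().apply(np.array(p)-p0); rv=(R0.inv()*Rt).as_rotvec() if Rt is not None else np.zeros(3)
    print('t',round(s['t'],2),'pos',p0,'yawx',np.degrees(np.arctan2(*R0.as_matrix()[1::-1,0])).round(2),'w',round(s['gripper_width'],4),'F',s['ft_force'])
    print('shift',sh.round(4),'turn',rv.round(3),'rows~',max(np.linalg.norm(sh)/.05,np.linalg.norm(rv)/.15).round(1))
E
python3 -c "
from h import *
go([.437,-.312,.1],Rdown(0))"
```

```text
t 0.4 pos [ 0.1656 -0.5244  0.2312] yawx 17.52 w 0.085 F [-0.2282  0.2831  0.5061]
shift [ 0.3228 -0.1208  0.1313] turn [-0.     0.     0.306] rows~ 7.4
```

Emit:
move_arm:
  targets:
    - [[0.323,-0.121,0.131],[0,0,0.306],0.05]
    - [[0.323,-0.121,0.131],[0,0,0.306],0.05]
    - [[0.323,-0.121,0.131],[0,0,0.306],0.05]
    - [[0.323,-0.121,0.131],[0,0,0.306],0.05]
    - [[0.323,-0.121,0.131],[0,0,0.306],0.05]
    - [[0.323,-0.121,0.131],[0,0,0.306],0.05]
    - [[0.323,-0.121,0.131],[0,0,0.306],0.05]
    - [[0.323,-0.121,0.131],[0,0,0.306],0.05]
  newtons: 40

```text
t: 1.2
position: [0.439, -0.3089, 0.0989]
ee_rot: [-0.001, 1.0, 0.001, -0.0]
ft_force: [-0.6, -0.3, 0.0]
gripper_width: 0.0447
```

```bash
python3 - <<'E'
from m import *
go([.437,-.312,.005],Rdown(0))
d=cam('top');s=cam('side')
im=cv2.cvtColor(d['img'],cv2.COLOR_RGB2BGR)
a=cv2.resize(im[215:260,255:375],None,fx=6,fy=6,interpolation=cv2.INTER_CUBIC)
im=cv2.cvtColor(s['img'],cv2.COLOR_RGB2BGR)
b=cv2.resize(im[215:305,190:310],None,fx=6,fy=6,interpolation=cv2.INTER_CUBIC)
cv2.imwrite('pics/n1.png',cv2.resize(np.vstack([a,b]),None,fx=.72,fy=.72))
E
```

```text
t 1.2 pos [ 0.439  -0.3089  0.0989] yawx 0.15 w 0.0447 F [-0.6236 -0.2759  0.0239]
shift [-0.0019  0.0033  0.0939] turn [-0.002  0.001  0.003] rows~ 1.9
```

View pics/n1.png

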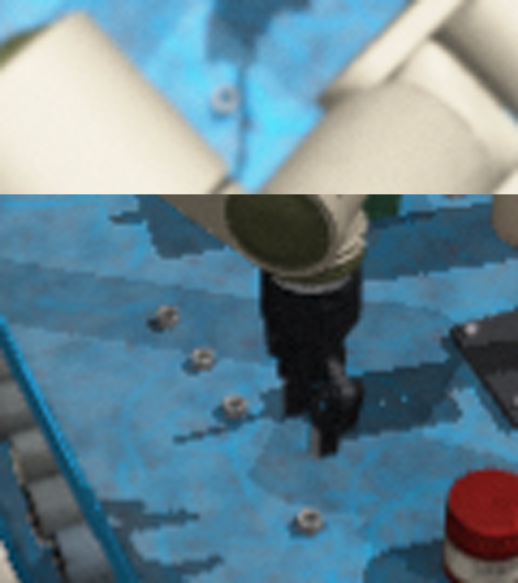

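Emit:
move_arm:
  targets:
    - [[0,0,0.045],[0,0,0],0.05]
    - [[0,0,0.09],[0,0,0],0.05]
    - [[0,0,0.098],[0,0,0],0.05]
    - [[0,0,0.098],[0,0,0],0.05]
    - [[0,0,0.098],[0,0,0],-1]
    - [[0,0,0.098],[0,0,0],-1]
    - [[0,0,0.098],[0,0,0],-1]
    - [[0,0,0.098],[0,0,0],-1]

```text
t: 2.1
position: [0.4378, -0.3131, 0.0047]
ee_rot: [0.002, 1.0, -0.0, 0.001]
ft_force: [-1.3, -0.9, 6.3]
gripper_width: 0.0231
```

Emit:
move_arm:
  targets:
    - [[0,0,0],[0,0,0],-1]
    - [[0,0,0],[0,0,0],-1]
    - [[0,0,-0.05],[0,0,0],-1]
    - [[0,0,-0.1],[0,0,0],-1]
    - [[0,0,-0.15],[0,0,0],-1]
    - [[0,0,-0.15],[0,0,0],-1]
    - [[0,0,-0.15],[0,0,0],-1]

```text
t: 2.8
position: [0.4374, -0.3121, 0.1543]
ee_rot: [0.002, 1.0, -0.0, 0.001]
ft_force: [0.1, 0.8, -0.8]
gripper_width: 0.0228
```

```bash
python3 - <<'E'
from m import *
go([.446,.313,.1],Rdown(0))
s=cam('side')
im=cv2.cvtColor(s['img'],cv2.COLOR_RGB2BGR)
b=cv2.resize(im[185:305,190:310],None,fx=5,fy=5,interpolation=cv2.INTER_CUBIC)
cv2.imwrite('pics/n2.png',b)
E
```

```text
t 2.8 pos [ 0.4374 -0.3121  0.1543] yawx -0.01 w 0.0228 F [ 0.0886  0.8366 -0.8262]
shift [ 0.0084 -0.6252  0.0524] turn [ 0.003 -0.003 -0.   ] rows~ 12.5
```

View pics/n2.png

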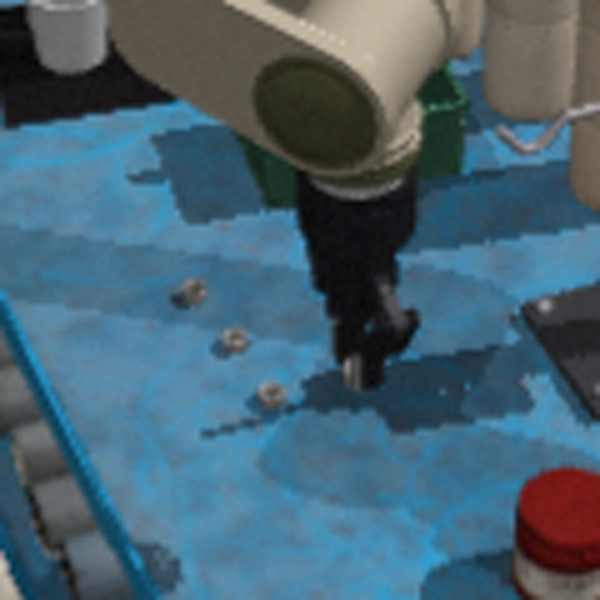

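Emit:
move_arm:
  targets:
    - [[0.009,-0.4,0],[0,0,0],-1]
    - [[0.009,-0.4,0],[0,0,0],-1]
    - [[0.009,-0.4,0],[0,0,0],-1]
    - [[0.009,-0.4,0],[0,0,0],-1]
    - [[0.009,-0.4,0],[0,0,0],-1]
    - [[0.009,-0.4,0],[0,0,0],-1]
    - [[0.009,-0.4,0],[0,0,0],-1]
    - [[0.009,-0.4,0],[0,0,0],-1]

```text
t: 3.65
position: [0.4453, 0.09, 0.1513]
ee_rot: [-0.0, 1.0, -0.0, -0.001]
ft_force: [1.2, 0.2, 0.4]
gripper_width: 0.0235
```

```bash
python3 - <<'E'
from m import *
go([.446,.313,.1],Rdown(0))
d=cam('top')
im=cv2.cvtColor(d['img'],cv2.COLOR_RGB2BGR)
cv2.imwrite('pics/t3.png',im)
E
```

```text
t 3.65 pos [0.4453 0.09   0.1513] yawx -0.03 w 0.0235 F [1.1801 0.1694 0.4058]
shift [ 0.0008 -0.223   0.0513] turn [-0.     0.002 -0.   ] rows~ 4.6
```

View pics/t3.png

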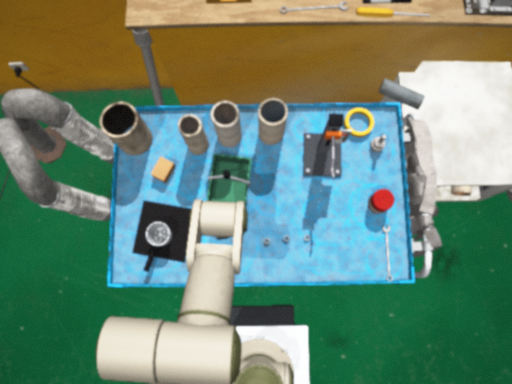

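Emit:
move_arm:
  targets:
    - [[0.001,-0.223,0],[0,0,0],-1]
    - [[0.001,-0.223,0],[0,0,0],-1]
    - [[0.001,-0.223,0],[0,0,0],-1]
    - [[0.001,-0.223,0],[0,0,0],-1]
    - [[0.001,-0.223,0.0],[0,0,0],-1]
    - [[0.001,-0.223,0.03],[0,0,0],-1]
    - [[0.001,-0.223,0.06],[0,0,0],-1]
    - [[0.001,-0.223,0.076],[0,0,0],-1]

```text
t: 4.5
position: [0.4455, 0.3105, 0.0728]
ee_rot: [0.001, 1.0, 0.0, -0.003]
ft_force: [0.7, 0.1, -0.7]
gripper_width: 0.0229
```

```bash
python3 - <<'E'
from m import *
go([.446,.313,.075],Rdown(0))
s=cam('side')
im=cv2.cvtColor(s['img'],cv2.COLOR_RGB2BGR)
cv2.imwrite('pics/n4.png',cv2.resize(im[140:240,150:270],None,fx=6,fy=6,interpolation=cv2.INTER_CUBIC))
E
```

```text
t 4.5 pos [0.4455 0.3105 0.0728] yawx 0.02 w 0.0229 F [ 0.6817  0.0615 -0.7217]
shift [ 0.0005 -0.0025 -0.0022] turn [0.002 0.005 0.   ] rows~ 0.1
```

View pics/n4.png

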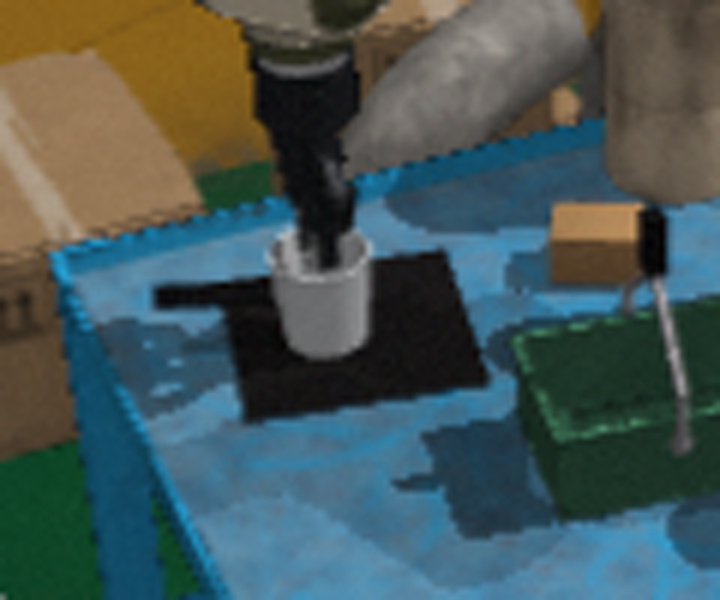

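Emit:
move_arm:
  targets:
    - [[0,0,0],[0,0,0],-0.22]
    - [[0,0,0],[0,0,0],-0.22]
    - [[0,0,0],[0,0,0],-0.22]
    - [[0,0,-0.04],[0,0,0],-0.22]
    - [[0,0,-0.08],[0,0,0],-0.22]
    - [[0,0.05,-0.08],[0,0,0],0.05]
    - [[0,0.1,-0.08],[0,0,0],0.05]
    - [[0,0.15,-0.08],[0,0,0],0.05]

```text
t: 5.35
position: [0.4471, 0.1596, 0.1574]
ee_rot: [-0.0, 1.0, 0.001, 0.001]
ft_force: [1.9, -0.1, 0.4]
gripper_width: 0.0449
```

```bash
python3 - <<'E'
from m import *
go([.435,-.166,.1],Rdown(0))
s=cam('top')
im=cv2.cvtColor(s['img'],cv2.COLOR_RGB2BGR)
cv2.imwrite('pics/n5.png',cv2.resize(im[195:290,125:315],None,fx=4,fy=4,interpolation=cv2.INTER_CUBIC))
E
```

```text
t 5.35 pos [0.4471 0.1596 0.1574] yawx 0.06 w 0.0449 F [ 1.8758 -0.1049  0.3568]
shift [-0.0126  0.3256  0.0573] turn [-0.    -0.002  0.001] rows~ 6.6
```

View pics/n5.png

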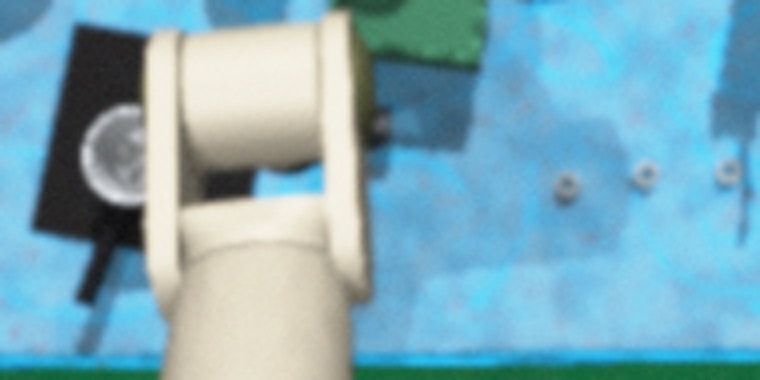

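Emit:
move_arm:
  targets:
    - [[-0.011,0.328,0.055],[0,0,0],0.05]
    - [[-0.011,0.328,0.055],[0,0,0],0.05]
    - [[-0.011,0.328,0.055],[0,0,0],0.05]
    - [[-0.011,0.328,0.055],[0,0,0],0.05]
    - [[-0.011,0.328,0.055],[0,0,0],0.05]
    - [[-0.011,0.328,0.055],[0,0,0],0.05]
    - [[-0.011,0.328,0.055],[0,0,0],0.05]
    - [[-0.011,0.328,0.055],[0,0,0],0.05]

```text
t: 6.2
position: [0.4363, -0.1708, 0.1014]
ee_rot: [0.001, 1.0, -0.002, 0.001]
ft_force: [0.9, -0.0, 0.5]
gripper_width: 0.0448
```

```bash
cat > nv.py <<'E'
from m import *
import sys
t=eval(sys.argv[1])
s=cam('side')
go(t,Rdown(0))
im=cv2.cvtColor(s['img'],cv2.COLOR_RGB2BGR)
hsv=cv2.cvtColor(s['img'],cv2.COLOR_RGB2HSV)
m=((hsv[...,1]<90)&(hsv[...,2]>70)).astype(np.uint8)
n,l,q,ce=cv2.connectedComponentsWithStats(m)
for i in range(1,n):
    if 8<q[i,4]<70:
        w=onz(s,[ce[i]],.006)[0]
        if .25<w[0]<.6 and -.6<w[1]<.3: print('cand',ce[i].round(1),q[i,4],w)
cv2.imwrite('pics/'+sys.argv[2],cv2.resize(im[185:305,190:310],None,fx=5,fy=5,interpolation=cv2.INTER_CUBIC))
E
python3 nv.py "[.4355,-.166,.1]" n6.png
```

```text
t 6.25 pos [ 0.4362 -0.1687  0.1016] yawx -0.21 w 0.0444 F [-0.3217  0.8579 -0.0179]
shift [-0.0007 -0.0027  0.0016] turn [ 0.    -0.001 -0.004] rows~ 0.1
cand [244.8 210.7] 25 [0.5668 0.1276 0.006 ]
cand [250.  231.8] 9 [ 0.5303 -0.009   0.006 ]
cand [228. 243.] 27 [ 0.4245 -0.0344  0.006 ]
cand [244.9 246.9] 12 [ 0.4755 -0.0833  0.006 ]
cand [236.4 252.6] 27 [ 0.4334 -0.0988  0.006 ]
cand [243.8 263.5] 25 [ 0.4351 -0.1656  0.006 ]
cand [218.2 289.8] 13 [ 0.3015 -0.248   0.006 ]
cand [284.6 326.4] 10 [ 0.4392 -0.4871  0.006 ]
```

View pics/n6.png

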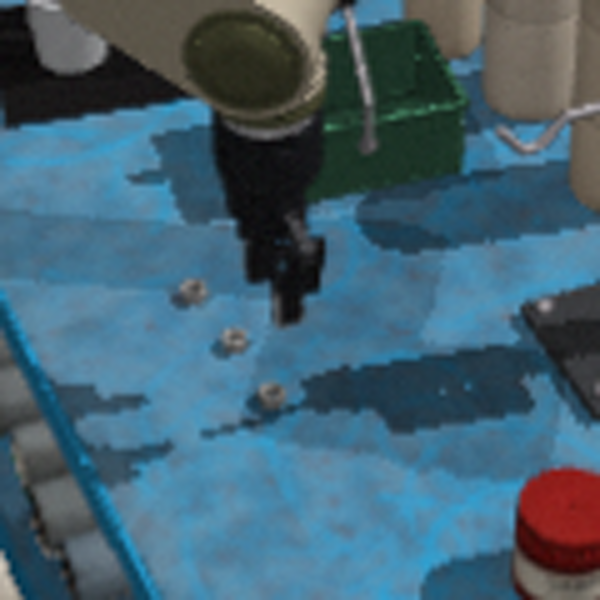

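Emit:
move_arm:
  targets:
    - [[-0.001,-0.002,0.045],[0,0,0],0.05]
    - [[-0.001,-0.002,0.08],[0,0,0],0.05]
    - [[-0.001,-0.002,0.096],[0,0,0],0.05]
    - [[-0.001,-0.002,0.096],[0,0,0],-1]
    - [[-0.001,-0.002,0.096],[0,0,0],-1]
    - [[-0.001,-0.002,0.096],[0,0,0],-1]
    - [[-0.001,-0.002,0.096],[0,0,0],-1]
    - [[-0.001,-0.002,0.096],[0,0,0],-1]

```text
t: 7.05
position: [0.4355, -0.1651, 0.0061]
ee_rot: [0.0, 1.0, -0.0, 0.001]
ft_force: [0.0, 0.3, -0.8]
gripper_width: 0.0223
```

Emit:
move_arm:
  targets:
    - [[0,0,0],[0,0,0],-1]
    - [[0,0,-0.05],[0,0,0],-1]
    - [[0,0,-0.1],[0,0,0],-1]
    - [[0,0,-0.15],[0,0,0],-1]
    - [[0.005,-0.05,-0.15],[0,0,0],-1]
    - [[0.005,-0.1,-0.15],[0,0,0],-1]
    - [[0.005,-0.15,-0.15],[0,0,0],-1]
    - [[0.01,-0.2,-0.15],[0,0,0],-1]

```text
t: 7.85
position: [0.4445, 0.0363, 0.1557]
ee_rot: [0.0, 1.0, -0.001, 0.0]
ft_force: [0.1, -0.4, 0.1]
gripper_width: 0.0227
```

```bash
python3 nv.py "[.446,.313,.15]" n7.png
```

```text
t 7.9 pos [0.4442 0.0428 0.1557] yawx 0.26 w 0.0223 F [-3.1035  3.7337 -0.8435]
shift [ 0.003  -0.2702  0.0064] turn [-0.003 -0.     0.005] rows~ 5.4
cand [228.3 242.9] 24 [ 0.4259 -0.034   0.006 ]
cand [236.5 252.7] 27 [ 0.4331 -0.0999  0.006 ]
cand [218.3 289.8] 14 [ 0.302  -0.2479  0.006 ]
cand [285.  326.7] 9 [ 0.4399 -0.4886  0.006 ]
```

View pics/n7.png

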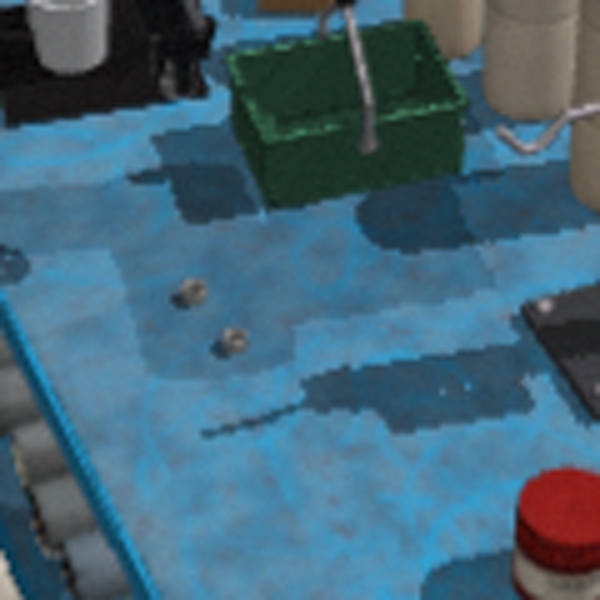

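Emit:
move_arm:
  targets:
    - [[0.002,-0.276,0],[0,0,0],-1]
    - [[0.002,-0.276,0],[0,0,0],-1]
    - [[0.002,-0.276,0],[0,0,0],-1]
    - [[0.002,-0.276,0],[0,0,0],-1]
    - [[0.002,-0.276,0.0],[0,0,0],-1]
    - [[0.002,-0.276,0.0],[0,0,0],-1]
    - [[0.002,-0.276,0.04],[0,0,0],-1]
    - [[0.002,-0.276,0.06],[0,0,0],-1]

```text
t: 8.7
position: [0.4461, 0.3111, 0.0932]
ee_rot: [0.0, 1.0, 0.001, -0.001]
ft_force: [-0.0, -0.6, -0.4]
gripper_width: 0.0228
```

```bash
python3 - <<'E'
from m import *
s=cam('side')
go([.446,.313,.075],Rdown(0))
im=cv2.cvtColor(s['img'],cv2.COLOR_RGB2BGR)
cv2.imwrite('pics/n8.png',cv2.resize(im[140:240,150:270],None,fx=5,fy=5,interpolation=cv2.INTER_CUBIC))
E
```

```text
t 8.75 pos [0.4451 0.3101 0.0908] yawx 0.04 w 0.0221 F [-0.7289 -1.1737 -3.8187]
shift [ 0.001  -0.0029  0.0158] turn [0.003 0.007 0.001] rows~ 0.3
```

View pics/n8.png

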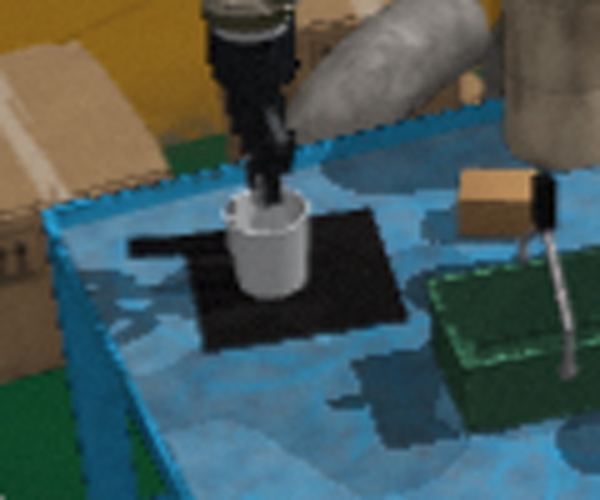

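Emit:
move_arm:
  targets:
    - [[0,-0.002,0.018],[0,0,0],-1]
    - [[0,-0.002,0.018],[0,0,0],-0.22]
    - [[0,-0.002,0.018],[0,0,0],-0.22]
    - [[0,-0.002,0.018],[0,0,0],-0.22]
    - [[0,-0.002,-0.03],[0,0,0],-0.22]
    - [[0,-0.002,-0.06],[0,0,0],-0.22]
    - [[0,0.05,-0.06],[0,0,0],0.05]
    - [[0,0.1,-0.06],[0,0,0],0.05]

```text
t: 9.55
position: [0.4475, 0.2121, 0.1572]
ee_rot: [-0.0, 1.0, 0.001, 0.002]
ft_force: [0.8, -0.3, 0.3]
gripper_width: 0.0447
```

```bash
python3 nv.py "[.4325,-.0993,.1]" n9.png
```

```text
t 9.6 pos [0.4473 0.2058 0.1566] yawx -0.14 w 0.0448 F [ 3.099  -2.0088  0.3283]
shift [-0.0142  0.305   0.0573] turn [ 0.002 -0.002 -0.002] rows~ 6.2
cand [228.3 242.9] 24 [ 0.4259 -0.034   0.006 ]
cand [236.4 252.7] 26 [ 0.4331 -0.0993  0.006 ]
cand [218.1 290. ] 12 [ 0.301  -0.2486  0.006 ]
```

Emit:
move_arm:
  targets:
    - [[-0.0135,0.311,0.055],[0,0,0],0.05]
    - [[-0.0135,0.311,0.055],[0,0,0],0.05]
    - [[-0.0135,0.311,0.055],[0,0,0],0.05]
    - [[-0.0135,0.311,0.055],[0,0,0],0.05]
    - [[-0.0135,0.311,0.055],[0,0,0],0.05]
    - [[-0.0135,0.311,0.055],[0,0,0],0.05]
    - [[-0.0135,0.311,0.055],[0,0,0],0.05]
    - [[-0.0135,0.311,0.055],[0,0,0],0.05]

```text
t: 10.4
position: [0.4338, -0.1007, 0.1008]
ee_rot: [0.0, 1.0, -0.002, 0.0]
ft_force: [1.1, -0.1, -0.5]
gripper_width: 0.045
```

```bash
python3 nv.py "[.4325,-.0993,.005]" n9.png
```

```text
t 10.45 pos [ 0.4337 -0.0992  0.1009] yawx -0.15 w 0.0448 F [-0.0664 -0.2032 -0.0591]
shift [-0.0013  0.      0.0959] turn [ 0.    -0.001 -0.003] rows~ 1.9
cand [235.3 199.6] 27 [0.5608 0.2193 0.006 ]
cand [228. 243.] 27 [ 0.4245 -0.0344  0.006 ]
cand [236.6 252.7] 27 [ 0.4336 -0.0999  0.006 ]
cand [218.1 289.7] 12 [ 0.3016 -0.2471  0.006 ]
```

View pics/n9.png

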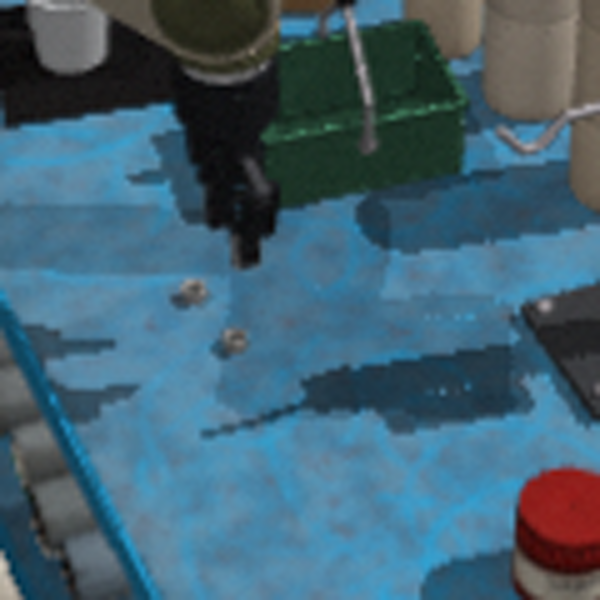

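Emit:
move_arm:
  targets:
    - [[-0.001,0,0.045],[0,0,0],0.05]
    - [[-0.001,0,0.08],[0,0,0],0.05]
    - [[-0.001,0,0.096],[0,0,0],0.05]
    - [[-0.001,0,0.096],[0,0,0],-1]
    - [[-0.001,0,0.096],[0,0,0],-1]
    - [[-0.001,0,0.096],[0,0,0],-1]
    - [[-0.001,0,0.096],[0,0,0],-1]
    - [[-0.001,0,0.096],[0,0,0],-1]

```text
t: 11.25
position: [0.433, -0.0985, 0.0051]
ee_rot: [0.0, 1.0, -0.0, 0.001]
ft_force: [-0.4, -1.2, -0.2]
gripper_width: 0.0229
```

Emit:
move_arm:
  targets:
    - [[0,0,0],[0,0,0],-1]
    - [[0,0,-0.05],[0,0,0],-1]
    - [[0,0,-0.1],[0,0,0],-1]
    - [[0,0,-0.15],[0,0,0],-1]
    - [[0.005,-0.05,-0.15],[0,0,0],-1]
    - [[0.005,-0.1,-0.15],[0,0,0],-1]
    - [[0.005,-0.15,-0.15],[0,0,0],-1]
    - [[0.01,-0.2,-0.15],[0,0,0],-1]

```text
t: 12.05
position: [0.4419, 0.1029, 0.1547]
ee_rot: [0.0, 1.0, -0.0, 0.0]
ft_force: [1.6, -1.0, -0.9]
gripper_width: 0.0232
```

```bash
python3 nv.py "[.446,.313,.15]" n10.png
```

```text
t 12.1 pos [0.4418 0.1092 0.1547] yawx 0.26 w 0.023 F [-3.1151  2.5483 -0.2903]
shift [ 0.0051 -0.2038  0.0053] turn [-0.003 -0.001  0.005] rows~ 4.1
cand [228.3 242.8] 23 [ 0.4263 -0.0336  0.006 ]
cand [218.2 289.8] 13 [ 0.3015 -0.248   0.006 ]
```

View pics/n10.png

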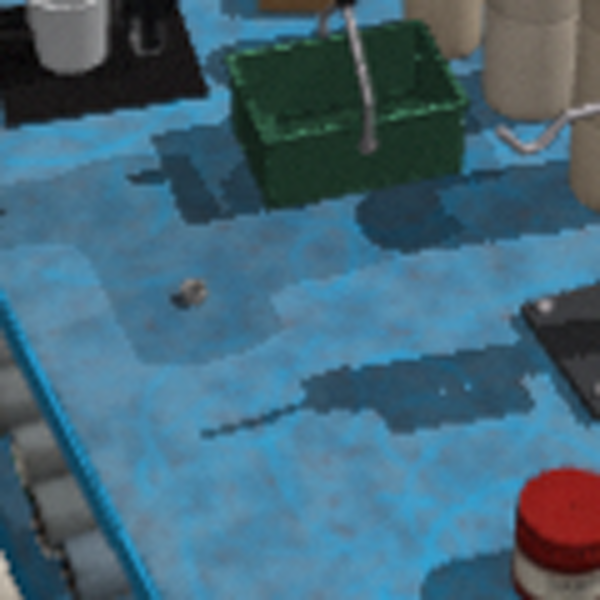

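Cup at the same place (crop 70,35). Commanded y ≈ 0.102, so 0.210 further.

Emit:
move_arm:
  targets:
    - [[0.004,-0.21,0],[0,0,0],-1]
    - [[0.004,-0.21,0],[0,0,0],-1]
    - [[0.004,-0.21,0],[0,0,0],-1]
    - [[0.004,-0.21,0],[0,0,0],-1]
    - [[0.004,-0.21,0],[0,0,0],-1]
    - [[0.004,-0.21,0],[0,0,0],-1]
    - [[0.004,-0.21,0.04],[0,0,0],-1]
    - [[0.004,-0.21,0.06],[0,0,0],-1]

```text
t: 12.9
position: [0.446, 0.3091, 0.0925]
ee_rot: [0.001, 1.0, -0.001, -0.001]
ft_force: [0.3, 0.1, -0.6]
gripper_width: 0.0231
```

```bash
python3 - <<'E'
from m import *
s=cam('side')
go([.446,.313,.075],Rdown(0))
im=cv2.cvtColor(s['img'],cv2.COLOR_RGB2BGR)
cv2.imwrite('pics/n11.png',cv2.resize(im[140:240,150:270],None,fx=5,fy=5,interpolation=cv2.INTER_CUBIC))
E
```

```text
t 12.95 pos [0.445  0.3085 0.0901] yawx -0.12 w 0.023 F [-1.2262 -0.8586 -3.1372]
shift [ 0.0011 -0.0046  0.015 ] turn [ 0.003  0.007 -0.002] rows~ 0.3
```

View pics/n11.png

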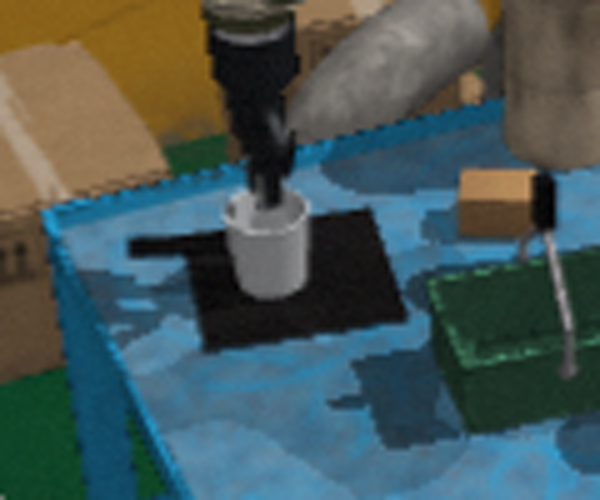

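Emit:
move_arm:
  targets:
    - [[0,-0.004,0.018],[0,0,0],-1]
    - [[0,-0.004,0.018],[0,0,0],-0.22]
    - [[0,-0.004,0.018],[0,0,0],-0.22]
    - [[0,-0.004,0.018],[0,0,0],-0.22]
    - [[0,-0.004,-0.03],[0,0,0],-0.22]
    - [[0,-0.004,-0.06],[0,0,0],-0.22]
    - [[0,0.05,-0.06],[0,0,0],0.05]
    - [[0,0.1,-0.06],[0,0,0],0.05]

```text
t: 13.75
position: [0.4468, 0.2144, 0.1561]
ee_rot: [-0.0, 1.0, 0.001, 0.002]
ft_force: [1.3, -0.7, -0.7]
gripper_width: 0.045
```

```bash
python3 nv.py "[.4248,-.0338,.1]" n12.png
```

```text
t 13.8 pos [0.4467 0.2082 0.1556] yawx -0.13 w 0.0449 F [ 3.2555 -2.6401  0.3214]
shift [-0.0214  0.2419  0.0561] turn [ 0.002 -0.002 -0.002] rows~ 5.0
cand [228.3 242.9] 24 [ 0.4259 -0.034   0.006 ]
cand [218.1 290. ] 14 [ 0.3012 -0.2487  0.006 ]
```

View pics/n12.png

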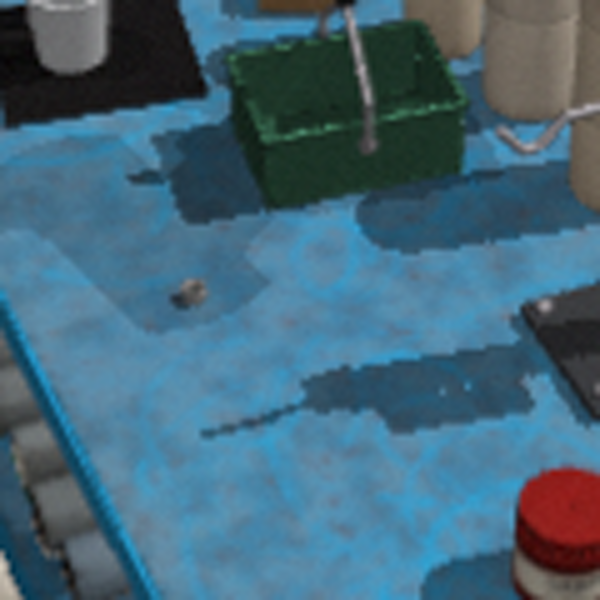

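Emit:
move_arm:
  targets:
    - [[-0.0215,0.247,0.055],[0,0,0],0.05]
    - [[-0.0215,0.247,0.055],[0,0,0],0.05]
    - [[-0.0215,0.247,0.055],[0,0,0],0.05]
    - [[-0.0215,0.247,0.055],[0,0,0],0.05]
    - [[-0.0215,0.247,0.055],[0,0,0],0.05]
    - [[-0.0215,0.247,0.055],[0,0,0],0.05]
    - [[-0.0215,0.247,0.055],[0,0,0],0.05]
    - [[-0.0215,0.247,0.055],[0,0,0],0.05]

```text
t: 14.6
position: [0.4253, -0.0313, 0.0999]
ee_rot: [0.0, 1.0, 0.0, 0.0]
ft_force: [0.7, -0.1, -0.0]
gripper_width: 0.0446
```

```bash
python3 nv.py "[.4247,-.0337,.005]" n13.png
```

```text
t 14.65 pos [ 0.4253 -0.0309  0.0999] yawx 0.08 w 0.045 F [-0.6127  0.4321  0.2788]
shift [-0.0007  0.0028  0.0949] turn [ 0.    -0.001  0.001] rows~ 1.9
cand [228.1 243.1] 26 [ 0.4246 -0.0349  0.006 ]
cand [218.2 290. ] 12 [ 0.3013 -0.2487  0.006 ]
```

Emit:
move_arm:
  targets:
    - [[0,0.003,0.045],[0,0,0],0.05]
    - [[0,0.003,0.08],[0,0,0],0.05]
    - [[0,0.003,0.095],[0,0,0],0.05]
    - [[0,0.003,0.095],[0,0,0],-1]
    - [[0,0.003,0.095],[0,0,0],-1]
    - [[0,0.003,0.095],[0,0,0],-1]
    - [[0,0.003,0.095],[0,0,0],-1]
    - [[0,0.003,0.095],[0,0,0],-1]

```text
t: 15.45
position: [0.4255, -0.035, 0.005]
ee_rot: [0.0, 1.0, -0.0, 0.001]
ft_force: [0.1, -0.8, -0.3]
gripper_width: 0.0174
```

Emit:
move_arm:
  targets:
    - [[0,0,0],[0,0,0],-1]
    - [[0,0,-0.05],[0,0,0],-1]
    - [[0,0,-0.1],[0,0,0],-1]
    - [[0,0,-0.15],[0,0,0],-1]
    - [[0.005,-0.05,-0.15],[0,0,0],-1]
    - [[0.01,-0.1,-0.15],[0,0,0],-1]
    - [[0.01,-0.15,-0.15],[0,0,0],-1]
    - [[0.015,-0.15,-0.15],[0,0,0],-1]

```text
t: 16.25
position: [0.4388, 0.1198, 0.1545]
ee_rot: [-0.001, 1.0, 0.003, -0.0]
ft_force: [0.5, 0.1, -0.6]
gripper_width: 0.0175
```

```bash
python3 nv.py "[.446,.313,.15]" n14.png
```

```text
t 16.3 pos [0.4403 0.1174 0.1545] yawx 0.28 w 0.0172 F [ 0.5932 -1.1783  0.1321]
shift [ 0.0067 -0.1956  0.0045] turn [-0.    -0.001  0.005] rows~ 3.9
cand [218.2 289.8] 13 [ 0.3015 -0.248   0.006 ]
```

View pics/n14.png

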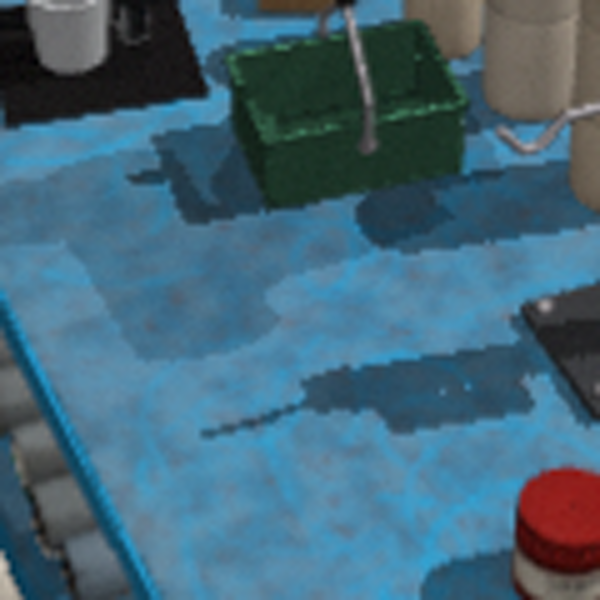

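Emit:
move_arm:
  targets:
    - [[0.006,-0.197,0],[0,0,0],-1]
    - [[0.006,-0.197,0],[0,0,0],-1]
    - [[0.006,-0.197,0],[0,0,0],-1]
    - [[0.006,-0.197,0],[0,0,0],-1]
    - [[0.006,-0.197,0],[0,0,0],-1]
    - [[0.006,-0.197,0],[0,0,0],-1]
    - [[0.006,-0.197,0.04],[0,0,0],-1]
    - [[0.006,-0.197,0.06],[0,0,0],-1]

```text
t: 17.1
position: [0.446, 0.3096, 0.0925]
ee_rot: [0.001, 1.0, -0.001, -0.001]
ft_force: [0.3, 0.6, -0.6]
gripper_width: 0.0177
```

```bash
python3 - <<'E'
from m import *
s=cam('side')
go([.446,.313,.075],Rdown(0))
im=cv2.cvtColor(s['img'],cv2.COLOR_RGB2BGR)
cv2.imwrite('pics/n15.png',cv2.resize(im[140:240,150:270],None,fx=5,fy=5,interpolation=cv2.INTER_CUBIC))
E
```

```text
t 17.15 pos [0.445  0.309  0.0901] yawx -0.18 w 0.0176 F [-1.2307 -1.2331 -3.3243]
shift [ 0.0011 -0.004   0.015 ] turn [ 0.003  0.006 -0.003] rows~ 0.3
```

View pics/n15.png

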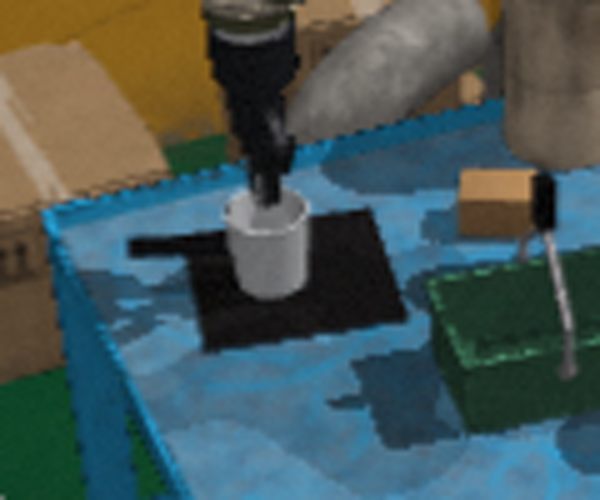

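Emit:
move_arm:
  targets:
    - [[0,-0.004,0.018],[0,0,0],-1]
    - [[0,-0.004,0.018],[0,0,0],-0.22]
    - [[0,-0.004,0.018],[0,0,0],-0.22]
    - [[0,-0.004,0.018],[0,0,0],-0.22]
    - [[0,-0.004,-0.03],[0,0,0],-0.22]
    - [[0,-0.004,-0.08],[0,0,0],-0.22]
    - [[0,-0.004,-0.12],[0,0,0],-0.22]
    - [[0,-0.004,-0.12],[0,0,0],-0.22]

```text
t: 17.95
position: [0.4481, 0.3167, 0.221]
ee_rot: [-0.002, 1.0, -0.0, 0.006]
ft_force: [-0.0, -0.7, 0.4]
gripper_width: 0.0333
```

```bash
cat > log.py <<'E'
from h import *
import json
def log():
    s=st(); open('fk.jsonl','a').write(json.dumps({k:np.array(s[k]).tolist() for k in('t','q','position','ee_rot')})+'\n'); return s
E
python3 - <<'E'
from log import *
import json
open('fk.jsonl','w').write(json.dumps(dict(t=0,q=[-1.48030105e+00,3.81210029e-01,1.29829123e+00,-1.41275365e-05,1.46358789e+00,-2.15309922e-01],position=[0.16554474,-0.52417856,0.23069397],ee_rot=[-7.47231276e-04,9.88332762e-01,1.52308213e-01,3.96569957e-05]))+'\n')
s=log();print(s['q'],s['position'],s['gripper_width'])
d=cam('side')
im=cv2.cvtColor(d['img'],cv2.COLOR_RGB2BGR)
cv2.imwrite('pics/n16.png',cv2.resize(im[60:360,60:360],None,fx=2,fy=2,interpolation=cv2.INTER_CUBIC))
E
```

```text
[ 0.3994  0.3804  1.3284 -0.0001  1.4204  1.9705] [0.4481 0.3167 0.221 ] 0.033316467293944614
```

View pics/n16.png

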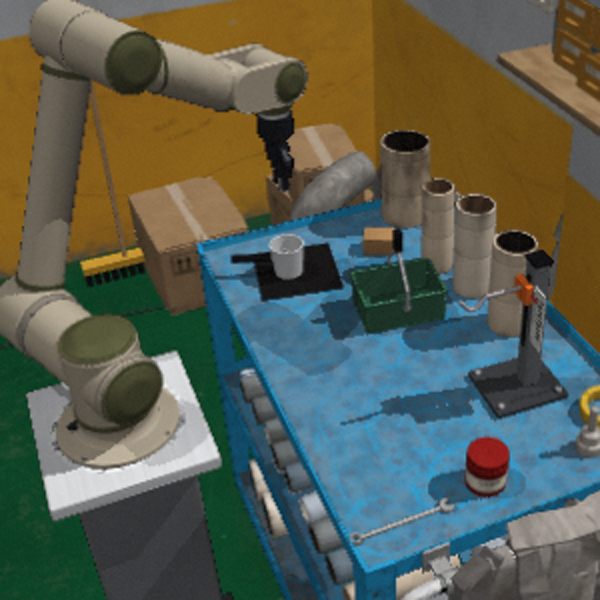

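```bash
cat >> h.py <<'E'
def Rg(yaw,pitch): return Rdown(yaw)*R.from_euler('y',pitch,degrees=True)
GO=0.0187
def tcp(gp,Rt): return np.array(gp)+Rt.apply([0,0,GO])
E
python3 - <<'E'
from h import *
d=cam('top');save(d,'t17.png')
im=cv2.cvtColor(d['img'],cv2.COLOR_RGB2BGR)
cv2.imwrite('pics/t17.png',cv2.resize(im[195:290,125:205],None,fx=6,fy=6,interpolation=cv2.INTER_CUBIC))
Rt=Rg(-21,45); go(tcp([.34,.35,.2],Rt),Rt)
E
```

```text
t 18.05 pos [0.4463 0.3159 0.2156] yawx -0.02 w 0.033 F [-0.6077 -0.6119 -1.8743]
shift [-0.094  -0.0293  0.0286] turn [-0.145  0.774  0.346] rows~ 5.7
```

View pics/t17.png

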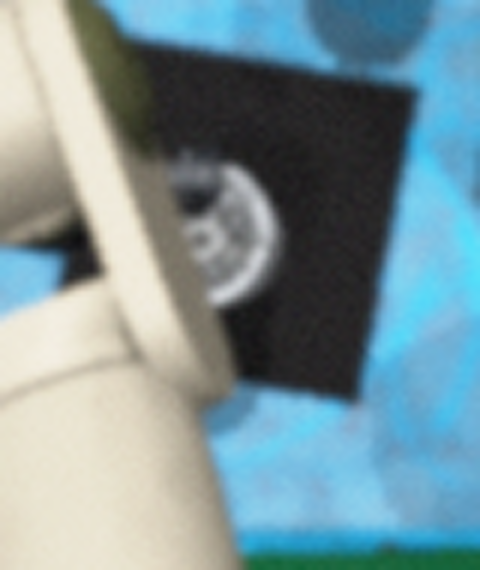

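Emit:
move_arm:
  targets:
    - [[-0.05,-0.015,-0.05],[-0.04,0.13,0.06],-0.1]
    - [[-0.07,-0.02,-0.05],[-0.06,0.26,0.12],-0.1]
    - [[-0.09,-0.025,-0.05],[-0.08,0.38,0.17],-0.1]
    - [[-0.094,-0.029,-0.05],[-0.08,0.38,0.17],-0.1]
    - [[-0.094,-0.029,-0.05],[-0.08,0.38,0.17],-0.1]

```text
t: 18.55
position: [0.3511, 0.3454, 0.2635]
ee_rot: [0.04, 0.978, -0.083, 0.187]
ft_force: [0.8, 0.9, -0.5]
gripper_width: 0.0385
```

```bash
python3 - <<'E'
from log import *
s=log();print(s['q'],s['position'],s['gripper_width'])
Rt=Rg(-21,45); go(tcp([.34,.35,.2],Rt),Rt)
E
```

```text
[ 0.7041  0.2013  1.5194 -0.3433  1.2243  2.5296] [0.3511 0.3454 0.2635] 0.03852012274897352
t 18.55 pos [0.3511 0.3454 0.2635] yawx -9.13 w 0.0385 F [ 0.8066  0.9086 -0.5207]
shift [-0.0275 -0.0037  0.0716] turn [-0.065  0.397  0.184] rows~ 2.9
```

```bash
cat > fk.py <<'E'
from h import *
import json
from scipy.optimize import least_squares
Rz=lambda a:R.from_euler('z',a); Ry=lambda a:R.from_euler('y',a)
def fk(q,p):
    a1,d1,L2,a3,d4,o,d6,off=p
    A=Rz(q[0]);B=A*Ry(q[1]);C=B*Ry(q[2]);D=C*Rz(q[3]);E=D*Ry(q[4]);F=E*Rz(q[5]+off)
    return A.apply([a1,o,d1])+B.apply([0,0,L2])+C.apply([a3,0,d4])+F.apply([0,0,d6]),F
data=[json.loads(l) for l in open('fk.jsonl')]
def res(p):
    out=[]
    for s in data:
        x,F=fk(s['q'],p); q=s['ee_rot']; Rm=R.from_quat([q[1],q[2],q[3],q[0]])
        out+=list(x-s['position'])+list((F.inv()*Rm).as_rotvec()*.3)
    out+=list(1e-3*(np.array(p)-p0))
    return np.array(out)
p0=np.array([0,.3,.4,0,.4,.1,.2,0])
def fit():
    best=None
    for off in (0,1.57,3.14,-1.57):
        q=p0.copy();q[-1]=off
        s=least_squares(res,q)
        if best is None or s.cost<best.cost: best=s
    return best
E
python3 - <<'E'
from fk import *
b=fit();print(b.x,b.cost);r_=b.fun[:-8].reshape(-1,6);print(r_)
E
```

```text
[-0.      0.1304  0.5371  0.1032  0.3509  0.1175  0.2575  1.5708] 1.2658313725561143e-06
[[ 0. -0.  0.  0.  0.  0.]
 [-0. -0.  0.  0. -0.  0.]
 [ 0.  0. -0.  0. -0.  0.]]
```

```bash
cat > ik.py <<'E'
from fk import *
P=fit().x
lo=np.array([-3.11,-.89,.22,-1.42,.17,-2.88])+.03; hi=np.array([3.11,2.33,2.48,4.56,2.85,2.88])-.03
def ik(pos,Rt,q0):
    def f(q):
        x,F=fk(q,P); return np.r_[(x-pos)*5,(F.inv()*Rt).as_rotvec()]
    s=least_squares(f,np.clip(q0,lo+1e-3,hi-1e-3),bounds=(lo,hi)); return s.x,np.linalg.norm(s.fun)
def ikm(pos,Rt,seeds):
    best=[ik(pos,Rt,q) for q in seeds]; return best
def cuppose(O,phi,theta,s):
    """cup rot: handle (+x cup) yaw phi, tipped theta about handle axis; s=+1/-1"""
    return R.from_euler('z',phi,degrees=True)*R.from_euler('x',s*theta,degrees=True)
E
cat > plan.py <<'E'
from ik import *
q0=np.array(st()['q'])
phi0=159.; cupO=np.array([.446,.313,.004])
for pitch in (30,45,60):
  for fl in (0,180):
    Rt=Rg(phi0-180,pitch)*R.from_euler('z',fl,degrees=True)
    Rc=cuppose(None,phi0,0,1)
    hp=cupO+Rc.apply([.095,0,.040])
    rel=Rc.inv()*Rt
    qs=[np.r_[q0[:5],q] for q in (q0[5],q0[5]-3.14,0)]
    cands=sorted([ik(tcp(hp,Rt),Rt,q) for q in qs],key=lambda c:c[1]); qg,e=cands[0]
    print('pitch',pitch,'flip',fl,'grasp q',qg,'err',round(e,4))
    if e>.01: continue
    for phi in (150,173,190,210):
      for s in (1,-1):
        q=qg.copy(); errs=[]; 
        cp=np.radians(-6.6); pc=np.array([.6105,.086,0])
        xa=np.array([np.cos(cp),np.sin(cp),0]); ya=np.array([-np.sin(cp),np.cos(cp),0])
        # transport interpolation
        q2=q.copy(); path=[]
        A=cupO+[0,0,.1]; B0=pc-.05*xa
        for k in np.linspace(0,1,6):
            ph=phi0+(phi-phi0)*k
            Rc=cuppose(None,ph,0,1); h=(A*(1-k)+k*np.array([B0[0],B0[1],.13]))
            hh=h+Rc.apply([.095,0,.04]); q2,e=ik(tcp(hh,Rc*rel),Rc*rel,q2); errs.append(e)
        pour=[]
        for th in range(0,131,26):
            Rc=cuppose(None,phi,th,s)
            # lateral mouth dir
            lat=R.from_euler('z',phi,degrees=True).apply([0,-s,0])
            base=B0-lat*.03; hh=np.array([base[0],base[1],.14])+Rc.apply([.095,0,0])
            q2,e=ik(tcp(hh,Rc*rel),Rc*rel,q2); pour.append(round(e,3))
        print('   phi',phi,'s',s,'tr',max(errs).round(3),'pour',pour,'qend',q2)
E
python3 plan.py
```

```text
pitch 30 flip 0 grasp q [ 0.7609  0.578   1.863  -0.9014  0.6398 -2.85  ] err 0.0335
pitch 30 flip 180 grasp q [ 0.7504  0.5717  1.8458 -0.8319  0.6534  0.2038] err 0.0
   phi 150 s 1 tr 0.0 pour [np.float64(0.0), np.float64(0.0), np.float64(0.0), np.float64(0.0), np.float64(0.0), np.float64(0.235)] qend [ 0.4253  1.0823  1.5694 -1.39    2.1965 -0.8576]
   phi 150 s -1 tr 0.0 pour [np.float64(0.0), np.float64(0.028), np.float64(0.06), np.float64(0.185), np.float64(0.263), np.float64(0.062)] qend [-0.0512  1.2205  2.2082  2.6306  2.4251 -2.85  ]
   phi 173 s 1 tr 0.0 pour [np.float64(0.0), np.float64(0.0), np.float64(0.0), np.float64(0.074), np.float64(0.282), np.float64(0.518)] qend [ 0.4401  1.0576  1.7164 -1.39    2.0705 -0.5795]
   phi 173 s -1 tr 0.0 pour [np.float64(0.0), np.float64(0.0), np.float64(0.003), np.float64(0.093), np.float64(0.156), np.float64(0.138)] qend [-0.3798  1.1559  2.1454  1.8288  2.1994 -2.85  ]
   phi 190 s 1 tr 0.0 pour [np.float64(0.0), np.float64(0.0), np.float64(0.122), np.float64(0.331), np.float64(0.562), np.float64(0.776)] qend [ 0.4387  1.0785  1.7
[... 3405 characters left out ...]
.13), np.float64(0.139), np.float64(0.127), np.float64(0.098), np.float64(0.036)] qend [-0.5341  1.1439  2.2296  1.6442  2.0665 -2.85  ]
   phi 210 s 1 tr 0.209 pour [np.float64(0.261), np.float64(0.257), np.float64(0.436), np.float64(0.615), np.float64(0.899), np.float64(1.179)] qend [-0.0723  0.1507  2.0073 -1.39    0.2    -2.1657]
   phi 210 s -1 tr 0.209 pour [np.float64(0.232), np.float64(0.2), np.float64(0.12), np.float64(0.014), np.float64(0.0), np.float64(0.0)] qend [-0.6155  1.0734  2.0228  1.3717  2.0521 -2.5561]
pitch 60 flip 0 grasp q [ 0.9419  0.7369  1.8493 -1.39    1.0049 -2.2733] err 0.0846
pitch 60 flip 180 grasp q [ 0.9419  0.7369  1.8493 -1.39    1.0049  0.8683] err 0.0846
```

```bash
cat > plan2.py <<'E'
from ik import *
q0=np.array(st()['q'])
phi0=159.; cupO=np.array([.446,.313,.004])
cp=np.radians(-6.6); pc=np.array([.6105,.086,0]); xa=np.array([np.cos(cp),np.sin(cp),0])
for pitch in (-15,0,10,20,30):
    fl=180
    Rt=Rg(phi0-180,pitch)*R.from_euler('z',fl,degrees=True)
    Rc=cuppose(None,phi0,0,1); hp=cupO+Rc.apply([.095,0,.040]); rel=Rc.inv()*Rt
    cands=sorted([ik(tcp(hp,Rt),Rt,np.r_[q0[:5],q]) for q in (0,1,-1)],key=lambda c:c[1]); qg,e=cands[0]
    print('pitch',pitch,'grasp q',qg,'err',round(e,4))
    if e>.01: continue
    for phi in (100,115,130,145,160,175,190,205):
      for s in (1,-1):
        q2=qg.copy(); errs=[];mq=9;js=0;A=cupO+[0,0,.1]; B0=pc-.055*xa
        for k in np.linspace(0,1,6):
            Rc=cuppose(None,phi0+(phi-phi0)*k,0,1); h=(A*(1-k)+k*np.array([B0[0],B0[1],.13]))
            hh=h+Rc.apply([.095,0,.04]); q2,e=ik(tcp(hh,Rc*rel),Rc*rel,q2); errs.append(e)
        pour=[]
        for th in range(0,126,18):
            Rc=cuppose(None,phi,th,s); lat=R.from_euler('z',phi,degrees=True).apply([0,-s,0])
            base=B0-lat*.03; hh=np.array([base[0],base[1],.15])+Rc.apply([.095,0,0])
            qp=q2; q2,e=ik(tcp(hh,Rc*rel),Rc*rel,q2); pour.append(float(e.round(2))); 
        if max(errs)<.03 and max(pour[:7])<.03: print('   phi',phi,'s',s,'pour',pour,'qend',q2)
E
python3 plan2.py
```

```text
pitch -15 grasp q [ 0.4394  0.5999  1.6419  0.2119  1.0926 -0.8809] err 0.0
   phi 130 s 1 pour [0.0, 0.0, 0.0, 0.0, 0.0, 0.0, 0.0] qend [ 0.175   1.119   1.0642 -0.6848  2.7613 -0.4892]
   phi 145 s 1 pour [0.0, 0.0, 0.0, 0.0, 0.0, 0.0, 0.0] qend [ 0.2251  1.0851  1.1728 -0.9368  2.5876 -0.6271]
   phi 160 s 1 pour [0.0, 0.0, 0.0, 0.0, 0.0, 0.0, 0.0] qend [ 0.2649  1.0479  1.3013 -1.0983  2.3995 -0.6426]
   phi 175 s 1 pour [0.0, 0.0, 0.0, 0.0, 0.0, 0.0, 0.0] qend [ 0.2905  1.0114  1.4428 -1.2424  2.2122 -0.5968]
   phi 175 s -1 pour [0.0, 0.0, 0.0, 0.0, 0.0, 0.0, 0.0] qend [-0.4128  0.9582  1.7272  1.1501  2.1006 -2.7906]
   phi 190 s 1 pour [0.0, 0.0, 0.0, 0.0, 0.0, 0.0, 0.02] qend [ 0.2985  0.9775  1.5857 -1.39    2.038  -0.5097]
   phi 190 s -1 pour [0.0, 0.0, 0.0, 0.0, 0.0, 0.0, 0.0] qend [-0.3873  0.9818  1.5794  0.9802  2.2628 -2.728 ]
   phi 205 s -1 pour [0.0, 0.0, 0.0, 0.0, 0.0, 0.0, 0.0] qend [-0.3458  1.014   1.4317  0.8103  2.4369 -2.7173]
pitch 0 grasp q [ 0.5327  0.5525  1.7171  0.      0.872  -0.6716] err 0.0
   phi 115 s 1 pour [0.0, 0.0, 0.0, 0.0, 0.0, 0.0, 0.0] qe
[... 2475 characters left out ...]
.8319  0.6534  0.2038] err 0.0
   phi 100 s 1 pour [0.0, 0.0, 0.0, 0.0, 0.0, 0.0, 0.0] qend [ 0.2977  1.1592  0.9129 -1.1273  2.689  -1.1261]
   phi 115 s 1 pour [0.0, 0.0, 0.0, 0.0, 0.0, 0.0, 0.0] qend [ 0.3594  1.0981  1.0968 -1.1667  2.4842 -1.0467]
   phi 130 s 1 pour [0.0, 0.0, 0.0, 0.0, 0.0, 0.0, 0.0] qend [ 0.4077  1.0383  1.2946 -1.2314  2.2811 -0.9476]
   phi 145 s 1 pour [0.0, 0.0, 0.0, 0.0, 0.0, 0.0, 0.0] qend [ 0.4368  0.9856  1.4996 -1.3338  2.0886 -0.8243]
   phi 190 s -1 pour [0.0, 0.0, 0.0, 0.0, 0.0, 0.01, 0.01] qend [-0.5899  0.9369  2.0822  1.3824  1.8631 -2.85  ]
   phi 205 s -1 pour [0.0, 0.0, 0.0, 0.0, 0.0, 0.0, 0.0] qend [-0.5929  0.9296  1.8948  1.1893  1.9758 -2.6753]
```

```bash
python3 - <<'E'
from log import *
log()
d=cam('top');im=cv2.cvtColor(d['img'],cv2.COLOR_RGB2BGR)
s=cam('side');im2=cv2.cvtColor(s['img'],cv2.COLOR_RGB2BGR)
a=cv2.resize(im[195:290,125:205],None,fx=5,fy=5,interpolation=cv2.INTER_CUBIC)
b=cv2.resize(im2[160:219,150:230],None,fx=5,fy=5,interpolation=cv2.INTER_CUBIC)
cv2.imwrite('pics/h1.png',np.hstack([a,np.vstack([b,np.zeros((a.shape[0]-b.shape[0],400,3),np.uint8)])]))
Rt=Rdown(-21); go(tcp([.357,.346,.13],Rt),Rt)
E
```

```text
t 18.65 pos [0.353  0.3449 0.2637] yawx -9.3 w 0.0385 F [-0.1854 -0.3471 -0.5227]
shift [-0.0534 -0.009   0.1425] turn [ 0.011 -0.387  0.192] rows~ 3.0
```

View pics/h1.png

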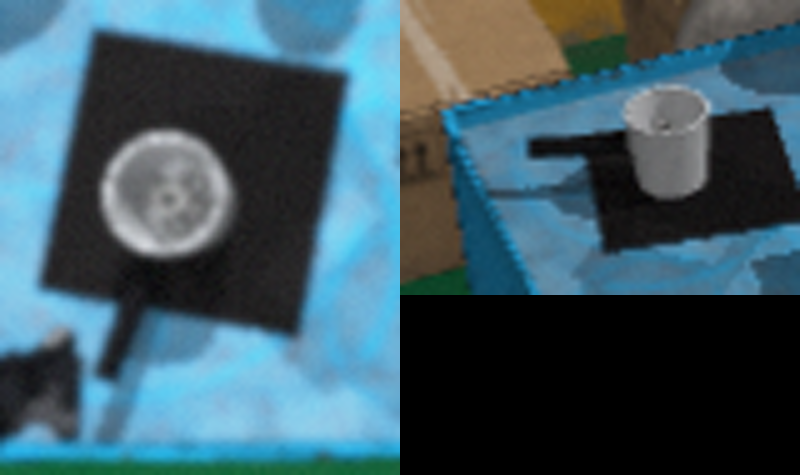

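```bash
python3 - <<'E'
from m import *
d=cam('top');s=cam('side')
def tri(a,b):
    C1,v1=ray(d,[a]);C2,v2=ray(s,[b]);v1=v1[0];v2=v2[0]
    x=np.linalg.lstsq(np.c_[v1,-v2],C2-C1,rcond=None)[0]
    p,q=C1+x[0]*v1,C2+x[1]*v2; return (p+q)/2,np.linalg.norm(p-q)
print(tri(cr([(105,376)],(125,195),5)[0],cr([(130,148)],(150,160),5)[0]))
H=onz(d,cr([(105,376),(132,308)],(125,195),5),.044);print(H)
c=onz(d,cr([(166.5,192.5)],(125,195),5),.079)[0];print('cup',c)
for h in H:
    v=h-c; print(np.degrees(np.arctan2(v[1],v[0])),np.linalg.norm(v[:2]))
v=H[0]-H[1];print(np.degrees(np.arctan2(v[1],v[0])))
# side: rim ellipse center
print('rim side',onz(s,cr([(267,107)],(150,160),5),.079))
# overlay predicted
for phi in(158,162,166):
    u=np.array([np.cos(np.radians(phi)),np.sin(np.radians(phi)),0])
    P=c*[1,1,0]+[0,0,.044]+np.outer([.06,.125],u)
    print(phi,(proj(d,P)-[125,195])*5+2,(proj(s,P)-[150,160])*5+2)
E
```

```text
(array([0.3327, 0.3565, 0.0438]), np.float64(0.00019952752120890908))
[[0.3328 0.3564 0.044 ]
 [0.3761 0.3399 0.044 ]]
cup [0.447  0.3114 0.079 ]
158.49497891632666 0.12271900718714218
158.065720641717 0.0763523365495246
159.2017665338153
rim side [[0.4495 0.3149 0.079 ]]
158 [[141.8551 284.2805]
 [102.1054 378.7168]] [[201.0127 144.6919]
 [127.7505 147.2489]]
162 [[147.8213 286.4703]
 [114.5837 383.371 ]] [[200.8505 147.3915]
 [127.1611 152.8934]]
166 [[153.941  288.2274]
 [127.3943 387.115 ]] [[201.0192 150.0752]
 [127.262  158.5248]]
```

Emit:
move_arm:
  targets:
    - [[-0.02,-0.003,0.045],[0.004,-0.13,0.065],0.1]
    - [[-0.035,-0.006,0.085],[0.008,-0.26,0.13],0.1]
    - [[-0.052,-0.009,0.125],[0.011,-0.387,0.195],0.1]
    - [[-0.052,-0.009,0.143],[0.011,-0.387,0.195],0.1]
    - [[-0.052,-0.009,0.143],[0.011,-0.387,0.195],0.1]
    - [[-0.052,-0.009,0.143],[0.011,-0.387,0.195],0.1]

```text
t: 19.35
position: [0.3588, 0.3459, 0.1124]
ee_rot: [-0.001, 0.983, -0.184, 0.001]
ft_force: [0.8, -0.8, 0.6]
gripper_width: 0.0471
```

```bash
python3 - <<'E'
from log import *
d=cam('side');log();print(st()['q'])
Rt=Rdown(-21.3); go(tcp([.3585,.3465,.044],Rt),Rt)
im=cv2.cvtColor(d['img'],cv2.COLOR_RGB2BGR)
cv2.imwrite('pics/h2.png',cv2.resize(im[140:240,130:250],None,fx=5,fy=5,interpolation=cv2.INTER_CUBIC))
E
```

```text
[0.5297 0.4165 1.6246 0.0005 1.0963 2.4698]
t 19.4 pos [0.3586 0.3462 0.113 ] yawx -21.18 w 0.0469 F [-0.8822 -0.2285 -0.3988]
shift [-0.0004  0.0001  0.0877] turn [-0.003 -0.002  0.002] rows~ 1.8
```

View pics/h2.png

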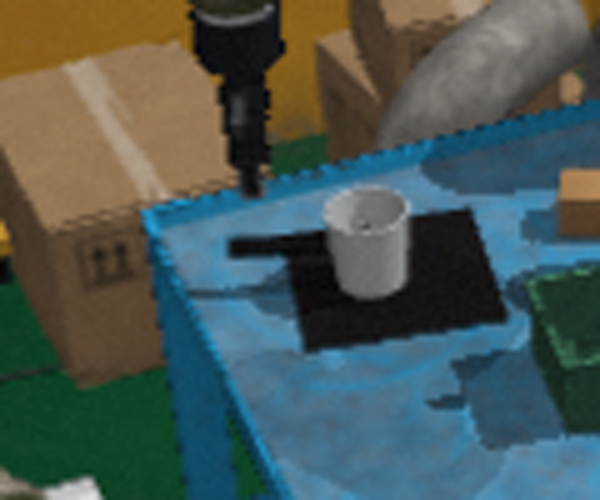

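Emit:
move_arm:
  targets:
    - [[0,0,0.04],[0,0,0],0.1]
    - [[0,0,0.075],[0,0,0],0.1]
    - [[0,0,0.087],[0,0,0],0.1]
    - [[0,0,0.087],[0,0,0],-1]
    - [[0,0,0.087],[0,0,0],-1]
    - [[0,0,0.087],[0,0,0],-1]
    - [[0,0,0.087],[0,0,0],-1]
    - [[0,0,0.087],[0,0,0],-1]
  newtons: 100

```text
t: 20.2
position: [0.3586, 0.3468, 0.0261]
ee_rot: [-0.002, 0.983, -0.184, 0.002]
ft_force: [-1.7, 2.5, 3.6]
gripper_width: 0.0151
```

```bash
python3 - <<'E'
from log import *
d=cam('top');log()
Rt=Rdown(-21.3); go(tcp([.3585,.3465,.044],Rt),Rt)
im=cv2.cvtColor(d['img'],cv2.COLOR_RGB2BGR)
cv2.imwrite('pics/h3.png',cv2.resize(im[190:290,110:230],None,fx=5,fy=5,interpolation=cv2.INTER_CUBIC))
E
```

```text
t 20.25 pos [0.3586 0.3467 0.0259] yawx -21.15 w 0.0153 F [-0.7608  3.0488  4.9812]
shift [0.     0.0002 0.0006] turn [-0.004 -0.002  0.003] rows~ 0.0
```

View pics/h3.png

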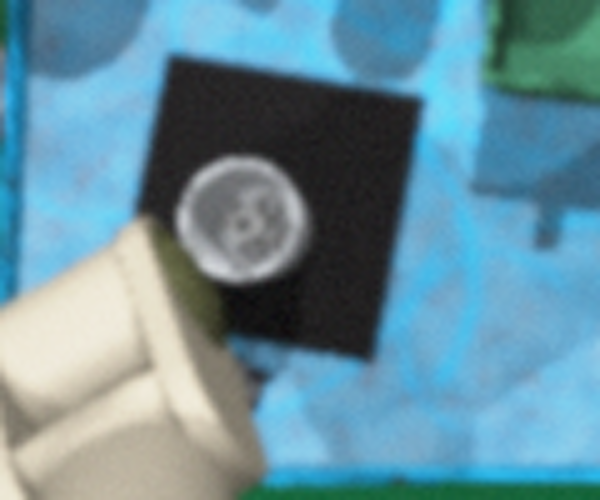

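Emit:
move_arm:
  targets:
    - [[0,0,-0.015],[0,0,0],-1]
    - [[0,0,-0.04],[0,0,0],-1]
    - [[0,0,-0.07],[0,0,0],-1]
    - [[0,0,-0.1],[0,0,0],-1]
    - [[0,0,-0.13],[0,0,0],-1]
    - [[0,0,-0.13],[0,0,0],-1]

```text
t: 20.85
position: [0.359, 0.3465, 0.158]
ee_rot: [-0.003, 0.983, -0.184, 0.003]
ft_force: [0.7, 0.3, -3.6]
gripper_width: 0.0151
```

```bash
python3 - <<'E'
from log import *
d=cam('side');log()
Rt=Rdown(-21.3); go(tcp([.3585,.3465,.044],Rt),Rt)
im=cv2.cvtColor(d['img'],cv2.COLOR_RGB2BGR)
cv2.imwrite('pics/h4.png',cv2.resize(im[120:240,130:270],None,fx=5,fy=5,interpolation=cv2.INTER_CUBIC))
E
```

```text
t 20.9 pos [0.3581 0.346  0.1558] yawx -21.18 w 0.0153 F [-0.4123  0.1115 -3.4621]
shift [-0.0001 -0.0001  0.1305] turn [-0.004 -0.002  0.002] rows~ 2.6
```

View pics/h4.png

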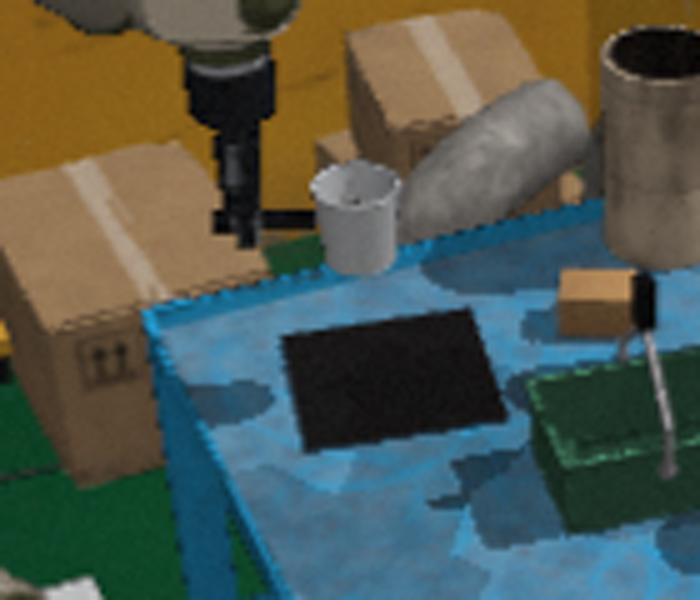

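```bash
python3 - <<'E'
from log import *
Rt=Rdown(-6.6); go(tcp([.470,.132,.2],Rt),Rt)
E
```

```text
t 20.9 pos [0.3581 0.346  0.1558] yawx -21.18 w 0.0153 F [-0.4123  0.1115 -3.4621]
shift [ 0.1817  0.159  -0.0257] turn [-0.003 -0.003 -0.254] rows~ 4.9
```

Emit:
move_arm:
  targets:
    - [[0.015,0.012,-0.01],[0,0,-0.02],-1]
    - [[0.04,0.035,-0.02],[0,0,-0.055],-1]
    - [[0.07,0.06,-0.026],[0,0,-0.1],-1]
    - [[0.1,0.088,-0.026],[0,0,-0.14],-1]
    - [[0.13,0.114,-0.026],[0,0,-0.18],-1]
    - [[0.155,0.136,-0.026],[0,0,-0.22],-1]
    - [[0.172,0.15,-0.026],[0,0,-0.24],-1]
    - [[0.182,0.159,-0.026],[0,0,-0.254],-1]

```text
t: 21.7
position: [0.47, 0.1301, 0.1788]
ee_rot: [-0.001, 0.998, -0.058, -0.001]
ft_force: [-0.6, 1.2, -3.1]
gripper_width: 0.015
```

```bash
python3 - <<'E'
from log import *
d=cam('side');e=cam('top');log();print(st()['q'])
Rt=Rdown(-6.6); go(tcp([.470,.132,.2],Rt),Rt)
im=cv2.cvtColor(d['img'],cv2.COLOR_RGB2BGR);i2=cv2.cvtColor(e['img'],cv2.COLOR_RGB2BGR)
cv2.imwrite('pics/p1.png',np.hstack([cv2.resize(im[120:240,170:310],None,fx=2.85,fy=2.85,interpolation=cv2.INTER_CUBIC),cv2.resize(i2[140:260,150:290],None,fx=2.85,fy=2.85,interpolation=cv2.INTER_CUBIC)]))
E
```

```text
[0.027  0.3218 1.5526 0.0013 1.2691 1.7152]
t 21.8 pos [0.47   0.1305 0.179 ] yawx -6.75 w 0.0152 F [ 0.6663  0.6589 -2.8858]
shift [-0.0002 -0.0015 -0.0023] turn [-0.001  0.002 -0.003] rows~ 0.1
```

View pics/p1.png

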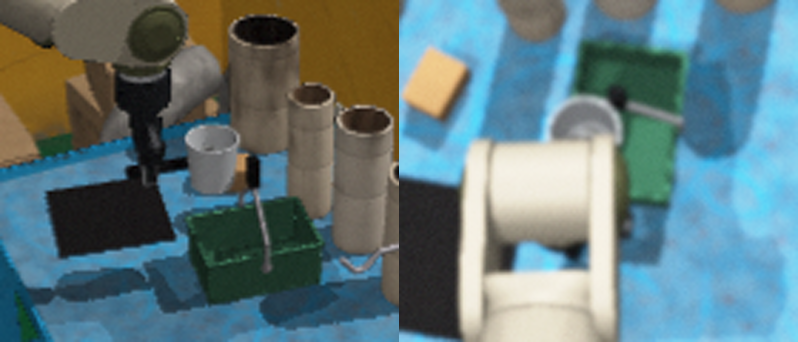

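Emit:
move_arm:
  targets:
    - [[-0.008,-0.002,0],[0.13,0,0],-1]
    - [[-0.008,-0.005,-0.001],[0.26,0,0],-1]
    - [[-0.008,-0.007,-0.001],[0.39,0,0],-1]
    - [[-0.008,-0.009,-0.002],[0.52,0,0],-1]
    - [[-0.008,-0.011,-0.004],[0.65,0,0],-1]
    - [[-0.008,-0.013,-0.005],[0.78,0,0],-1]
    - [[-0.008,-0.015,-0.007],[0.91,0,0],-1]
    - [[-0.008,-0.016,-0.009],[1.04,0,0],-1]

```text
t: 22.6
position: [0.4635, 0.1493, 0.1894]
ee_rot: [-0.499, 0.865, -0.05, 0.029]
ft_force: [0.2, -0.3, -2.6]
gripper_width: 0.015
```

```bash
cat > pv.py <<'E'
from log import *
import sys
d=cam('side');e=cam('top');s=log();print(s['t'],s['q'],s['position'],s['ft_force'])
_,p0,R0=cur();print('gp',p0-R0.apply([0,0,GO]),'toolz',R0.apply([0,0,1]))
im=cv2.cvtColor(d['img'],cv2.COLOR_RGB2BGR);i2=cv2.cvtColor(e['img'],cv2.COLOR_RGB2BGR)
cv2.imwrite('pics/'+sys.argv[1],np.hstack([cv2.resize(im[120:240,170:310],None,fx=2.85,fy=2.85,interpolation=cv2.INTER_CUBIC),cv2.resize(i2[140:260,150:290],None,fx=2.85,fy=2.85,interpolation=cv2.INTER_CUBIC)]))
E
python3 pv.py p2.png
```

```text
22.7 [-0.4321  0.4261  1.8308  0.9717  1.4608  0.839 ] [0.4634 0.1485 0.1877] [ 0.3712 -0.0381 -3.539 ]
gp [0.4615 0.1324 0.1971] toolz [ 0.0985  0.8585 -0.5032]
```

View pics/p2.png

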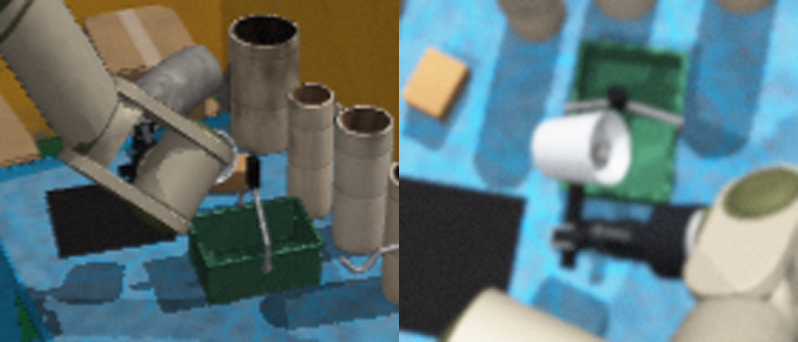

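Emit:
move_arm:
  targets:
    - [[0,-0.002,0],[0.09,0,0],-1]
    - [[0,-0.003,0],[0.18,0,0],-1]
    - [[0,-0.005,-0.001],[0.26,0,0],-1]
    - [[0,-0.006,-0.001],[0.33,0,0],-1]
    - [[0,-0.007,-0.001],[0.4,0,0],-1]
    - [[0,-0.009,-0.002],[0.47,0,0],-1]
    - [[0,-0.01,-0.003],[0.54,0,0],-1]
    - [[0,-0.011,-0.003],[0.6,0,0],-1]

```text
t: 23.5
position: [0.464, 0.1529, 0.2002]
ee_rot: [0.73, -0.681, 0.038, -0.04]
ft_force: [-0.2, -0.4, -3.0]
gripper_width: 0.0151
```

```bash
python3 pv.py p3.png
```

```text
23.6 [-0.4969  0.7075  1.9213  1.264   1.8165  0.4906] [0.464  0.1529 0.1997] [-0.5766 -0.3274 -3.2344]
gp [0.4619 0.1344 0.1984] toolz [0.1115 0.9914 0.0682]
```

View pics/p3.png

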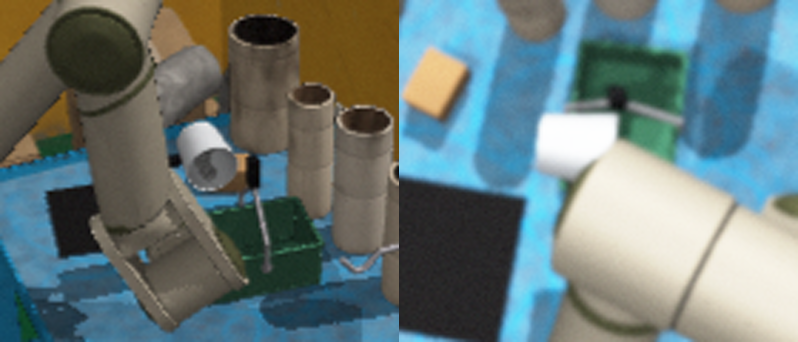

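Emit:
move_arm:
  targets:
    - [[0,-0.001,0],[0.05,0,0],-1]
    - [[0,-0.002,0],[0.1,0,0],-1]
    - [[0,-0.003,0],[0.15,0,0],-1]
    - [[0,-0.004,0],[0.2,0,0],-1]
    - [[0,-0.005,-0.001],[0.25,0,0],-1]
    - [[0,-0.006,-0.001],[0.3,0,0],-1]
    - [[0,-0.006,-0.001],[0.35,0,0],-1]
    - [[0,-0.007,-0.001],[0.4,0,0],-1]

```text
t: 24.4
position: [0.4639, 0.1513, 0.2079]
ee_rot: [0.851, -0.523, 0.028, -0.048]
ft_force: [0.8, -0.3, -1.7]
gripper_width: 0.0151
```

```bash
python3 pv.py p4.png
```

```text
24.5 [-0.4405  0.917   1.9306  1.3999  2.1129  0.3251] [0.4639 0.1515 0.2074] [-1.319  -0.0208 -0.8714]
gp [0.4621 0.135  0.199 ] toolz [0.0986 0.8868 0.4516]
```

View pics/p4.png

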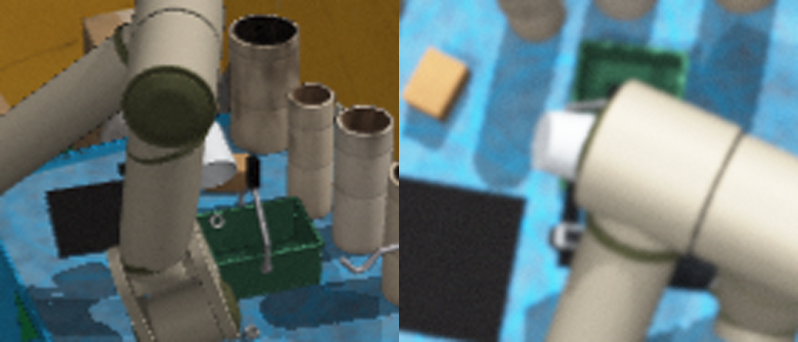

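Emit:
move_arm:
  targets:
    - [[0,0,0],[0,0,0],-1]
    - [[0,0,0],[0,0,0],-1]
    - [[0,0,0],[0,0,0],-1]
    - [[0,0,0],[0,0,0],-1]

```text
t: 24.9
position: [0.4642, 0.1502, 0.208]
ee_rot: [0.851, -0.522, 0.029, -0.05]
ft_force: [0.7, -0.9, -1.4]
gripper_width: 0.0155
```

```bash
python3 pv.py p5.png; python3 - <<'E'
from m import *
d=cam('side')
im=cv2.cvtColor(d['img'],cv2.COLOR_RGB2BGR)
cv2.imwrite('pics/p5b.png',cv2.resize(im[160:300,200:320],None,fx=5,fy=5,interpolation=cv2.INTER_CUBIC)[:600])
E
```

```text
25.0 [-0.4431  0.9171  1.9315  1.4012  2.1143  0.323 ] [0.4642 0.1502 0.2079] [-0.3919  0.1218 -1.1137]
gp [0.4623 0.1336 0.1994] toolz [0.1018 0.8855 0.4534]
```

View pics/p5b.png

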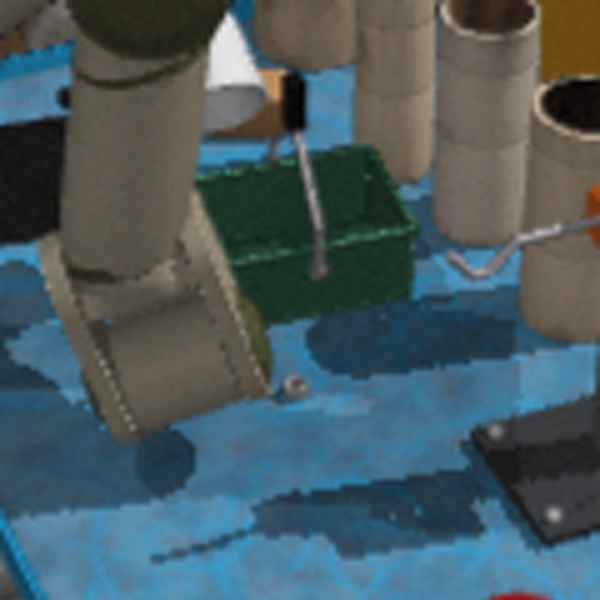

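Emit:
move_arm:
  targets:
    - [[0,0.002,0],[-0.13,0,0],-1]
    - [[0,0.005,-0.001],[-0.26,0,0],-1]
    - [[0,0.007,-0.001],[-0.39,0,0],-1]
    - [[0,0.009,-0.002],[-0.52,0,0],-1]
    - [[0,0.011,-0.004],[-0.65,0,0],-1]
    - [[0,0.013,-0.005],[-0.78,0,0],-1]
    - [[0,0.015,-0.007],[-0.91,0,0],-1]
    - [[0,0.016,-0.009],[-1.04,0,0],-1]

```text
t: 25.85
position: [0.464, 0.149, 0.1895]
ee_rot: [-0.477, 0.877, -0.051, 0.029]
ft_force: [-0.2, 0.6, -2.1]
gripper_width: 0.0148
```

Emit:
move_arm:
  targets:
    - [[0,0.002,0],[-0.13,0,0],-1]
    - [[0,0.005,-0.001],[-0.26,0,0],-1]
    - [[0,0.007,-0.001],[-0.39,0,0],-1]
    - [[0,0.009,-0.002],[-0.52,0,0],-1]
    - [[0,0.011,-0.004],[-0.65,0,0],-1]
    - [[0,0.013,-0.005],[-0.78,0,0],-1]
    - [[0,0.015,-0.007],[-0.91,0,0],-1]
    - [[0,0.016,-0.009],[-1.0,0,0],-1]

```text
t: 26.65
position: [0.4618, 0.1337, 0.1811]
ee_rot: [0.001, 0.998, -0.057, 0.001]
ft_force: [0.7, -0.3, -1.9]
gripper_width: 0.0151
```

```bash
python3 - <<'E'
from log import *
d=cam('side');e=cam('top');s=log();print(s['q'])
cp=np.radians(158.7);Rt=Rdown(-21.3)
go(tcp([.455-.0885,.312+.0345,.175],Rt),Rt)
im=cv2.cvtColor(d['img'],cv2.COLOR_RGB2BGR);i2=cv2.cvtColor(e['img'],cv2.COLOR_RGB2BGR)
f=lambda x:cv2.resize(x,None,fx=2.85,fy=2.85,interpolation=cv2.INTER_CUBIC)
cv2.imwrite('pics/p6.png',np.hstack([f(im[140:320,170:310]),f(i2[130:310,150:290])]))
E
```

```text
[0.0365 0.3075 1.5691 0.0011 1.2642 1.7195]
t 26.75 pos [0.4617 0.1347 0.1807] yawx -6.45 w 0.0154 F [ 0.1782  0.2077 -1.1874]
shift [-0.1184 -0.1997  0.0245] turn [-0.001 -0.     0.259] rows~ 4.7
```

View pics/p6.png

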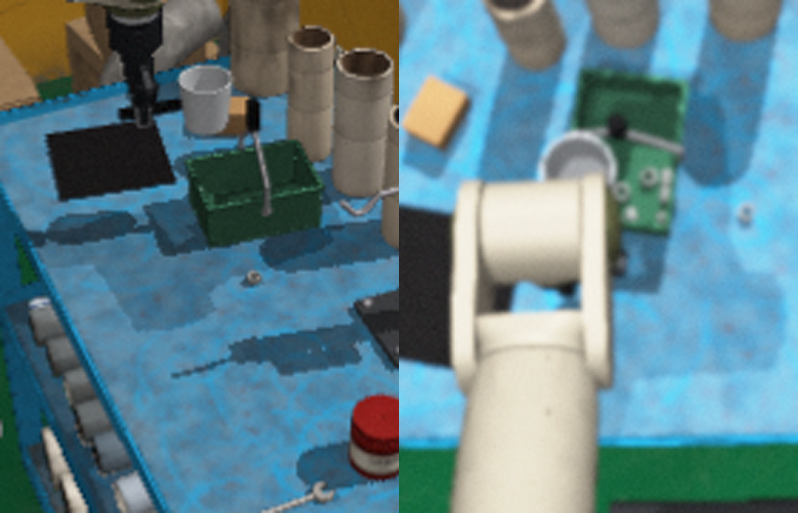

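Emit:
move_arm:
  targets:
    - [[-0.02,-0.04,0],[0,0,0.05],-1]
    - [[-0.04,-0.08,0],[0,0,0.1],-1]
    - [[-0.07,-0.12,0],[0,0,0.15],-1]
    - [[-0.095,-0.16,0],[0,0,0.2],-1]
    - [[-0.118,-0.2,0],[0,0,0.259],-1]
    - [[-0.118,-0.2,0.03],[0,0,0.259],-1]
    - [[-0.118,-0.2,0.06],[0,0,0.259],-1]
    - [[-0.118,-0.2,0.09],[0,0,0.259],-1]

```text
t: 27.55
position: [0.3678, 0.3456, 0.0898]
ee_rot: [-0.002, 0.982, -0.186, -0.0]
ft_force: [0.6, -0.3, -1.7]
gripper_width: 0.015
```

```bash
python3 - <<'E'
from log import *
d=cam('side');e=cam('top');s=log()
Rt=Rdown(-21.3)
go(tcp([.455-.0885,.312+.0345,.044],Rt),Rt)
im=cv2.cvtColor(d['img'],cv2.COLOR_RGB2BGR);i2=cv2.cvtColor(e['img'],cv2.COLOR_RGB2BGR)
f=lambda x:cv2.resize(x,None,fx=2.85,fy=2.85,interpolation=cv2.INTER_CUBIC)
cv2.imwrite('pics/p7.png',np.hstack([f(im[130:290,130:270]),f(i2[130:290,120:260])]))
E
```

```text
t 27.65 pos [0.3664 0.3443 0.0879] yawx -21.52 w 0.015 F [ 0.4512 -0.2155 -1.0321]
shift [-0.0004 -0.0023  0.0626] turn [ 0.003  0.006 -0.004] rows~ 1.3
```

View pics/p7.png

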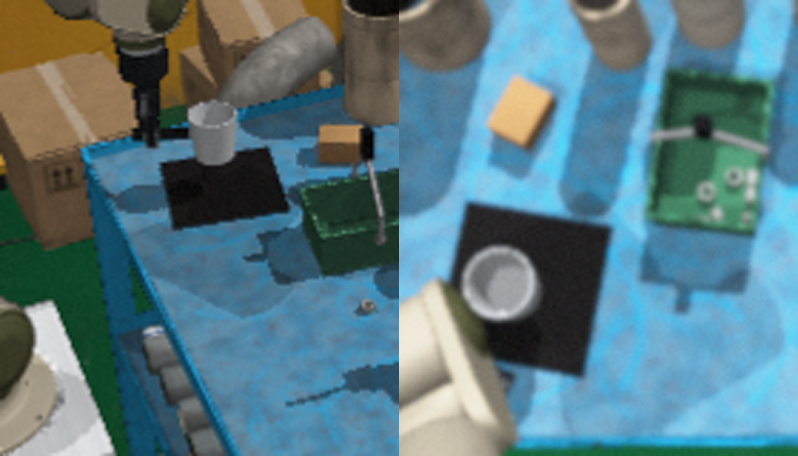

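Emit:
move_arm:
  targets:
    - [[0,-0.001,0.03],[0,0,0],-1]
    - [[0,-0.001,0.05],[0,0,0],-1]
    - [[0,-0.001,0.058],[0,0,0],-1]
    - [[0,-0.001,0.06],[0,0,0],-1]
    - [[0,-0.001,0.061],[0,0,0],-1]
    - [[0,-0.001,0.061],[0,0,0],-1]

```text
t: 28.25
position: [0.3693, 0.3471, 0.031]
ee_rot: [-0.002, 0.983, -0.186, 0.001]
ft_force: [0.7, -0.1, -2.3]
gripper_width: 0.0152
```

Emit:
move_arm:
  targets:
    - [[0,0,0.002],[0,0,0],-1]
    - [[0,0,0.003],[0,0,0],-1]
    - [[0,0,0.003],[0,0,0],-1]

```text
t: 28.55
position: [0.3689, 0.347, 0.0272]
ee_rot: [-0.001, 0.983, -0.186, 0.001]
ft_force: [-1.3, -0.6, -0.1]
gripper_width: 0.0149
```

Seated (weight off the wrist). Release and lift.

Emit:
move_arm:
  targets:
    - [[0,0,0.001],[0,0,0],-0.1]
    - [[0,0,0.001],[0,0,0],0.1]
    - [[0,0,0.001],[0,0,0],0.1]
    - [[0,0,0.001],[0,0,0],0.1]
    - [[0,0,-0.04],[0,0,0],0.1]
    - [[0,0,-0.08],[0,0,0],0.1]
    - [[0,0,-0.12],[0,0,0],0.1]
    - [[0,0,-0.15],[0,0,0],0.1]
  newtons: 40

```text
t: 29.35
position: [0.3686, 0.3467, 0.1796]
ee_rot: [-0.002, 0.983, -0.186, 0.002]
ft_force: [0.2, -0.2, 0.3]
gripper_width: 0.0468
```

```bash
python3 - <<'E'
from log import *
d=cam('side');e=cam('top');s=log()
im=cv2.cvtColor(d['img'],cv2.COLOR_RGB2BGR);i2=cv2.cvtColor(e['img'],cv2.COLOR_RGB2BGR)
f=lambda x,k:cv2.resize(x,None,fx=k,fy=k,interpolation=cv2.INTER_CUBIC)
cv2.imwrite('pics/p8.png',f(im[140:290,150:310],4.5))
cv2.imwrite('pics/p9.png',f(i2[140:290,130:290],5)[:600] if 0 else f(i2[145:265,130:290],5))
E
```

```text
(no output)
```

View pics/p8.png

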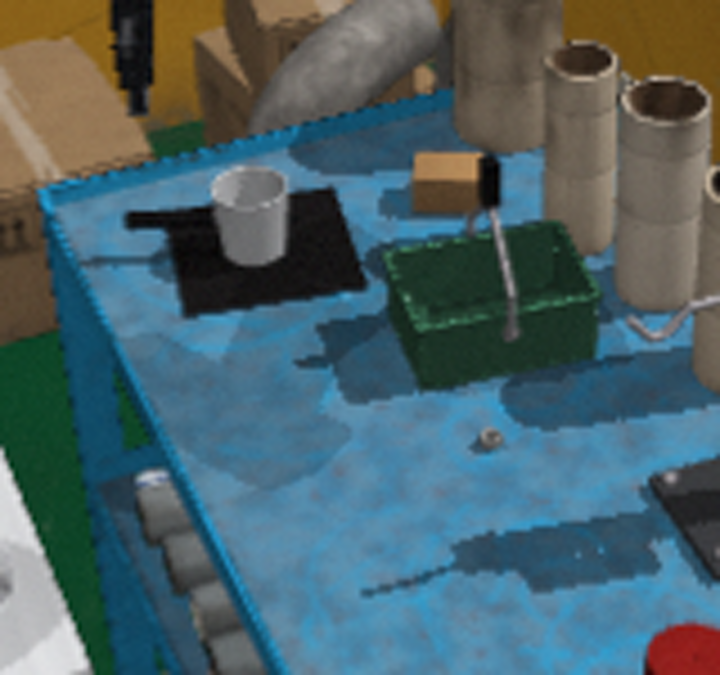

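View pics/p9.png

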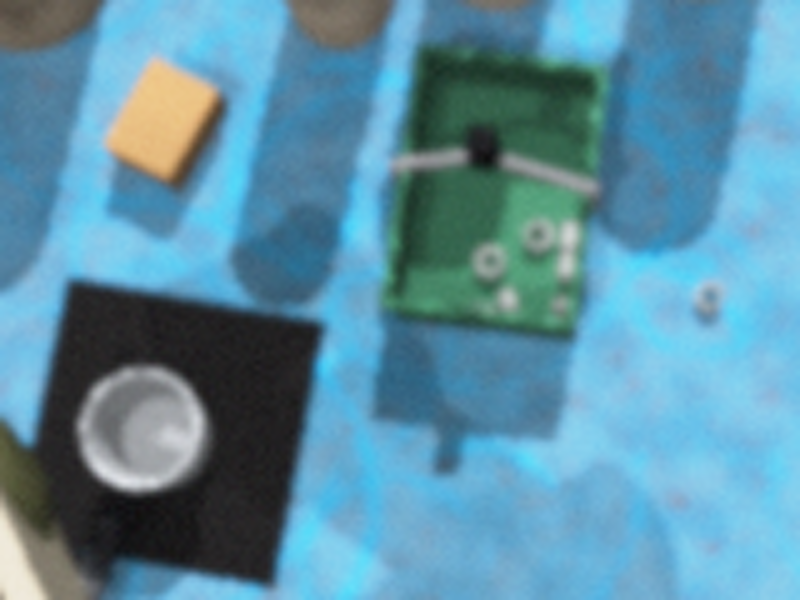

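```bash
python3 - <<'E'
from m import *
d=cam('top');s=cam('side')
print(onz(d,cr([(708,300)],(130,145),5),.006),onz(s,cr([(489,437)],(150,140),4.5),.006))
c=onz(d,cr([(143,429)],(130,145),5),.079);print('cup',c)
im=cv2.cvtColor(d['img'],cv2.COLOR_RGB2BGR);a=cv2.resize(im[180:216,203:253],None,fx=12,fy=12,interpolation=cv2.INTER_LANCZOS4)
cv2.imwrite('pics/p10.png',a)
go([.537,-.025,.1],Rdown(0))
E
```

```text
[[ 0.5457 -0.0511  0.006 ]] [[ 0.5477 -0.0508  0.006 ]]
cup [[0.4555 0.3107 0.079 ]]
t 29.55 pos [0.3684 0.3465 0.177 ] yawx -21.45 w 0.0476 F [-0.5599  0.0466 -0.8535]
shift [0.2927 0.2843 0.0767] turn [-0.002 -0.002 -0.374] rows~ 8.3
```

View pics/p10.png

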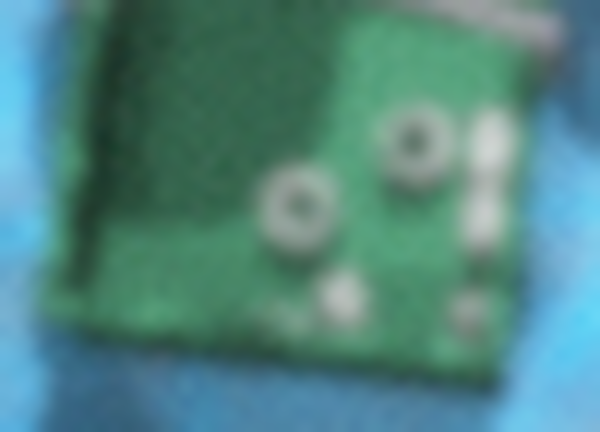

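```bash
python3 - <<'E'
from m import *
go([.5465,-.051,.12],Rdown(0))
E
```

```text
t 29.55 pos [0.3684 0.3465 0.177 ] yawx -21.45 w 0.0476 F [-0.5599  0.0466 -0.8535]
shift [0.3111 0.305  0.0567] turn [-0.002 -0.002 -0.374] rows~ 8.8
```

Emit:
move_arm:
  targets:
    - [[0.035,0.035,0],[0,0,-0.05],0.05]
    - [[0.07,0.069,0],[0,0,-0.1],0.05]
    - [[0.105,0.103,0],[0,0,-0.15],0.05]
    - [[0.14,0.137,0],[0,0,-0.2],0.05]
    - [[0.175,0.171,0],[0,0,-0.25],0.05]
    - [[0.21,0.206,0],[0,0,-0.3],0.05]
    - [[0.245,0.24,0],[0,0,-0.35],0.05]
    - [[0.28,0.274,0],[0,0,-0.374],0.05]

```text
t: 30.35
position: [0.5288, -0.0128, 0.1751]
ee_rot: [-0.001, 1.0, 0.0, -0.001]
ft_force: [0.2, 0.5, -0.1]
gripper_width: 0.0448
```

Emit:
move_arm:
  targets:
    - [[0.034,0.02,0.055],[0,0,0],0.05]
    - [[0.034,0.02,0.055],[0,0,0],0.05]
    - [[0.034,0.02,0.055],[0,0,0],0.05]

```text
t: 30.65
position: [0.562, -0.0314, 0.1178]
ee_rot: [-0.002, 1.0, -0.001, -0.003]
ft_force: [-0.9, 0.0, 0.5]
gripper_width: 0.0445
```

```bash
sed -i 's/go(t,Rdown(0))/log();go(t,Rdown(0))/; s/from m import/from log import log\nfrom m import/' nv.py; python3 nv.py "[.5465,-.051,.005]" n20.png
```

```text
t 30.7 pos [ 0.5621 -0.0307  0.1197] yawx -0.06 w 0.0447 F [0.3193 0.8717 1.4259]
shift [-0.0153  0.0206  0.1147] turn [-0.003  0.003 -0.001] rows~ 2.4
cand [258.8 237. ] 21 [ 0.549 -0.053  0.006]
cand [218.2 290.1] 14 [ 0.3013 -0.2491  0.006 ]
cand [284.7 326.7] 10 [ 0.4389 -0.4883  0.006 ]
```

View pics/n20.png

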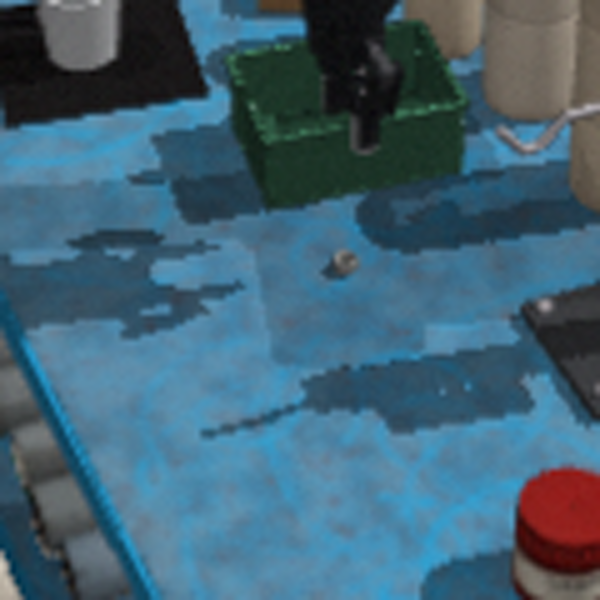

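Emit:
move_arm:
  targets:
    - [[-0.015,0.021,0],[0,0,0],0.05]
    - [[-0.015,0.021,0.04],[0,0,0],0.05]
    - [[-0.015,0.021,0.08],[0,0,0],0.05]
    - [[-0.015,0.021,0.112],[0,0,0],0.05]
    - [[-0.015,0.021,0.114],[0,0,0],0.05]
    - [[-0.015,0.021,0.114],[0,0,0],-1]
    - [[-0.015,0.021,0.114],[0,0,0],-1]
    - [[-0.015,0.021,0.114],[0,0,0],-1]

```text
t: 31.5
position: [0.5508, -0.0524, 0.0115]
ee_rot: [0.001, 1.0, -0.0, 0.005]
ft_force: [-0.2, 0.1, 0.6]
gripper_width: 0.0015
```

Emit:
move_arm:
  targets:
    - [[0,0,0],[0,0,0],-1]
    - [[0,0,0],[0,0,0],-1]
    - [[0,0,-0.05],[0,0,0],-1]
    - [[0,0,-0.1],[0,0,0],-1]
    - [[0,0,-0.12],[0,0,0],-1]
    - [[0,0,-0.12],[0,0,0],-1]

```text
t: 32.1
position: [0.5494, -0.052, 0.1325]
ee_rot: [0.0, 1.0, -0.0, 0.005]
ft_force: [0.2, -0.0, 0.1]
gripper_width: -0.0003
```

```bash
python3 nv.py "[.5465,-.051,.005]" n21.png; python3 - <<'E'
from h import *
cp=np.radians(-6.6); xa=np.array([np.cos(cp),np.sin(cp)])
p=np.array([.6105,.086])-.06*xa; print(p)
go([*p,.125],Rdown(-6.6))
E
```

```text
t 32.15 pos [ 0.5485 -0.0517  0.13  ] yawx -0.01 w 0.0002 F [ 1.1243 -0.458  -0.6491]
shift [-0.0028 -0.0007  0.125 ] turn [-0.    -0.006 -0.   ] rows~ 2.5
cand [257.6 235. ] 20 [ 0.5494 -0.0403  0.006 ]
cand [218.  289.8] 13 [ 0.301  -0.2478  0.006 ]
[0.5509 0.0929]
t 32.15 pos [ 0.5485 -0.0517  0.13  ] yawx -0.01 w 0.0002 F [ 1.1243 -0.458  -0.6491]
shift [ 0.0024 -0.1446  0.0051] turn [-0.001 -0.006  0.115] rows~ 2.9
```

View pics/n21.png

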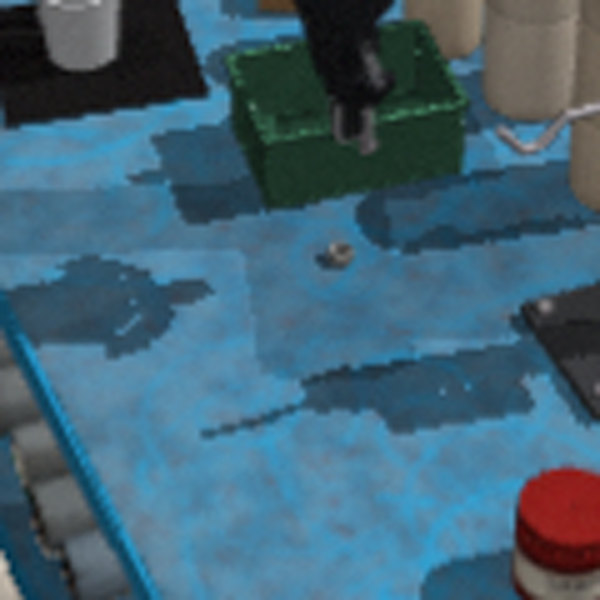

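Emit:
move_arm:
  targets:
    - [[-0.001,-0.012,0],[0,0,0],0.05]
    - [[-0.001,-0.012,0],[0,0,0],0.05]
    - [[-0.001,-0.012,0.04],[0,0,0],0.05]
    - [[-0.001,-0.012,0.08],[0,0,0],0.05]
    - [[-0.001,-0.012,0.11],[0,0,0],0.05]
    - [[-0.001,-0.012,0.12],[0,0,0],0.05]
    - [[-0.001,-0.012,0.12],[0,0,0],0.05]
    - [[-0.001,-0.012,0.12],[0,0,0],0.05]

```text
t: 32.95
position: [0.5478, -0.0396, 0.0086]
ee_rot: [-0.001, 1.0, -0.0, 0.002]
ft_force: [-0.4, 0.1, -0.4]
gripper_width: 0.0448
```

```bash
python3 nv.py "[.5475,-.0395,.005]" n22.png
```

```text
t 33.0 pos [ 0.548  -0.0397  0.009 ] yawx -0.01 w 0.0452 F [ 0.2494 -0.5727 -0.1994]
shift [-0.0005 -0.0002  0.004 ] turn [-0.001 -0.004 -0.   ] rows~ 0.1
cand [256.9 234.9] 14 [ 0.5476 -0.0382  0.006 ]
cand [218.2 289.7] 15 [ 0.3019 -0.2473  0.006 ]
```

View pics/n22.png

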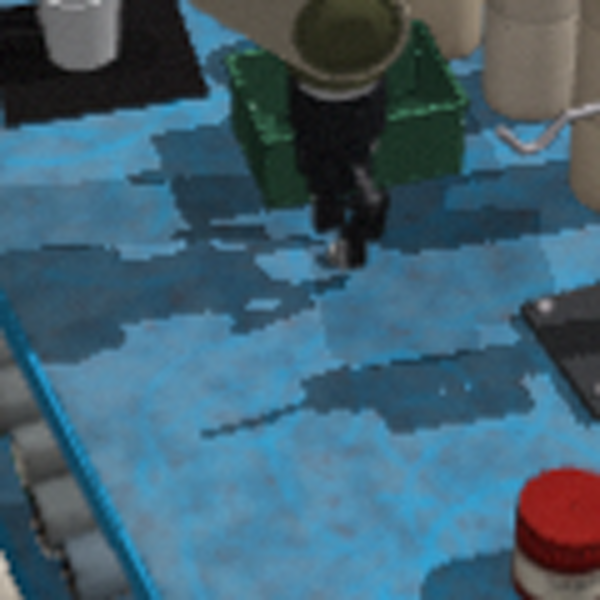

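Emit:
move_arm:
  targets:
    - [[-0.002,0,0.005],[0,0,0],0.05]
    - [[-0.002,0,0.005],[0,0,0],0.05]
    - [[-0.002,0,0.005],[0,0,0],-1]
    - [[-0.002,0,0.005],[0,0,0],-1]
    - [[-0.002,0,0.005],[0,0,0],-1]
    - [[-0.002,0,0.005],[0,0,0],-1]
    - [[-0.002,0,0.005],[0,0,0],-1]
    - [[-0.002,0,0.005],[0,0,0],-1]

```text
t: 33.8
position: [0.5455, -0.0396, 0.0034]
ee_rot: [-0.001, 1.0, -0.0, 0.001]
ft_force: [-1.0, -1.0, 5.2]
gripper_width: 0.0227
```

Emit:
move_arm:
  targets:
    - [[0,0,-0.04],[0,0,0],-1]
    - [[0,0,-0.08],[0,0,0],-1]
    - [[0,0,-0.12],[0,0,0],-1]
    - [[0,0,-0.125],[0,0,0],-1]
    - [[0.003,-0.04,-0.125],[0,0,0.04],-1]
    - [[0.005,-0.08,-0.125],[0,0,0.08],-1]
    - [[0.005,-0.115,-0.125],[0,0,0.115],-1]
    - [[0.005,-0.133,-0.125],[0,0,0.115],-1]

```text
t: 34.6
position: [0.5494, 0.0957, 0.1274]
ee_rot: [-0.001, 0.998, -0.057, 0.0]
ft_force: [0.7, -0.9, -0.4]
gripper_width: 0.0227
```

```bash
python3 nv.py "[.5509,.0929,.065]" n23.png
```

```text
t 34.65 pos [0.5493 0.0972 0.1273] yawx -6.45 w 0.0226 F [-0.963   1.8304 -0.2753]
shift [0.002  0.0042 0.0623] turn [-0.003 -0.001 -0.113] rows~ 1.3
cand [218.1 289.6] 14 [ 0.3019 -0.2468  0.006 ]
cand [284.7 326.9] 9 [ 0.4385 -0.489   0.006 ]
```

View pics/n23.png

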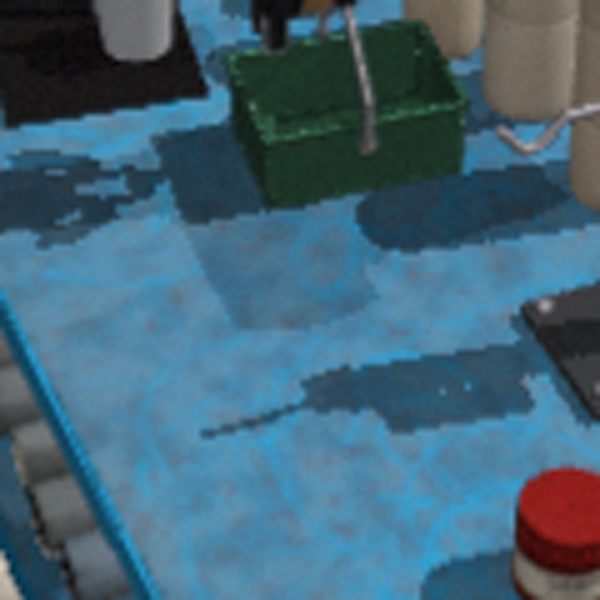

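Emit:
move_arm:
  targets:
    - [[0.001,0.002,0.03],[0,0,0],-1]
    - [[0.001,0.002,0.055],[0,0,0],-1]
    - [[0.001,0.002,0.06],[0,0,0],-1]
    - [[0.001,0.002,0.06],[0,0,0],-0.2]
    - [[0.001,0.002,0.06],[0,0,0],-0.2]
    - [[0.001,0.002,0.06],[0,0,0],-0.2]
    - [[0.001,0.002,0.02],[0,0,0],-0.2]
    - [[0.001,0.002,-0.02],[0,0,0],-0.2]

```text
t: 35.45
position: [0.5505, 0.091, 0.1493]
ee_rot: [-0.001, 0.998, -0.058, 0.0]
ft_force: [0.4, -0.8, 0.4]
gripper_width: 0.034
```

Emit:
move_arm:
  targets:
    - [[0,0,-0.04],[0,0,0],-0.2]
    - [[-0.03,0.04,-0.08],[0,0,0],-0.2]
    - [[-0.06,0.08,-0.1],[0,0,0],-0.2]
    - [[-0.1,0.11,-0.1],[0,0,0],-0.2]
    - [[-0.1,0.15,-0.1],[0,0,0],-0.2]
    - [[-0.1,0.2,-0.1],[0,0,0],-0.2]
    - [[-0.1,0.2,-0.1],[0,0,0],-0.2]

```text
t: 36.15
position: [0.4275, -0.1008, 0.2485]
ee_rot: [0.0, 0.998, -0.061, 0.002]
ft_force: [0.5, 0.0, 0.2]
gripper_width: 0.0344
```

```bash
python3 - <<'E'
from log import *
d=cam('side');e=cam('top');s=log();print(s['t'],s['position'])
im=cv2.cvtColor(d['img'],cv2.COLOR_RGB2BGR);i2=cv2.cvtColor(e['img'],cv2.COLOR_RGB2BGR)
f=lambda x,k:cv2.resize(x,None,fx=k,fy=k,interpolation=cv2.INTER_CUBIC)
cv2.imwrite('pics/p11.png',f(im[140:270,150:310],4.5))
cv2.imwrite('pics/p12.png',f(i2[145:265,130:290],5))
E
```

```text
36.25 [ 0.428  -0.0971  0.2481]
```

View pics/p11.png

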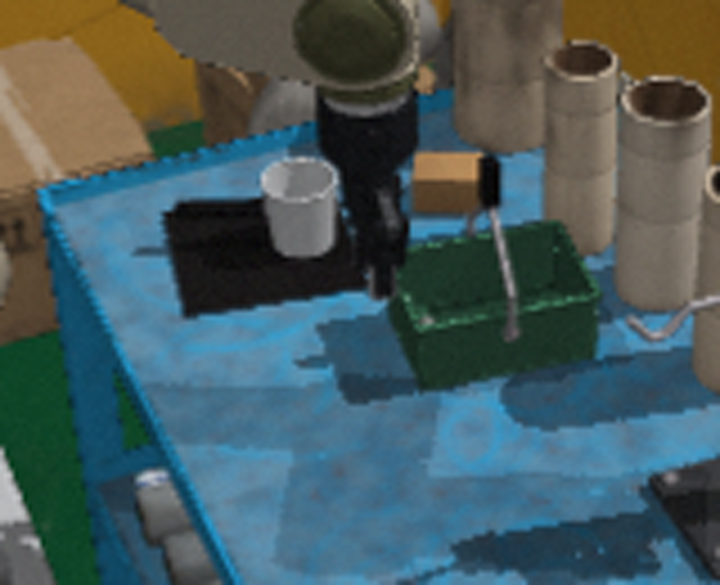

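View pics/p12.png

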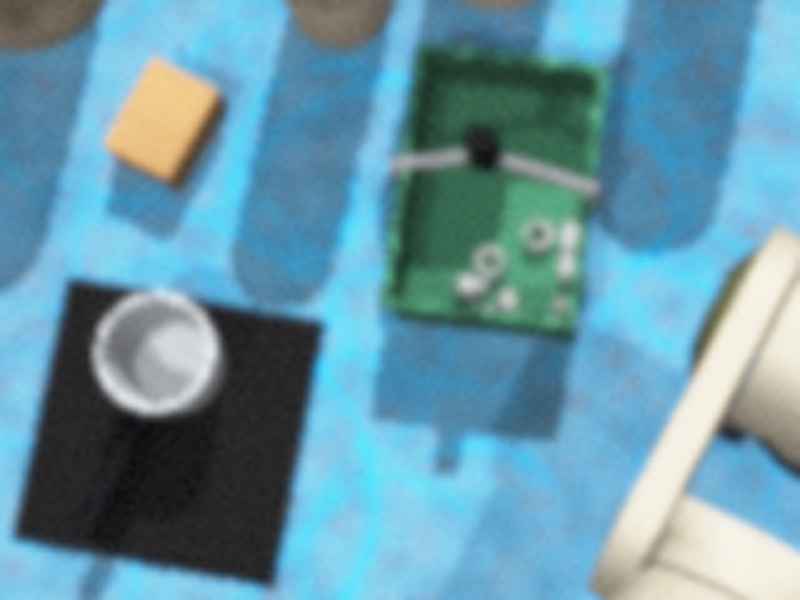

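```bash
python3 - <<'E'
from m import *
d=cam('top')
c=onz(d,cr([(157,352)],(130,145),5),.079)[0];print('cup',c)
M=onz(d,cr([(68,283),(325,323),(272,583),(15,538)],(130,145),5),.004);print('mat',M.mean(0)); print(np.linalg.norm((c-M.mean(0))[:2]))
im=cv2.cvtColor(d['img'],cv2.COLOR_RGB2BGR);a=cv2.resize(im[180:216,203:253],None,fx=12,fy=12,interpolation=cv2.INTER_LANCZOS4)
cv2.imwrite('pics/p13.png',a)
a=cv2.resize(im[195:280,125:205],None,fx=7,fy=7,interpolation=cv2.INTER_LANCZOS4);a=np.clip(a.astype(float)*2,0,255).astype(np.uint8)
cv2.imwrite('pics/p14.png',a)
E
```

```text
cup [0.5048 0.303  0.079 ]
mat [0.4626 0.3097 0.004 ]
0.04272270688273649
```

View pics/p13.png

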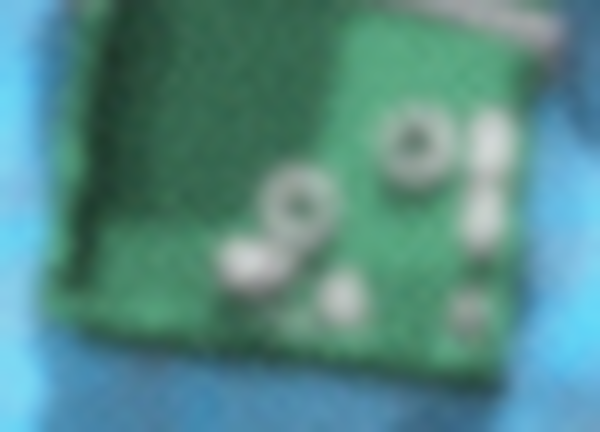

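View pics/p14.png

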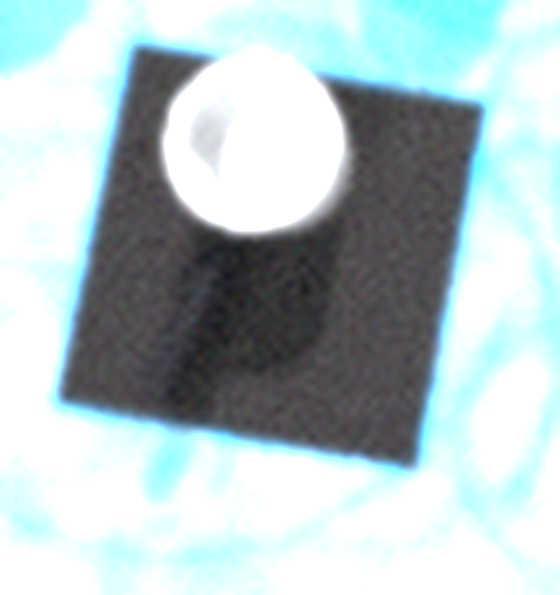

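```bash
python3 - <<'E'
from m import *
d=cam('side');e=cam('top')
im=cv2.cvtColor(d['img'],cv2.COLOR_RGB2BGR);i2=cv2.cvtColor(e['img'],cv2.COLOR_RGB2BGR)
f=lambda x,k:cv2.resize(x,None,fx=k,fy=k,interpolation=cv2.INTER_LANCZOS4)
cv2.imwrite('pics/q1.png',f(im[165:345,165:410],3.2))
cv2.imwrite('pics/q2.png',f(i2[95:290,105:420],2.5))
E
```

```text
(no output)
```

View pics/q1.png

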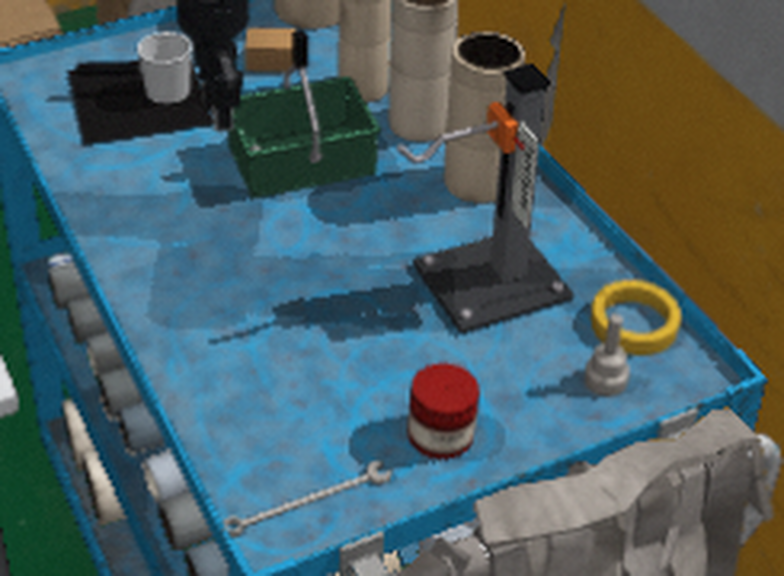

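View pics/q2.png

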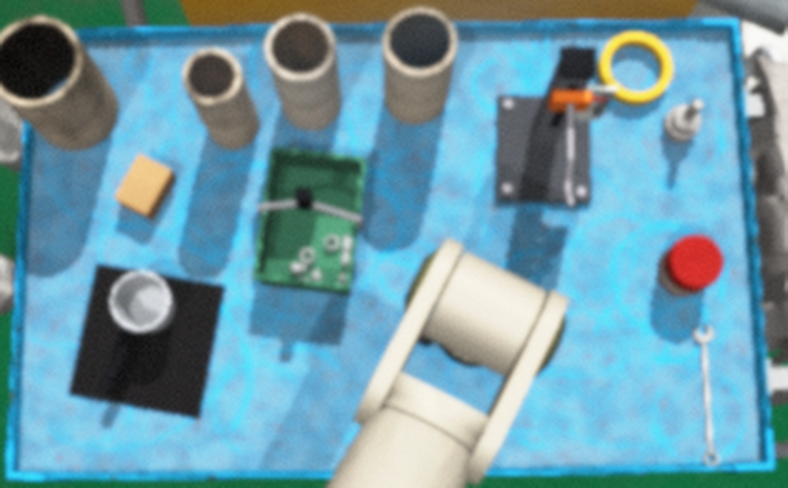

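```bash
python3 - <<'E'
from ik import *
e=cam('top')
g=onz(e,[[226.8,173.2]],.2);print('grip',g)
go([.611,.086,.248],Rdown(-6.6))
q=np.array(st()['q'])
print('fit',np.abs(res(P)[:-8]).max())
for p,y in (([.611,.086,.163],-6.6),([.611,.086,.3],-6.6),([.52,-.05,.29],-3),([.56,-.22,.285],-3),([.609,-.223,.29],-3),([.609,-.223,.19],-3)):
    q,er=ik(np.array(p),Rdown(y),q);print(p,q,er.round(4))
E
```

```text
grip [[0.6096 0.0839 0.2   ]]
t 36.45 pos [ 0.4284 -0.095   0.2475] yawx -6.49 w 0.0342 F [0.2208 0.7182 0.8357]
shift [ 0.161  -0.2005  0.0003] turn [-0.002 -0.002  0.002] rows~ 5.1
fit 2.6286846884535775e-07
[0.611, 0.086, 0.163] [-0.0518  0.55    1.2111  0.      1.3805  1.6342] 0.0
[0.611, 0.086, 0.3] [-0.0518  0.471   0.9547  0.      1.7158  1.6342] 0.0
[0.52, -0.05, 0.29] [-0.3227  0.2954  1.2568 -0.      1.5894  1.3004] 0.0
[0.56, -0.22, 0.285] [-0.5709  0.446   1.0379  0.      1.6577  1.0523] 0.0
[0.609, -0.223, 0.29] [-0.5332  0.5372  0.8687  0.      1.7356  1.09  ] 0.0
[0.609, -0.223, 0.19] [-0.5332  0.5844  1.066  -0.      1.4912  1.09  ] 0.0
```

Emit:
move_arm:
  targets:
    - [[0.03,-0.037,0],[0,0,0],0.05]
    - [[0.06,-0.075,0],[0,0,0],0.05]
    - [[0.09,-0.112,0],[0,0,0],0.05]
    - [[0.12,-0.15,0],[0,0,0],0.05]
    - [[0.145,-0.18,0],[0,0,0],0.05]
    - [[0.16,-0.2,0],[0,0,0],0.05]
    - [[0.16,-0.2,0],[0,0,0],0.05]

```text
t: 37.15
position: [0.6112, 0.0878, 0.2469]
ee_rot: [-0.001, 0.998, -0.055, 0.0]
ft_force: [-0.1, -1.1, -0.0]
gripper_width: 0.0449
```

```bash
cat > sv.py <<'E'
from log import *
import sys
d=cam('side');s=log()
x0,x1,y0,y1,k=eval(sys.argv[2])
im=cv2.cvtColor(d['img'],cv2.COLOR_RGB2BGR)
cv2.imwrite('pics/'+sys.argv[1],cv2.resize(im[y0:y1,x0:x1],None,fx=k,fy=k,interpolation=cv2.INTER_CUBIC))
a=eval(sys.argv[3]);go(a[:3],Rdown(a[3]))
E
python3 sv.py g1.png 190,310,120,240,5 "[.611,.086,.163,-6.6]"
```

```text
t 37.2 pos [0.6103 0.0864 0.2472] yawx -6.39 w 0.0448 F [-0.7464 -0.0213 -0.7432]
shift [0.0007 0.0004 0.0842] turn [-0.002 -0.001  0.004] rows~ 1.7
```

View pics/g1.png

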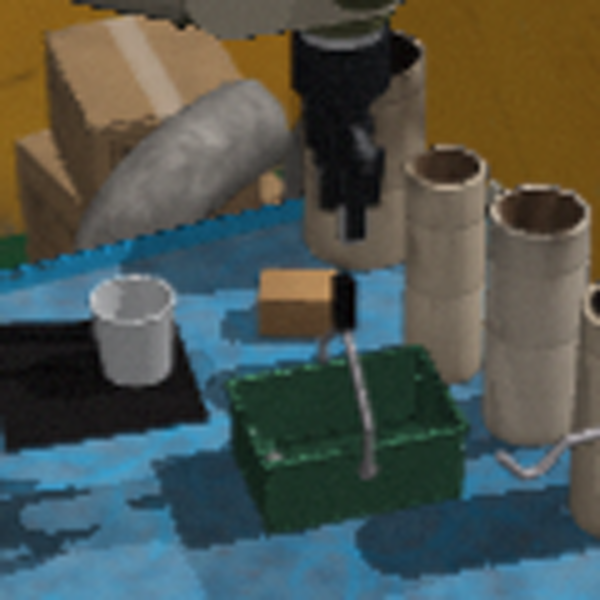

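Emit:
move_arm:
  targets:
    - [[0,0,0.03],[0,0,0],0.05]
    - [[0,0,0.06],[0,0,0],0.05]
    - [[0,0,0.083],[0,0,0],0.05]
    - [[0,0,0.083],[0,0,0],0.05]
    - [[0,0,0.083],[0,0,0],-1]
    - [[0,0,0.083],[0,0,0],-1]
    - [[0,0,0.083],[0,0,0],-1]
    - [[0,0,0.083],[0,0,0],-1]
  newtons: 100

```text
t: 38.0
position: [0.6111, 0.0843, 0.1666]
ee_rot: [-0.001, 0.998, -0.058, 0.003]
ft_force: [1.7, 2.0, 4.1]
gripper_width: 0.0169
```

Emit:
move_arm:
  targets:
    - [[0,0,0],[0,0,0],-1]
    - [[0,0,0],[0,0,0],-1]

```text
t: 38.2
position: [0.6111, 0.0843, 0.1666]
ee_rot: [-0.001, 0.998, -0.058, 0.003]
ft_force: [1.7, 1.8, 6.1]
gripper_width: 0.0168
```

```bash
python3 sv.py g2.png 190,310,120,240,5 "[.611,.086,.293,-6.6]"
```

```text
t 38.25 pos [0.6111 0.0843 0.1665] yawx -6.6 w 0.0169 F [3.0221 2.4875 5.8703]
shift [ 0.0003 -0.002  -0.1265] turn [-0.002 -0.005  0.   ] rows~ 2.5
```

View pics/g2.png

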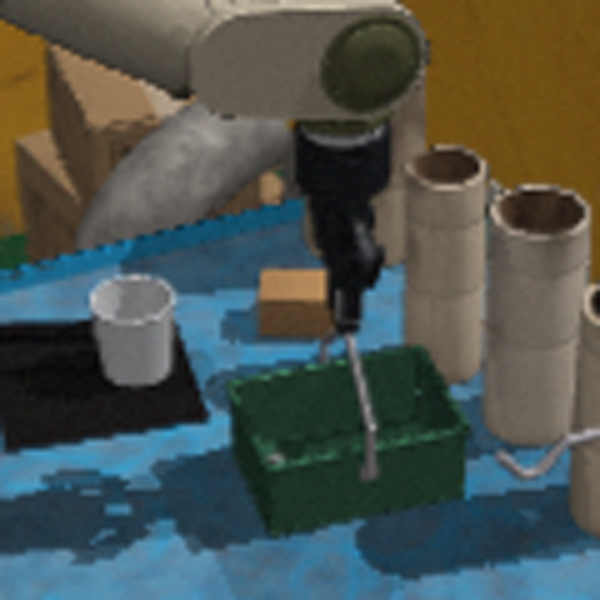

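Emit:
move_arm:
  targets:
    - [[0,0,-0.008],[0,0,0],-1]
    - [[0,0,-0.02],[0,0,0],-1]
    - [[0,0,-0.035],[0,0,0],-1]
    - [[0,0,-0.055],[0,0,0],-1]
    - [[0,0,-0.075],[0,0,0],-1]
    - [[0,0,-0.095],[0,0,0],-1]
    - [[0,0,-0.11],[0,0,0],-1]
    - [[0,0,-0.12],[0,0,0],-1]

```text
t: 39.05
position: [0.61, 0.0839, 0.2866]
ee_rot: [-0.001, 0.998, -0.058, 0.001]
ft_force: [-0.4, -0.2, -4.2]
gripper_width: 0.0166
```

Emit:
move_arm:
  targets:
    - [[0,0,0],[0,0,0],-1]
    - [[0,0,0],[0,0,0],-1]

```text
t: 39.25
position: [0.6098, 0.0839, 0.2844]
ee_rot: [-0.001, 0.998, -0.058, 0.0]
ft_force: [-0.6, 0.8, -4.8]
gripper_width: 0.0165
```

```bash
python3 sv.py g3.png 190,310,100,220,5 "[.52,-.05,.287,-3.1]"
```

```text
t 39.3 pos [0.6098 0.084  0.284 ] yawx -6.61 w 0.0165 F [ 0.4678  0.232  -5.1684]
shift [-0.0737  0.1434 -0.0032] turn [-0.002  0.    -0.061] rows~ 3.2
```

View pics/g3.png

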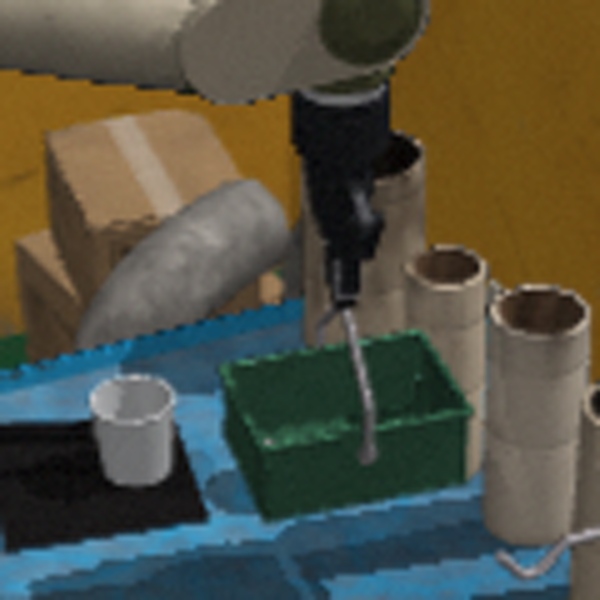

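Emit:
move_arm:
  targets:
    - [[-0.01,0.015,0],[0,0,-0.01],-1]
    - [[-0.022,0.04,0],[0,0,-0.02],-1]
    - [[-0.035,0.065,0],[0,0,-0.03],-1]
    - [[-0.048,0.09,0],[0,0,-0.04],-1]
    - [[-0.06,0.115,0],[0,0,-0.05],-1]
    - [[-0.07,0.133,0],[0,0,-0.06],-1]
    - [[-0.074,0.143,-0.002],[0,0,-0.061],-1]
    - [[-0.074,0.143,-0.002],[0,0,-0.061],-1]

```text
t: 40.1
position: [0.5199, -0.0503, 0.2866]
ee_rot: [-0.001, 1.0, -0.028, 0.001]
ft_force: [0.4, -0.4, -4.3]
gripper_width: 0.017
```

```bash
python3 sv.py g4.png 190,340,120,270,4 "[.55,-.222,.287,-3.1]"
```

```text
t 40.15 pos [ 0.5203 -0.0496  0.2866] yawx -3.17 w 0.0164 F [ 0.0259 -0.1241 -4.735 ]
shift [ 0.0392  0.1705 -0.0007] turn [-0.002 -0.002 -0.001] rows~ 3.5
```

View pics/g4.png

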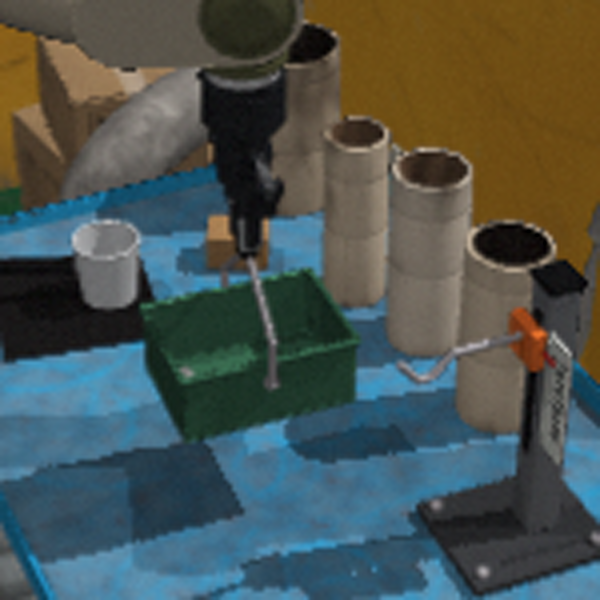

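Emit:
move_arm:
  targets:
    - [[0.003,0.015,0],[0,0,0],-1]
    - [[0.01,0.04,0],[0,0,0],-1]
    - [[0.015,0.065,0],[0,0,0],-1]
    - [[0.02,0.09,0],[0,0,0],-1]
    - [[0.025,0.115,0],[0,0,0],-1]
    - [[0.03,0.14,0],[0,0,0],-1]
    - [[0.035,0.16,0],[0,0,0],-1]
    - [[0.039,0.171,0],[0,0,0],-1]

```text
t: 40.95
position: [0.5504, -0.224, 0.2857]
ee_rot: [-0.001, 1.0, -0.028, 0.001]
ft_force: [-0.2, -0.4, -4.9]
gripper_width: 0.0164
```

Emit:
move_arm:
  targets:
    - [[0,0,0],[0,0,0],-1]
    - [[0,0,0],[0,0,0],-1]

```text
t: 41.15
position: [0.5499, -0.2217, 0.2861]
ee_rot: [-0.001, 1.0, -0.027, 0.001]
ft_force: [-0.6, -0.2, -4.3]
gripper_width: 0.0169
```

```bash
python3 sv.py g5.png 230,350,160,280,5 "[.609,-.2225,.287,-3.1]";python3 - <<'E'
from m import *
e=cam('top');i2=cv2.cvtColor(e['img'],cv2.COLOR_RGB2BGR)
cv2.imwrite('pics/g5t.png',cv2.resize(i2[100:200,270:380],None,fx=5,fy=5,interpolation=cv2.INTER_CUBIC))
E
```

```text
t 41.2 pos [ 0.5499 -0.2214  0.2863] yawx -3.06 w 0.0169 F [ 0.677   0.4186 -4.5447]
shift [ 0.0591 -0.0021 -0.0006] turn [-0.002 -0.002  0.001] rows~ 1.2
```

View pics/g5.png

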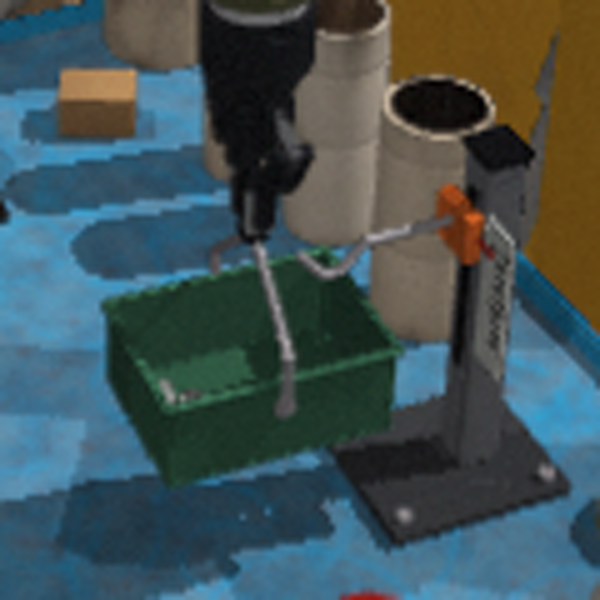

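View pics/g5t.png

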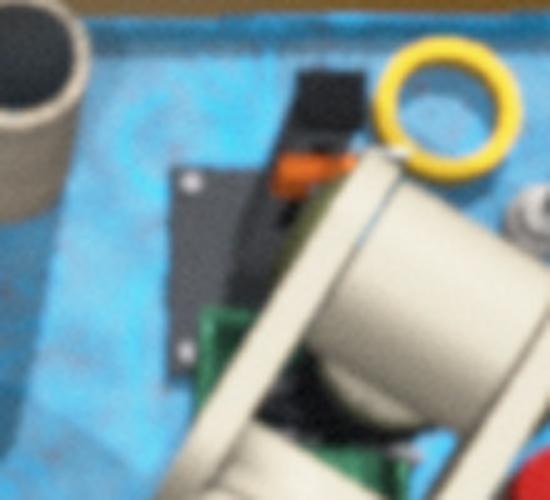

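Emit:
move_arm:
  targets:
    - [[0.005,0,0],[0,0,0],-1]
    - [[0.013,0,0],[0,0,0],-1]
    - [[0.022,-0.001,0],[0,0,0],-1]
    - [[0.031,-0.001,0],[0,0,0],-1]
    - [[0.04,-0.001,0],[0,0,0],-1]
    - [[0.049,-0.002,0],[0,0,0],-1]
    - [[0.056,-0.002,0],[0,0,0],-1]
    - [[0.059,-0.002,0],[0,0,0],-1]

```text
t: 42.05
position: [0.6095, -0.2236, 0.2861]
ee_rot: [-0.001, 1.0, -0.027, 0.001]
ft_force: [-0.6, 0.5, -4.8]
gripper_width: 0.0164
```

Emit:
move_arm:
  targets:
    - [[0,0,0],[0,0,0],-1]
    - [[0,0,0],[0,0,0],-1]

```text
t: 42.25
position: [0.6086, -0.2237, 0.2865]
ee_rot: [-0.001, 1.0, -0.027, 0.001]
ft_force: [0.3, 0.8, -4.8]
gripper_width: 0.0164
```

```bash
python3 sv.py g6.png 230,350,160,280,5 "[.609,-.2225,.197,-3.1]"
```

```text
t 42.3 pos [ 0.6086 -0.2237  0.2866] yawx -3.12 w 0.0163 F [-0.1418 -0.3948 -3.7103]
shift [ 0.0002 -0.0011  0.0896] turn [-0.002 -0.002 -0.   ] rows~ 1.8
```

View pics/g6.png

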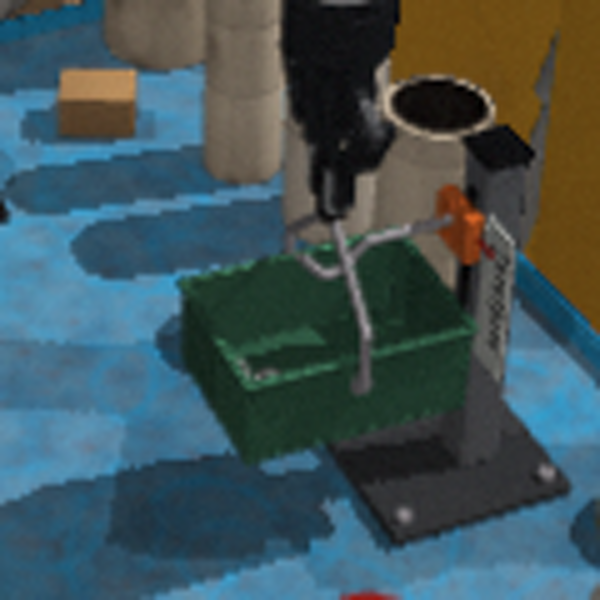

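Emit:
move_arm:
  targets:
    - [[0,-0.001,0.006],[0,0,0],-1]
    - [[0,-0.001,0.014],[0,0,0],-1]
    - [[0,-0.001,0.022],[0,0,0],-1]
    - [[0,-0.001,0.029],[0,0,0],-1]
    - [[0,-0.001,0.034],[0,0,0],-1]
    - [[0,-0.001,0.038],[0,0,0],-1]
    - [[0,-0.001,0.041],[0,0,0],-1]
    - [[0,-0.001,0.043],[0,0,0],-1]

```text
t: 43.1
position: [0.609, -0.2226, 0.2434]
ee_rot: [-0.001, 1.0, -0.027, 0.001]
ft_force: [-0.4, 1.4, -4.6]
gripper_width: 0.0169
```

```bash
python3 sv.py g7.png 230,350,160,280,5 "[.609,-.2225,.197,-3.1]"
```

```text
t 43.15 pos [ 0.6089 -0.2226  0.2431] yawx -3.12 w 0.0167 F [ 0.5197  0.3489 -5.4192]
shift [-0.      0.      0.0461] turn [-0.002 -0.002 -0.   ] rows~ 0.9
```

View pics/g7.png

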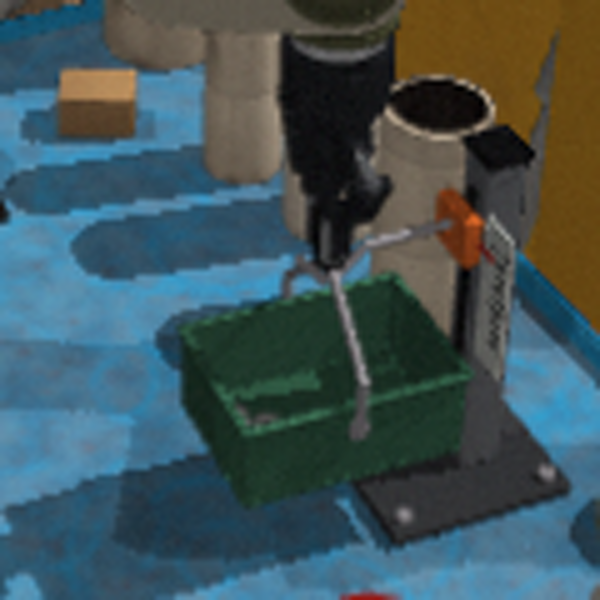

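Emit:
move_arm:
  targets:
    - [[0,0,0.002],[0,0,0],-1]
    - [[0,0,0.004],[0,0,0],-1]
    - [[0,0,0.007],[0,0,0],-1]
    - [[0,0,0.01],[0,0,0],-1]
    - [[0,0,0.013],[0,0,0],-1]
    - [[0,0,0.016],[0,0,0],-1]
    - [[0,0,0.019],[0,0,0],-1]
    - [[0,0,0.021],[0,0,0],-1]

```text
t: 43.95
position: [0.609, -0.2225, 0.2223]
ee_rot: [-0.001, 1.0, -0.027, 0.001]
ft_force: [1.7, 0.4, -1.1]
gripper_width: 0.0166
```

```bash
python3 sv.py g8.png 230,350,160,280,5 "[.609,-.2225,.197,-3.1]"
```

```text
t 44.0 pos [ 0.609  -0.2226  0.2221] yawx -3.12 w 0.0165 F [ 1.9204 -0.6686 -2.3577]
shift [-0.     -0.      0.0251] turn [-0.002 -0.002 -0.   ] rows~ 0.5
```

View pics/g8.png

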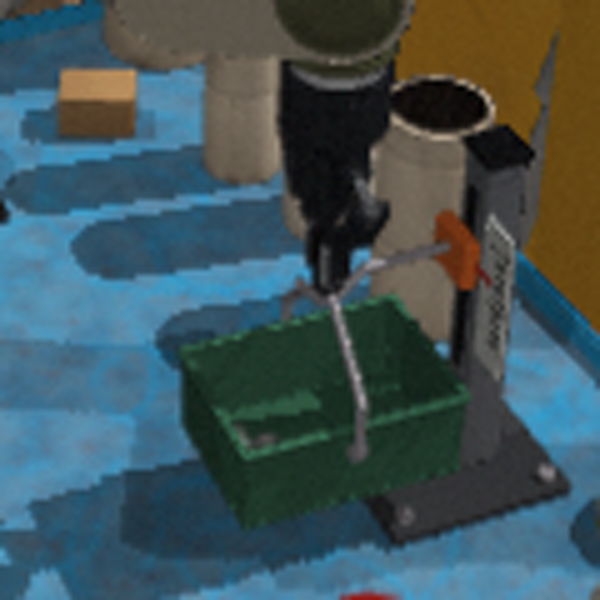

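Emit:
move_arm:
  targets:
    - [[0.001,0,0.002],[0,0,0],-1]
    - [[0.002,0,0.004],[0,0,0],-1]
    - [[0.003,0,0.007],[0,0,0],-1]
    - [[0.003,0,0.01],[0,0,0],-1]
    - [[0.003,0,0.013],[0,0,0],-1]
    - [[0.003,0,0.015],[0,0,0],-1]
    - [[0.003,0,0.017],[0,0,0],-1]
    - [[0.003,0,0.018],[0,0,0],-1]

```text
t: 44.8
position: [0.6121, -0.2227, 0.2045]
ee_rot: [-0.001, 1.0, -0.027, 0.001]
ft_force: [0.8, -0.4, -0.7]
gripper_width: 0.0164
```

Emit:
move_arm:
  targets:
    - [[0,0,0],[0,0,0],-1]
    - [[0,0,0],[0,0,0],-1]
    - [[0,0,0],[0,0,0],-1]

```text
t: 45.1
position: [0.612, -0.2227, 0.2047]
ee_rot: [-0.001, 1.0, -0.027, 0.001]
ft_force: [0.7, 0.9, -0.5]
gripper_width: 0.0167
```

```bash
python3 sv.py g9.png 230,350,160,280,5 "[.609,-.2225,.197,-3.1]"
```

```text
t 45.15 pos [ 0.612  -0.2227  0.2047] yawx -3.12 w 0.0164 F [-0.1275 -0.2537 -0.9776]
shift [-0.0031 -0.      0.0077] turn [-0.002 -0.002 -0.   ] rows~ 0.2
```

View pics/g9.png

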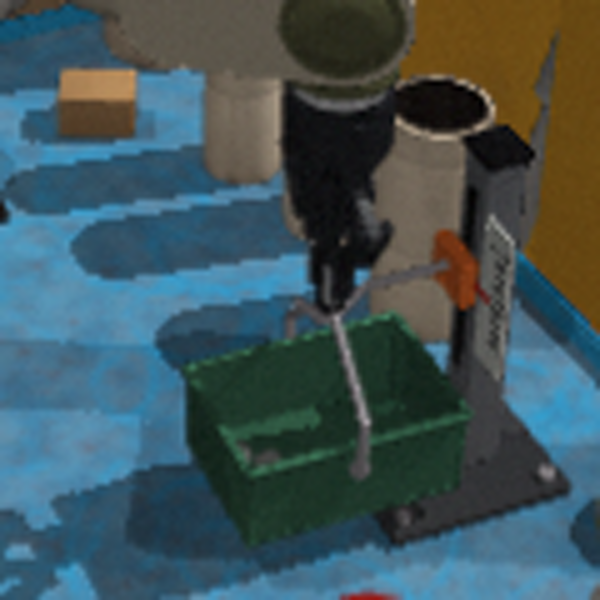

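Emit:
move_arm:
  targets:
    - [[0,0,-0.004],[0,0,0],-1]
    - [[0,0,-0.01],[0,0,0],-1]
    - [[0,0,-0.017],[0,0,0],-1]
    - [[0,0,-0.024],[0,0,0],-1]
    - [[0,0,-0.032],[0,0,0],-1]
    - [[0,0,-0.04],[0,0,0],-1]
    - [[0,0,-0.047],[0,0,0],-1]
    - [[0,0,-0.052],[0,0,0],-1]

```text
t: 45.95
position: [0.6119, -0.2228, 0.2571]
ee_rot: [-0.001, 1.0, -0.027, 0.001]
ft_force: [-0.2, 0.1, -5.3]
gripper_width: 0.0166
```

Emit:
move_arm:
  targets:
    - [[0,0,0],[0,0,0],-1]
    - [[0,0,0],[0,0,0],-1]

```text
t: 46.15
position: [0.6118, -0.2227, 0.2562]
ee_rot: [-0.001, 1.0, -0.027, 0.001]
ft_force: [-0.3, 0.2, -4.7]
gripper_width: 0.0167
```

```bash
python3 sv.py g10.png 230,350,160,280,5 "[.609,-.2225,.197,-3.1]"; python3 - <<'E'
from ik import *
s,p0,R0=cur(); q=np.array(s['q'])
ap=p0+R0.apply([0,0,.0205]);print('apex',ap)
for a in(-.1,-.2,-.3,-.4):
    Rt=R0*R.from_rotvec([0,a,0]); x=ap-Rt.apply([0,0,.0205]); qq,e=ik(x,Rt,q);print(a,R0.inv().apply(x-p0),qq,e)
E
```

```text
t 46.2 pos [ 0.6117 -0.2227  0.256 ] yawx -3.12 w 0.0165 F [ 0.4714  0.5584 -5.2018]
shift [-0.0028  0.0001  0.059 ] turn [-0.002 -0.001 -0.   ] rows~ 1.2
apex [ 0.6118 -0.2226  0.2355]
-0.1 [0.002  0.     0.0001] [-0.5124  0.6073  0.8401 -0.0427  1.784   1.1055] 2.319226426319523e-13
-0.2 [0.0041 0.     0.0004] [-0.4949  0.6646  0.7436 -0.0876  1.9136  1.1081] 6.537381322216933e-09
-0.3 [0.0061 0.     0.0009] [-0.4789  0.7249  0.6451 -0.1345  2.0427  1.1011] 1.9217818406977853e-11
-0.4 [0.008  0.     0.0016] [-0.4644  0.788   0.5443 -0.1865  2.171   1.0829] 1.935008852580207e-14
```

View pics/g10.png

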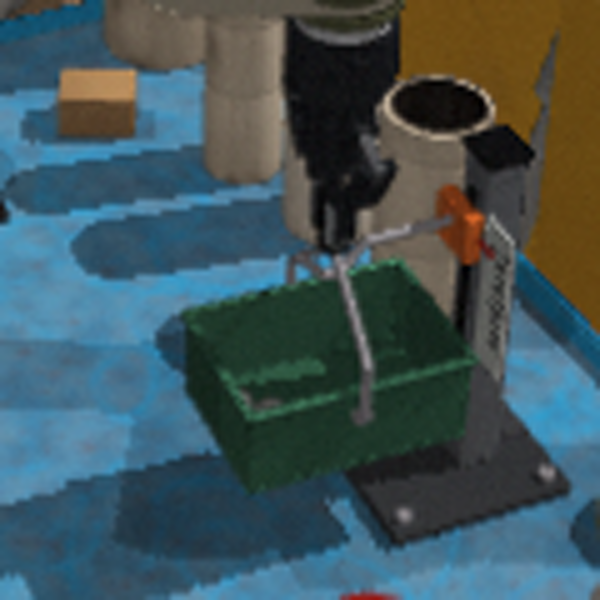

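Emit:
move_arm:
  targets:
    - [[0.001,0,0],[0,-0.04,0],-1]
    - [[0.002,0,0],[0,-0.08,0],-1]
    - [[0.002,0,0],[0,-0.12,0],-1]
    - [[0.003,0,0],[0,-0.16,0],-1]
    - [[0.004,0,0],[0,-0.2,0],-1]
    - [[0.005,0,0],[0,-0.24,0],-1]
    - [[0.006,0,0.001],[0,-0.28,0],-1]
    - [[0.006,0,0.001],[0,-0.3,0],-1]

```text
t: 47.0
position: [0.6183, -0.2231, 0.2545]
ee_rot: [-0.005, 0.988, -0.027, -0.149]
ft_force: [-0.3, 0.0, -4.7]
gripper_width: 0.0169
```

```bash
python3 sv.py g11.png 230,350,160,280,5 "[.609,-.2225,.197,-3.1]"
```

```text
t 47.05 pos [ 0.6182 -0.223   0.2543] yawx -3.05 w 0.0169 F [ 0.5439  0.4826 -4.9871]
shift [0.0082 0.0001 0.0575] turn [-0.002  0.301  0.   ] rows~ 2.0
```

View pics/g11.png

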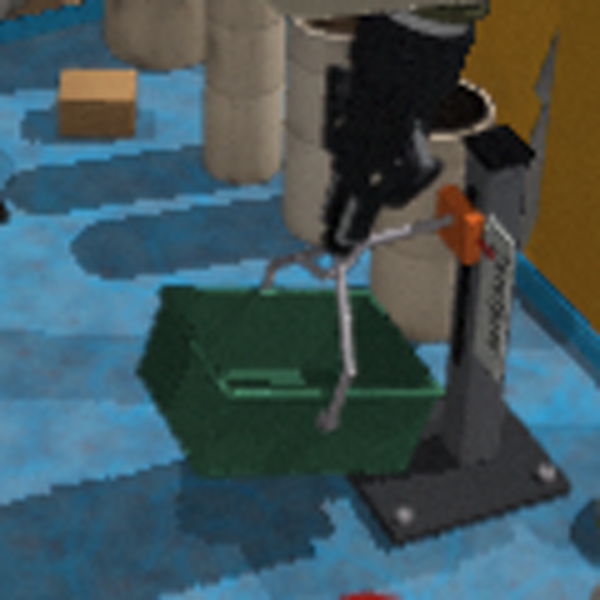

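Emit:
move_arm:
  targets:
    - [[0.001,0,0],[0,-0.04,0],-1]
    - [[0.002,0,0],[0,-0.08,0],-1]
    - [[0.002,0,0],[0,-0.1,0],-1]
    - [[0.002,0,0],[0,-0.1,0],-1]
    - [[0.002,0,0],[0,-0.06,0],-1]
    - [[0.001,0,0],[0,-0.02,0],-1]
    - [[0.0,0,0],[0,0.03,0],-1]
    - [[-0.002,0,0],[0,0.08,0],-1]

```text
t: 47.85
position: [0.6158, -0.2229, 0.2564]
ee_rot: [-0.004, 0.994, -0.027, -0.107]
ft_force: [0.6, -0.0, -4.6]
gripper_width: 0.0166
```

Emit:
move_arm:
  targets:
    - [[-0.001,0,0],[0,0.03,0],-1]
    - [[-0.001,0,0],[0,0.07,0],-1]
    - [[-0.001,0,0],[0,0.07,0],-1]
    - [[-0.001,0,0],[0,0.07,0],-1]

```text
t: 48.25
position: [0.6146, -0.2229, 0.2568]
ee_rot: [-0.003, 0.997, -0.027, -0.074]
ft_force: [0.0, -0.1, -4.8]
gripper_width: 0.0169
```

```bash
python3 sv.py g12.png 230,350,160,280,5 "[.609,-.2225,.197,-3.1]"; python3 -c "
from h import *
print(st()['wrist_torque'])"
```

```text
t 48.3 pos [ 0.6149 -0.2229  0.2564] yawx -3.11 w 0.0168 F [ 0.604   0.3449 -5.3316]
shift [ 0.003  -0.      0.0596] turn [-0.002  0.149 -0.   ] rows~ 1.2
[ 0.0072 -0.332  -0.0435]
```

View pics/g12.png

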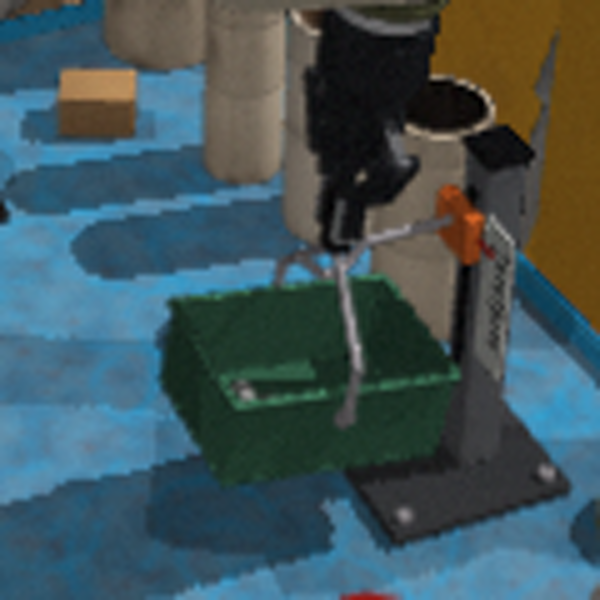

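```bash
python3 -c "
from h import *
go([.6118,-.2227,.287],Rdown(-3.1))"
```

```text
t 48.3 pos [ 0.6149 -0.2229  0.2564] yawx -3.11 w 0.0168 F [ 0.604   0.3449 -5.3316]
shift [-0.0076 -0.0001 -0.0298] turn [-0.002  0.149 -0.   ] rows~ 1.0
```

Emit:
move_arm:
  targets:
    - [[-0.001,0,-0.003],[0,0.04,0],-1]
    - [[-0.003,0,-0.01],[0,0.08,0],-1]
    - [[-0.005,0,-0.018],[0,0.12,0],-1]
    - [[-0.007,0,-0.026],[0,0.149,0],-1]
    - [[-0.0076,0,-0.03],[0,0.149,0],-1]
    - [[-0.0076,0,-0.03],[0,0.149,0],-1]

```text
t: 48.9
position: [0.612, -0.2229, 0.2877]
ee_rot: [-0.001, 1.0, -0.027, 0.0]
ft_force: [-0.2, 0.4, -5.0]
gripper_width: 0.017
```

Emit:
move_arm:
  targets:
    - [[-0.005,0,0],[0,0,0],-1]
    - [[-0.013,0,0],[0,0,0],-1]
    - [[-0.022,0,0],[0,0,0],-1]
    - [[-0.031,0,0],[0,0,0],-1]
    - [[-0.042,0,0],[0,0,0],-1]
    - [[-0.055,0,0],[0,0,0],-1]
    - [[-0.07,0,0],[0,0,0],-1]
    - [[-0.08,0,0],[0,0,0],-1]

```text
t: 49.7
position: [0.5307, -0.2183, 0.2873]
ee_rot: [-0.001, 1.0, -0.027, 0.0]
ft_force: [0.3, -0.3, -3.9]
gripper_width: 0.0167
```

Emit:
move_arm:
  targets:
    - [[0,0,0],[0,0,0],-1]
    - [[0,0,0],[0,0,0],-1]

```text
t: 49.9
position: [0.5321, -0.2186, 0.2873]
ee_rot: [-0.001, 1.0, -0.027, 0.001]
ft_force: [-0.5, 1.5, -4.2]
gripper_width: 0.0165
```

```bash
python3 sv.py g13.png 220,340,160,280,5 "[.609,-.2225,.197,-3.1]"; python3 - <<'E'
from ik import *
s,p0,R0=cur(); q=np.array(s['q']); print(s['wrist_torque'],s['ft_force'])
ap=p0+R0.apply([0,0,.0205]);print('apex',ap)
for a in(-.3,-.6,-.8):
    Rt=R0*R.from_rotvec([0,a,0]); x=ap-Rt.apply([0,0,.0205]); qq,e=ik(x,Rt,q);print(a,R0.inv().apply(x-p0),qq,e)
E
```

```text
t 49.95 pos [ 0.5323 -0.2186  0.2871] yawx -3.12 w 0.0163 F [-0.2725  0.1297 -3.3476]
shift [ 0.0766 -0.0001  0.0902] turn [-0.002 -0.001 -0.   ] rows~ 2.4
[ 0.0841 -0.0728  0.0035] [-0.2725  0.1297 -3.3476]
apex [ 0.5324 -0.2185  0.2666]
-0.3 [0.0061 0.     0.0009] [-0.5298  0.5514  0.8856 -0.1451  1.9688  1.0567] 2.612506945331514e-15
-0.6 [0.0116 0.     0.0036] [-0.4816  0.7154  0.6773 -0.3112  2.2806  1.0036] 3.610215867323833e-15
-0.8 [0.0147 0.     0.0062] [-0.4582  0.8221  0.5592 -0.4636  2.4636  0.9087] 1.0460897871146064e-09
```

View pics/g13.png

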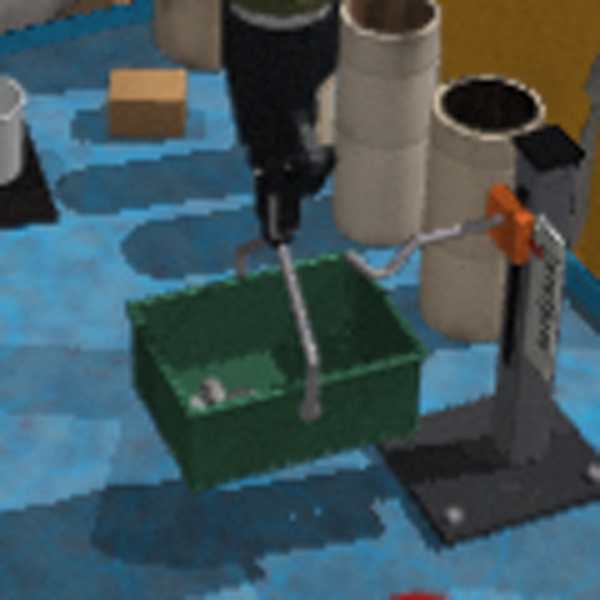

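Emit:
move_arm:
  targets:
    - [[0.002,0,0],[0,-0.08,0],-1]
    - [[0.003,0,0],[0,-0.16,0],-1]
    - [[0.005,0,0],[0,-0.24,0],-1]
    - [[0.006,0,0.001],[0,-0.32,0],-1]
    - [[0.008,0,0.002],[0,-0.4,0],-1]
    - [[0.009,0,0.002],[0,-0.47,0],-1]
    - [[0.011,0,0.003],[0,-0.54,0],-1]
    - [[0.012,0,0.004],[0,-0.6,0],-1]

```text
t: 50.75
position: [0.5452, -0.2192, 0.2823]
ee_rot: [-0.009, 0.955, -0.025, -0.296]
ft_force: [-0.9, 0.1, -3.9]
gripper_width: 0.0167
```

Emit:
move_arm:
  targets:
    - [[0,0,0],[0,0,0],-1]
    - [[0,0,0],[0,0,0],-1]
    - [[0,0,0],[0,0,0],-1]

```text
t: 51.05
position: [0.5441, -0.2192, 0.2836]
ee_rot: [-0.009, 0.955, -0.026, -0.294]
ft_force: [0.3, 0.2, -4.0]
gripper_width: 0.0168
```

```bash
python3 sv.py g14.png 220,340,160,280,5 "[.609,-.2225,.197,-3.1]"; python3 - <<'E'
from h import *
e=cam('top');print(st()['wrist_torque'])
i2=cv2.cvtColor(e['img'],cv2.COLOR_RGB2BGR)
cv2.imwrite('pics/g14t.png',cv2.resize(i2[120:260,250:380],None,fx=4,fy=4,interpolation=cv2.INTER_CUBIC))
E
```

```text
t 51.1 pos [ 0.544  -0.2192  0.2838] yawx -3.07 w 0.0165 F [-0.6637 -0.068  -4.1832]
shift [ 0.1026 -0.0001  0.0352] turn [-0.001  0.597  0.   ] rows~ 4.0
[ 0.0243 -0.9903  0.0453]
```

View pics/g14.png

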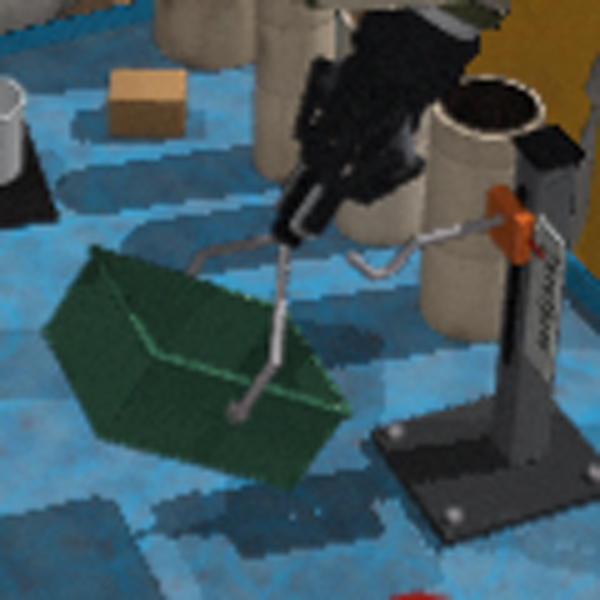

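View pics/g14t.png

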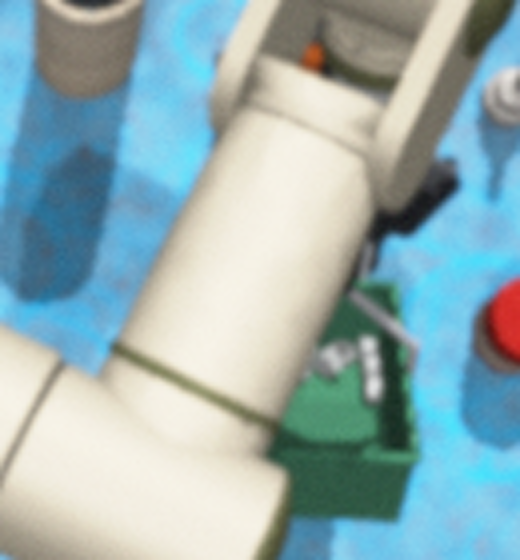

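Emit:
move_arm:
  targets:
    - [[-0.002,0,0],[0,0.08,0],-1]
    - [[-0.003,0,0],[0,0.16,0],-1]
    - [[-0.005,0,0],[0,0.24,0],-1]
    - [[-0.006,0,0.001],[0,0.32,0],-1]
    - [[-0.008,0,0.002],[0,0.4,0],-1]
    - [[-0.009,0,0.002],[0,0.47,0],-1]
    - [[-0.011,0,0.003],[0,0.54,0],-1]
    - [[-0.012,0,0.004],[0,0.597,0],-1]

```text
t: 51.95
position: [0.5309, -0.2182, 0.2874]
ee_rot: [-0.001, 1.0, -0.028, 0.0]
ft_force: [0.6, 0.2, -4.9]
gripper_width: 0.0167
```

Emit:
move_arm:
  targets:
    - [[0,0,0],[0,0,0],-1]
    - [[0,0,0],[0,0,0],-1]
    - [[0,0,0],[0,0,0],-1]

```text
t: 52.25
position: [0.5319, -0.2185, 0.2864]
ee_rot: [-0.001, 1.0, -0.027, -0.002]
ft_force: [0.1, 1.0, -4.2]
gripper_width: 0.0162
```

```bash
python3 sv.py g15.png 220,340,160,280,5 "[.609,-.2225,.287,-3.1]"; python3 - <<'E'
from h import *
e=cam('top');print(st()['wrist_torque'])
i2=cv2.cvtColor(e['img'],cv2.COLOR_RGB2BGR)
cv2.imwrite('pics/g15t.png',cv2.resize(i2[120:260,250:380],None,fx=4,fy=4,interpolation=cv2.INTER_CUBIC))
E
```

```text
t 52.3 pos [ 0.5321 -0.2184  0.2863] yawx -3.1 w 0.0163 F [-0.1422  0.0782 -3.0508]
shift [ 0.077  -0.0001 -0.001 ] turn [-0.002  0.004 -0.   ] rows~ 1.5
[0.0245 0.067  0.0099]
```

View pics/g15.png

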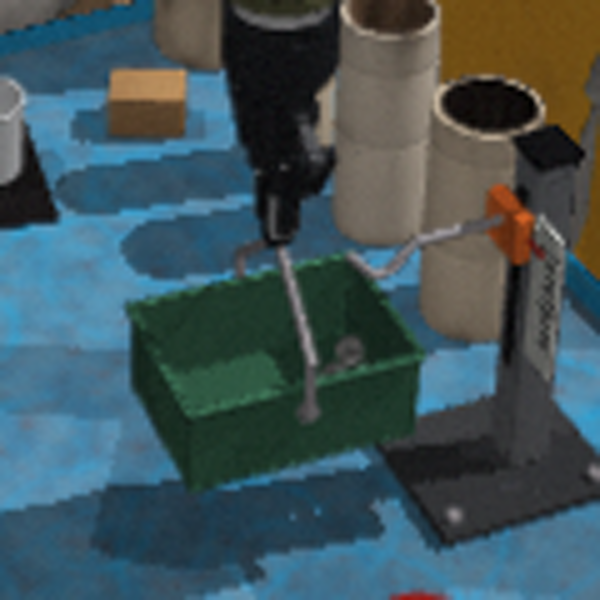

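View pics/g15t.png

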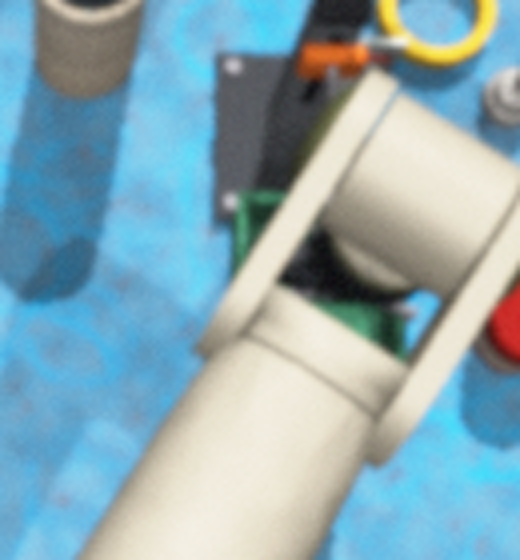

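Emit:
move_arm:
  targets:
    - [[0.006,0,-0.001],[0,0,0],-1]
    - [[0.016,0,-0.001],[0,0,0],-1]
    - [[0.027,0,-0.001],[0,0,0],-1]
    - [[0.038,0,-0.001],[0,0,0],-1]
    - [[0.05,0,-0.001],[0,0,0],-1]
    - [[0.062,0,-0.001],[0,0,0],-1]
    - [[0.073,0,-0.001],[0,0,0],-1]
    - [[0.079,0,-0.001],[0,0,0],-1]

```text
t: 53.15
position: [0.6121, -0.2227, 0.2866]
ee_rot: [-0.001, 1.0, -0.027, -0.001]
ft_force: [0.2, -0.2, -5.2]
gripper_width: 0.0166
```

Emit:
move_arm:
  targets:
    - [[0,0,0],[0,0,0],-1]
    - [[0,0,0.005],[0,0,0],-1]
    - [[0,0,0.013],[0,0,0],-1]
    - [[0,0,0.021],[0,0,0],-1]
    - [[0,0,0.029],[0,0,0],-1]
    - [[0,0,0.035],[0,0,0],-1]
    - [[0,0,0.039],[0,0,0],-1]
    - [[0,0,0.042],[0,0,0],-1]

```text
t: 53.95
position: [0.6106, -0.2227, 0.245]
ee_rot: [-0.001, 1.0, -0.027, -0.001]
ft_force: [-0.3, 0.3, -4.0]
gripper_width: 0.0165
```

```bash
python3 sv.py g16.png 230,350,160,280,5 "[.611,-.2225,.2,-3.1]"
```

```text
t 54.0 pos [ 0.6106 -0.2226  0.2447] yawx -3.12 w 0.0168 F [ 0.4465  0.9254 -4.7812]
shift [ 0.0005 -0.0001  0.0447] turn [-0.002  0.003 -0.   ] rows~ 0.9
```

View pics/g16.png

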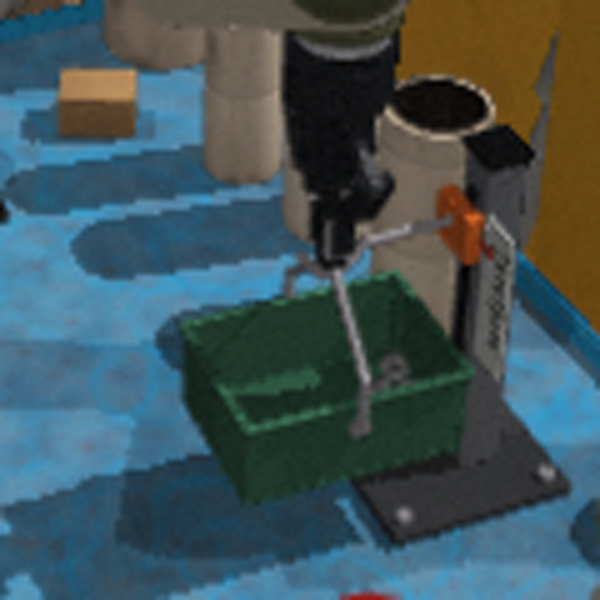

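Bail at the hook. Lower slowly while tilting a little toward the balance angle (-0.1 rad).

Emit:
move_arm:
  targets:
    - [[0,0,0.003],[0,0,0],-1]
    - [[0,0,0.006],[0,0,0],-1]
    - [[0,0,0.009],[0,0,0],-1]
    - [[0,0,0.012],[0,0,0],-1]
    - [[0,0,0.015],[0,0,0],-1]
    - [[0,0,0.018],[0,0,0],-1]
    - [[0,0,0.021],[0,0,0],-1]
    - [[0,0,0.024],[0,0,0],-1]

```text
t: 54.8
position: [0.6107, -0.2227, 0.2213]
ee_rot: [-0.001, 1.0, -0.027, -0.001]
ft_force: [1.0, -0.2, -2.2]
gripper_width: 0.0166
```

Emit:
move_arm:
  targets:
    - [[0,0,0.003],[0,-0.02,0],-1]
    - [[0.001,0,0.006],[0,-0.04,0],-1]
    - [[0.001,0,0.009],[0,-0.06,0],-1]
    - [[0.002,0,0.012],[0,-0.08,0],-1]
    - [[0.002,0,0.014],[0,-0.1,0],-1]
    - [[0.002,0,0.016],[0,-0.11,0],-1]
    - [[0.002,0,0.017],[0,-0.11,0],-1]
    - [[0.002,0,0.017],[0,-0.11,0],-1]

```text
t: 55.6
position: [0.6128, -0.2227, 0.2044]
ee_rot: [-0.002, 0.998, -0.027, -0.056]
ft_force: [1.6, 0.2, -0.5]
gripper_width: 0.0166
```

```bash
python3 sv.py g17.png 230,350,160,280,5 "[.611,-.2225,.2,-3.1]"; python3 -c "
from h import *
for i in range(3):
  cam('top');s=st();print(s['wrist_torque'],s['ft_force'])"
```

```text
t 55.65 pos [ 0.6128 -0.2227  0.2046] yawx -3.1 w 0.0168 F [ 1.6605 -0.3369 -1.3147]
shift [-0.0013 -0.0001  0.0047] turn [-0.002  0.111 -0.   ] rows~ 0.7
[-0.0106 -0.408   0.003 ] [ 2.2587  0.3862 -0.577 ]
[ 0.02   -0.4162 -0.019 ] [1.3672 1.1672 0.0405]
[ 0.0139 -0.4575  0.0535] [ 2.0157  0.4565 -0.7621]
```

View pics/g17.png

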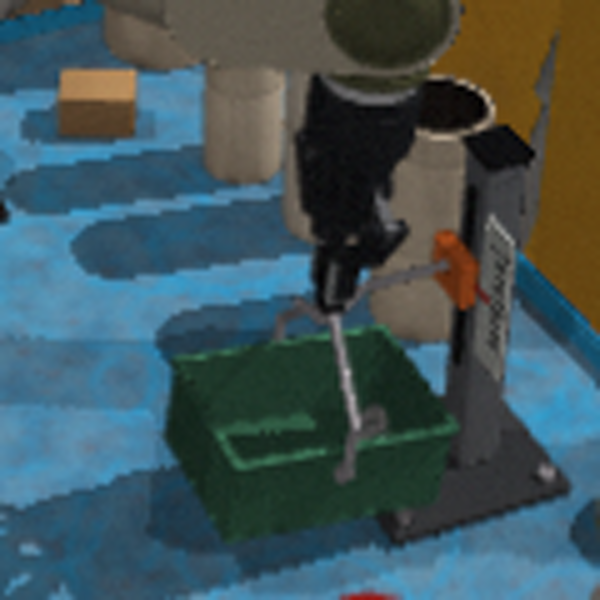

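Emit:
move_arm:
  targets:
    - [[0.001,0,0.001],[0,0,0],-1]
    - [[0.002,0,0.002],[0,0,0],-1]
    - [[0.003,0,0.003],[0,0,0],-1]
    - [[0.004,0,0.004],[0,0,0],-1]
    - [[0.004,0,0.004],[0,0,0],-1]
    - [[0.004,0,0.004],[0,0,0],-1]

```text
t: 56.4
position: [0.6152, -0.2228, 0.1995]
ee_rot: [-0.003, 0.998, -0.027, -0.058]
ft_force: [-5.9, 0.6, 1.2]
gripper_width: 0.0164
```

```bash
python3 -c "
from h import *
a=[]
for i in range(5):
  cam('top');s=st();a.append(np.r_[s['wrist_torque'],s['ft_force']])
print(np.mean(a,0),s['position'])"
```

```text
[ 0.0674  1.0698  0.0259 -6.302   0.165  -0.3478] [ 0.6152 -0.2228  0.1996]
```

Emit:
move_arm:
  targets:
    - [[-0.001,0,0],[0,0,0],-1]
    - [[-0.002,0,0],[0,0,0],-1]
    - [[-0.0025,0,0],[0,0,0],-1]
    - [[-0.0025,0,0],[0,0,0],-1]

```text
t: 57.05
position: [0.614, -0.2228, 0.2004]
ee_rot: [-0.002, 0.998, -0.027, -0.055]
ft_force: [0.5, 0.1, 0.6]
gripper_width: 0.0171
```

```bash
python3 -c "
from h import *
a=[]
for i in range(5):
  cam('top');s=st();a.append(np.r_[s['wrist_torque'],s['ft_force']])
print(np.mean(a,0),s['position'])"
```

```text
[-0.0109 -0.3146  0.0375  1.2377 -0.175  -0.25  ] [ 0.6138 -0.2228  0.2003]
```

Emit:
move_arm:
  targets:
    - [[0,0,0],[0,0,0],0]
    - [[0,0,0],[0,0,0],0]
    - [[0,0,0],[0,0,0],0]
    - [[0,0,0],[0,0,0],0]
    - [[0,0,0],[0,0,0],0]
    - [[0,0,0],[0,0,0],0]

```text
t: 57.9
position: [0.6136, -0.2228, 0.2002]
ee_rot: [-0.002, 0.998, -0.027, -0.056]
ft_force: [0.1, 0.5, 1.0]
gripper_width: 0.0429
```

```bash
python3 sv.py g18.png 230,350,160,280,5 "[.611,-.2225,.3,-3.1]"
```

```text
t 57.95 pos [ 0.6136 -0.2228  0.2002] yawx -3.1 w 0.0429 F [-0.503   0.6929 -0.7615]
shift [-0.0138 -0.0003 -0.0989] turn [-0.002  0.112 -0.   ] rows~ 2.0
```

View pics/g18.png

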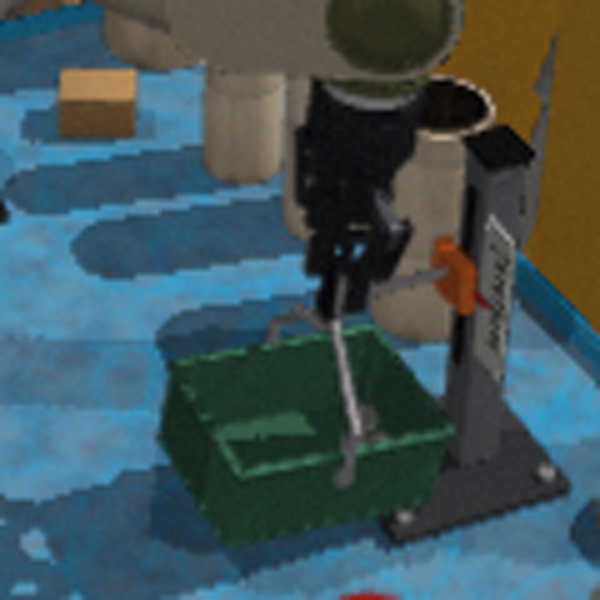

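Emit:
move_arm:
  targets:
    - [[0,0,-0.01],[0,0,0],0]
    - [[0,0,-0.025],[0,0,0],0]
    - [[0,0,-0.04],[0,0,0],0]
    - [[0,0,-0.06],[0,0,0],0]
    - [[0,0,-0.08],[0,0,0],0]
    - [[0,0,-0.11],[0,0,0],0]
    - [[0,0,-0.14],[0,0,0],0]
    - [[-0.03,0,-0.16],[0,0.08,0],0]

```text
t: 58.75
position: [0.6059, -0.2238, 0.3604]
ee_rot: [-0.002, 1.0, -0.026, -0.016]
ft_force: [0.2, -0.8, -0.6]
gripper_width: 0.0427
```

Emit:
move_arm:
  targets:
    - [[-0.04,0,-0.02],[0,0.03,0],0]
    - [[-0.08,0,-0.02],[0,0.03,0],0]
    - [[-0.12,0,-0.02],[0,0.03,0],0]
    - [[-0.16,0,-0.02],[0,0.03,0],0]
    - [[-0.2,0,-0.02],[0,0.03,0],0]
    - [[-0.24,0,-0.02],[0,0.03,0],0]
    - [[-0.26,0,-0.02],[0,0.03,0],0]
    - [[-0.26,0,-0.02],[0,0.03,0],0]

```text
t: 59.55
position: [0.3411, -0.208, 0.3926]
ee_rot: [0.0, 1.0, -0.028, -0.0]
ft_force: [0.7, -0.2, 1.2]
gripper_width: 0.0424
```

```bash
python3 - <<'E'
from m import *
d=cam('side');e=cam('top');print(st()['position'],st()['t'])
im=cv2.cvtColor(d['img'],cv2.COLOR_RGB2BGR);i2=cv2.cvtColor(e['img'],cv2.COLOR_RGB2BGR)
f=lambda x,k:cv2.resize(x,None,fx=k,fy=k,interpolation=cv2.INTER_CUBIC)
cv2.imwrite('pics/z1.png',f(im[160:340,170:360],3.2))
cv2.imwrite('pics/z2.png',f(i2[95:290,105:420],2.5))
E
```

```text
[ 0.3429 -0.2084  0.3917] 59.65
```

View pics/z1.png

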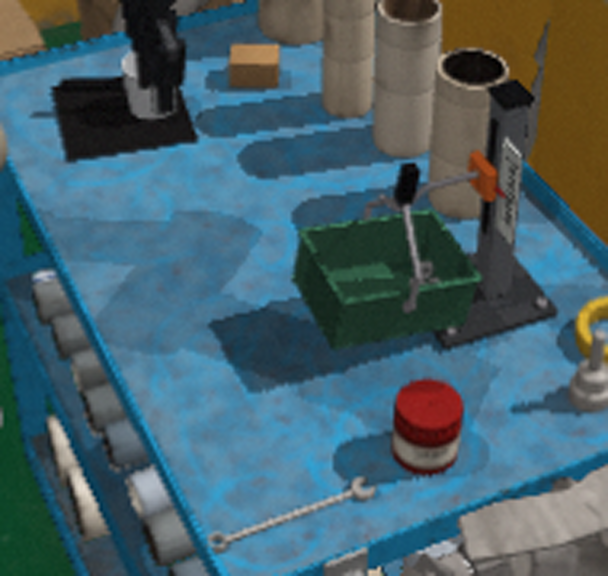

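View pics/z2.png

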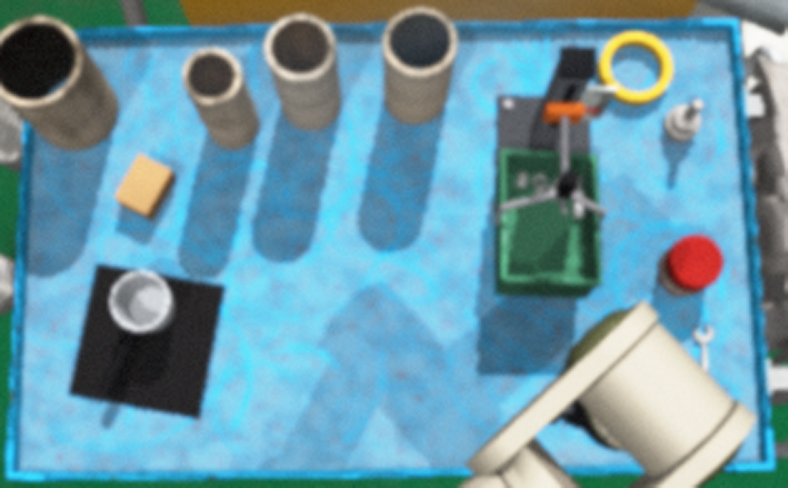

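Emit:
move_arm:
  targets:
    - [[-0.03,0,0],[0,0,0],0]
    - [[-0.03,0,0],[0,0,0],0]
    - [[-0.03,0,0],[0,0,0],0]
    - [[-0.03,0,0],[0,0,0],0]
    - [[-0.03,0,0],[0,0,0],0]
    - [[-0.03,0,0],[0,0,0],0]
    - [[-0.03,0,0],[0,0,0],0]
    - [[-0.03,0,0],[0,0,0],0]

```text
t: 60.45
position: [0.313, -0.2067, 0.391]
ee_rot: [-0.001, 1.0, -0.027, -0.001]
ft_force: [-0.3, 0.2, -0.2]
gripper_width: 0.0425
```

```bash
python3 - <<'E'
from m import *
prev=None
for k in range(6):
    d=cam('side')
    c=d['img'][160:290,255:350].astype(int)
    if prev is not None: print(np.abs(c-prev).mean().round(2),(np.abs(c-prev).max(2)>40).sum())
    prev=c
e=cam('top');s=st();print(s['t'])
im=cv2.cvtColor(d['img'],cv2.COLOR_RGB2BGR);i2=cv2.cvtColor(e['img'],cv2.COLOR_RGB2BGR)
f=lambda x,k:cv2.resize(x,None,fx=k,fy=k,interpolation=cv2.INTER_LANCZOS4)
cv2.imwrite('pics/z3.png',f(im[180:275,255:350],6))
cv2.imwrite('pics/z4.png',f(i2[145:220,295:350],8))
# cup
c=onz(e,cr([(142,300)],(105,95),2.5),.079)[0];print('cup',c)
E
```

```text
1.61 0
1.62 0
1.62 0
1.61 0
1.6 0
60.8
cup [0.5057 0.3014 0.079 ]
```

View pics/z3.png

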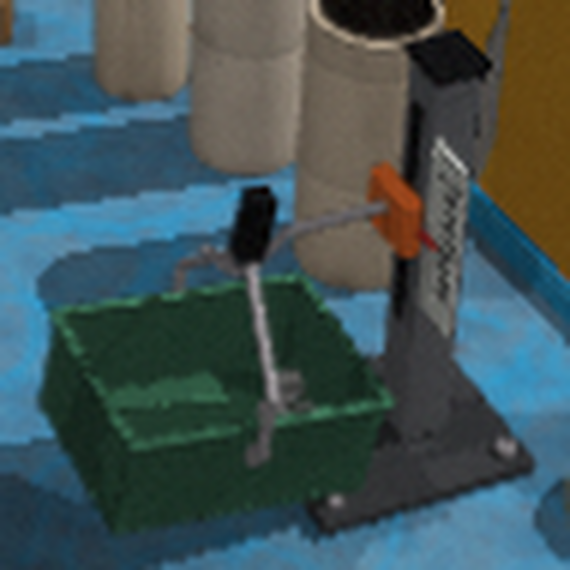

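View pics/z4.png

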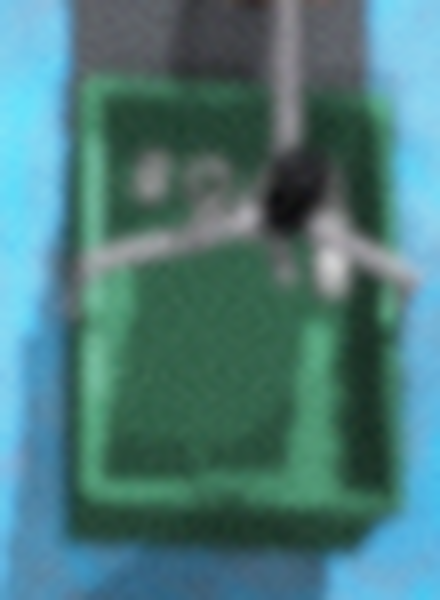

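```bash
python3 -c "
from h import *
print(r.job_done(), st()['t'])"
```

```text
the job is handed in; nothing more can be done
the job is handed in; nothing more can be done
```

I put the four loose nuts in the cup, poured all eight into the pail, stood the cup back on the mat and hung the pail on the scale hook. I handed the job in at about 61 s. No verdict was reported.

**What went wrong and how I mended it:**
- **A missed nut:** one nut fell outside the pail during the pour. My first attempt to pick it up failed; the second worked and I dropped it in.
- **Nuts to one end:** the nuts lay at the end of the pail away from the column, so hanging it would have swung its bottom edge against the column. I took it off the hook, tilted it so the nuts slid to the other end, and hung it again.
- **The cup was knocked** aside by about 5 cm while the arm was elsewhere, after I had placed it. I left it, because it still stands upright on the mat.

**Last checks:**
- **Pail:** it hangs free on the hook, and consecutive pictures 0.05 s apart showed no motion.
- **Cup:** its centre measures about 43–44 mm from the mat's centre (limit 55 mm), so the margin is only about 11 mm.
- **Box and tin:** they look unmoved in the pictures.
- **Nuts:** no stray nut is visible on the trolley, but the pictures never showed all eight in the pail at once; at most seven were clear.
- **Weight:** the scale settled at about 45 mm of travel, worked out from the gripper's height at release. That matches the pail with eight nuts (about 0.46 kg). The force at the wrist on lifting agreed roughly, at about 4.2–5 N.

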